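# Vent the culture dishes, load the shaker and lock it down

### The arm

A 6-joint arm with a two-finger parallel gripper is mounted at the origin on the work surface. World frame = base frame: x ahead of the robot, y to its left, z up, the work surface at z = 0. Lengths are in m, angles in degrees, forces in N, time in s.
With the tool pointing down it reaches from about 0.375 to 0.9 m from the base axis. Payload 3.1 kg.
Tool frame: the origin (TCP) lies at the very end of the fingers, on their centre line; the grasp point (between the pads) lies 19 mm behind it; z points along the fingers, y is the line along which they close (so a half turn about z gives the same grasp; the last joint's range is limited). The gripper opens to 87 mm and grips with 3 to 60 N. Pads are 19 mm wide; open, the fingers measure 117 mm over their backs; the gripper's body (75 mm by 190 mm) begins 51 mm behind the grasp point.
Start: joints at [64.429, 30.224, 82.088, -0, 67.689, -10.227], TCP at [0.165, 0.603, 0.223] pointing down, gripper open.
Joint ranges: [-176.69, 176.69], [-43.24, 126.21], [12.49, 139.97], [-82, 262], [0, 151.66], [-163.58, 163.58]. Speed limits (degrees/s): [159.86, 159.86, 180, 180, 180, 180].

### API

Orientations are given as a 3x3 rotation matrix whose columns are the frame's x, y, z axes.
In Python, from rig import bot gives the robot as it stands.
- The arm moves only by the tool move_arm, never from a script. Its argument "increments" is a list of rows, each an object with "xyz": the shift along the tool's x, y, z in mm, a list of three; "roll": the turn about the tool's z in rad; "grip": the opening in per cent of the stroke, from 0 (shut) to 100 (fully open). A call has 1 to 5 rows; each row shifts and turns the commanded pose from where the row before left it, along the tool's axes as they then stand; what a row does not reach is not made up. A row lasts 1/12 s, in which the tool goes at most 41.7 mm and 7.16 degrees, less where a joint would pass 70% of its speed; a pose out of reach is approached as far as the arm can. A call is refused whole if a number of a shift passes 41.7 or a number of a turn 0.125, either way. A call with a gripper value outside its range is refused whole. The fingers move at their own pace and stop on an object; the grip force is fixed at half the most. Time passes only in rows, so rows that do not move let the fingers close. It gives the time, the measured TCP pose, the force, the opening and the grip force at its end, in the units of the state.
- bot.read_state(): the state, without advancing time (a new reading comes with each control period).
- bot.capture(name): name is "side" or "top" or "wrist"; returns (picture, depth): 480x640x3 uint8, red, green, blue; 480x640 float32, m along the optical axis (not along the pixel's ray), 0 where there is no reading.
- bot.camera_model(name): a dict with "intrinsics" (3x3 intrinsics, pixels), "rvec" (rotation vector, rad) and "tvec" (3), from world to camera coordinates, as OpenCV has them; the wrist camera has in their place "tool_from_camera" (4x4, takes a point from camera to tool coordinates, whose origin is the TCP and whose axes are the flange's). Camera axes: x right, y down, z forward; pixel columns grow to the right and rows downward; lengths in m; the calibration is good to about 2 mm. The wrist camera is an equidistant fisheye: a pixel r from the principal point sees the ray r / f radians off the axis. A picture is of the moment at which its call begins: read the wrist's pose just before it. camera_model takes no time and is no camera call.
- bot.hand_in(): hands the job in; it is judged then, once.
Trained networks look in the newest picture that a camera, given by its name, has taken for a name from the list of things; names that differ only in an ending like _2 or _b are one class to them, and where a whole thing is asked for, a point or a joint stands for the part that bears it (a point fixed in the world has none). Each returns a list of dicts, best first, with "conf" (0 to 1); they miss things now and then, are a little off and sometimes report something else, mostly with a low value. They report only what shows in the picture. A call takes as long as a camera call. They do not tell look-alikes from the thing itself.
- bot.spot_in(label, camera): "at" ([x, y, z] in m, in the coordinates of the camera as it stood for that picture, good to about 4 mm: the middle of the surface that is visible of it).
- bot.trace(label, camera): "mask" (480x640 bool, what is visible of it).
The state is a dict: "time_s": time; "joint_positions": joint angles; "qvel": joint speeds; "tau": joint torques, N m; "position": TCP position; "tcp_rot": TCP orientation; "force": force on the tool from outside, world axes, zero at the start; "moment": the same for the moment, N m; "opening": opening from 0.0 (shut) to 1.0 (fully open); "grasp_force": force on a finger pad.
Only numpy, scipy, OpenCV 4.12 (cv2) and the standard library are available. Lean on these libraries where they do the work, as an engineer would, in place of code of your own. Each camera call takes 0.05 s, during which the arm holds its last target. There are 200 camera calls.

### The job

Let the damp air out of the blue culture dish, then the red one: raise the lid by one edge, tilting it only just clear of the dish and never lifting it away, hold it so for a second, and set it back seated and centred. Stand both covered dishes and all the capped jars upright on the shaker's blue mat; after that tighten the platform's four hold-down knobs clockwise in crisscross order, each about half-way on a first pass, then each to the stop on a second crisscross pass, and last push the orange start lever fully over to on. Leave the glass beaker where it stands.

Things in the scene. Friction and masses are not known exactly. Their poses are not given: they have to be found in the camera images.
- dish_blue_c (a point): Round culture dish with pale cream culture (the blue dish, ~60 g). Its white foot is a grip ring 66 mm across, 9 mm high; a clear wall 51 mm across rises to 22 mm above the underside. The ring is wider than the lid: carry the covered dish by the ring, fingertips near the surface. Point: centre of the ring, 4.5 mm above the underside; z up.
- lid_blue_c (a point): Lid of the blue dish: clear top, blue skirt and spot; 60 mm across, 9.5 mm high, 20 g. Its 7 mm skirt has 2.5 mm play round the dish wall. Point: on its axis, 5 mm above the skirt edge; z up. Seated, it is 15.5 mm above the dish's point and the skirt edge 6 mm above the ring. The raised edge is clear at a tilt of 0.13 rad (8 mm); 0.2 to 0.3 rad is good.
- dish_red_c (a point): Round culture dish with dark red culture (the red dish, ~60 g). Its white foot is a grip ring 66 mm across, 9 mm high; a clear wall 51 mm across rises to 22 mm above the underside. The ring is wider than the lid: carry the covered dish by the ring, fingertips near the surface. Point: centre of the ring, 4.5 mm above the underside; z up.
- lid_red_c (a point): Lid of the red dish: clear top, red skirt and spot; 60 mm across, 9.5 mm high, 20 g. Its 7 mm skirt has 2.5 mm play round the dish wall. Point: on its axis, 5 mm above the skirt edge; z up. Seated, it is 15.5 mm above the dish's point and the skirt edge 6 mm above the ring. The raised edge is clear at a tilt of 0.13 rad (8 mm); 0.2 to 0.3 rad is good.
- mat (a point): Centre of the top of the blue mat (100 mm along x, 280 mm along y) on the platform of the grey shaker, fixed on the bench. z up, 63 mm above the bench. Platform 240 by 300 mm, 3 mm lower. Knob axes k1..k4 at (-85,-120), (85,-120), (85,120), (-85,120) mm in the mat's axes. A white console with the start lever is at its +y end.
- k1_grip (a point): Grip of hold-down knob k1: a black upright wing 52 mm long (its x), 14 mm thick (its y), 24 mm high, with a yellow mark at one end, on a steel hub; pinched across its thickness. This point is on the turning axis, half-way up the wing (12 mm below its top), 22 mm above the mat's level. It turns with the knob.
- k1 (a joint): Turn of knob k1 in rad: 0 slack, grows clockwise seen from above, stop (tight) at 1.8, half-way 0.9. Starts at 0 to 0.2, turns stiffly (0.1 N m), stays where left. Round the platform: k1, k2, k3, k4; diagonals k1-k3 and k2-k4.
- k2_grip (a point): Grip of hold-down knob k2: a black upright wing 52 mm long (its x), 14 mm thick (its y), 24 mm high, with a yellow mark at one end, on a steel hub; pinched across its thickness. This point is on the turning axis, half-way up the wing (12 mm below its top), 22 mm above the mat's level. It turns with the knob.
- k2 (a joint): Turn of knob k2 in rad: 0 slack, grows clockwise seen from above, stop (tight) at 1.8, half-way 0.9. Starts at 0 to 0.2, turns stiffly (0.1 N m), stays where left. Round the platform: k1, k2, k3, k4; diagonals k1-k3 and k2-k4.
- k3_grip (a point): Grip of hold-down knob k3: a black upright wing 52 mm long (its x), 14 mm thick (its y), 24 mm high, with a yellow mark at one end, on a steel hub; pinched across its thickness. This point is on the turning axis, half-way up the wing (12 mm below its top), 22 mm above the mat's level. It turns with the knob.
- k3 (a joint): Turn of knob k3 in rad: 0 slack, grows clockwise seen from above, stop (tight) at 1.8, half-way 0.9. Starts at 0 to 0.2, turns stiffly (0.1 N m), stays where left. Round the platform: k1, k2, k3, k4; diagonals k1-k3 and k2-k4.
- k4_grip (a point): Grip of hold-down knob k4: a black upright wing 52 mm long (its x), 14 mm thick (its y), 24 mm high, with a yellow mark at one end, on a steel hub; pinched across its thickness. This point is on the turning axis, half-way up the wing (12 mm below its top), 22 mm above the mat's level. It turns with the knob.
- k4 (a joint): Turn of knob k4 in rad: 0 slack, grows clockwise seen from above, stop (tight) at 1.8, half-way 0.9. Starts at 0 to 0.2, turns stiffly (0.1 N m), stays where left. Round the platform: k1, k2, k3, k4; diagonals k1-k3 and k2-k4.
- start (a joint): Start lever of the shaker in rad: 0 off (it leans to the mat's -x), 1.0 fully over (leaning to the mat's +x) is on; stays where it is left.
- start_tip (a point): Tip of the orange start lever, about 60 mm from its pivot, which is on the console at the mat's (0, 185) mm, near the console's top; a light push on the tip along the mat's +x swings it over an arc.
- beaker_rim (a point): Centre of the mouth of the glass beaker (70 mm across, 90 mm high), a bystander.
- jar_1_c (a point): Amber glass sample jar with a white screw cap, 35 mm across, 45 mm high, upright, ~80 g. Point: its centre, 22.5 mm above its underside; z up. None if this jar is not there today.
- jar_2_c (a point): Amber glass sample jar with a white screw cap, 35 mm across, 45 mm high, upright, ~80 g. Point: its centre, 22.5 mm above its underside; z up. None if this jar is not there today.
- jar_3_c (a point): Amber glass sample jar with a white screw cap, 35 mm across, 45 mm high, upright, ~80 g. Point: its centre, 22.5 mm above its underside; z up. None if this jar is not there today.
Things that resemble listed ones, but are neither listed nor needed, are in the scene too. Leave any yellow look-alike of the part that bears lid_blue_c alone. Leave any yellow look-alike of the part that bears dish_red_c alone.

How it is judged:
By the outcome, as a careful person would: the job done as asked, in the order asked, and still so for the second after the job is handed in, with the robot touching nothing.
Of jar_1, jar_2, jar_3 only 1 to 2 are there at a start; the rules pass over those that are not, and their reading is None.
At some moment in a run one of dish_blue, dish_red may be knocked a few centimetres aside while the robot is not near it.
It also fails if it takes over 210 s, if anything falls off the work surface, if the arm or the gripper's body presses on something with over 40 N, if the wrist force passes 120 N, or if a joint passes its speed limit or range.

## Working session

There is one attempt and no reset: what is moved stays moved. The work goes in short steps, Python scripts to look and compute and a tool call to move; the robot and the scene stay as the last step left them, time stands still between calls to the robot, and variables do not carry over. Pictures are saved under pics/ and viewed, at most 14 in all, crops included, and the job is handed in when it is done.

Besides the shell and the picture viewer there is one more tool, called after ">>>" as name(argument=value, ...) on one line, values as JSON. move_arm: Moves the arm, as the interface text tells. Its arguments: {"type":"object","properties":{"increments":{"type":"array"}},"required":["increments"]}

```bash
ls; mkdir -p pics
cat > h.py <<'E'
import numpy as np, cv2
from rig import bot
def cap(n):
    s=bot.read_state(); p,d=bot.capture(n); return s,p,d
def cam2w(n,pts,s=None):
    m=bot.camera_model(n); pts=np.atleast_2d(pts)
    if n=='wrist':
        T=np.array(m['tool_from_camera']); q=pts@T[:3,:3].T+T[:3,3]
        return q@np.array(s['tcp_rot']).T+np.array(s['position'])
    R=cv2.Rodrigues(np.array(m['rvec'],float))[0]
    return (pts-np.array(m['tvec']).ravel())@R
def w2pix(n,pts):
    m=bot.camera_model(n)
    return cv2.projectPoints(np.atleast_2d(pts).astype(float),np.array(m['rvec'],float),np.array(m['tvec'],float),np.array(m['intrinsics']),None)[0].reshape(-1,2)
def cloud(n,d,s=None):
    K=np.array(bot.camera_model(n)['intrinsics']); v,u=np.mgrid[:480,:640]
    x=(u-K[0,2])/K[0,0]; y=(v-K[1,2])/K[1,1]
    if n=='wrist':
        r=np.hypot(x,y)+1e-9; t=np.tan(np.minimum(r,1.45)); x=x/r*t; y=y/r*t
    P=np.stack([x*d,y*d,d],-1).reshape(-1,3)
    return cam2w(n,P,s).reshape(480,640,3)
def save(f,p): cv2.imwrite('pics/'+f,p[:,:,::-1])
E
python3 - <<'E'
from h import *
s,p,d=cap('top'); save('top0.png',p)
C=cloud('top',d)
np.save('top0.npy',C)
for l in ['dish_blue_c','lid_blue_c','dish_red_c','lid_red_c','mat','k1_grip','start_tip','beaker_rim','jar_1_c']:
    try:
        for r in bot.spot_in(l,'top'):
            w=cam2w('top',r['at'])[0]; print(l,round(r['conf'],2),w.round(3),w2pix('top',w)[0].round())
    except Exception as e: print(l,e)
s,p,d=cap('side'); save('side0.png',p)
print(bot.camera_model('wrist'), bot.read_state()['position'],bot.read_state()['tcp_rot'])
E
```

```text
pics
lid_blue_c 0.77 [0.634 0.202 0.029] [222. 203.]
lid_blue_c 0.71 [0.631 0.319 0.007] [165. 209.]
dish_red_c 0.62 [0.353 0.178 0.026] [235. 346.]
dish_red_c 0.41 [0.451 0.374 0.042] [130. 297.]
lid_red_c 0.79 [0.459 0.168 0.023] [240. 291.]
lid_red_c 0.31 [ 0.605 -0.291  0.098] [479. 203.]
mat 0.72 [ 0.519 -0.152  0.062] [405. 253.]
mat 0.29 [ 0.605 -0.291  0.096] [479. 203.]
k1_grip 0.67 [ 0.438 -0.292  0.097] [486. 291.]
k1_grip 0.66 [0.632 0.202 0.026] [222. 204.]
start_tip 0.54 [0.492 0.009 0.137] [322. 264.]
beaker_rim 0.55 [0.714 0.057 0.045] [294. 160.]
jar_1_c 0.8 [0.514 0.298 0.043] [171. 263.]
{'intrinsics': array([[371.64829954,   0.        , 322.73315772],
       [  0.        , 371.64829954, 239.42985981],
       [  0.        ,   0.        ,   1.        ]]), 'tool_from_camera': array([[-5.95092138e-04, -9.63397052e-01, -2.68077911e-01,
         7.29714806e-02],
       [ 9.99999822e-01, -5.62044234e-04, -2.00017502e-04,
         6.00949928e-04],
       [ 4.20246281e-05, -2.68077982e-01,  9.63397215e-01,
        -1.62097482e-01],
       [ 0.00000000e+00,  0.00000000e+00,  0.00000000e+00,
         1.00000000e+00]])} [0.16531674 0.6027098  0.22254188] [[-9.64370380e-01  2.64555800e-01 -8.31456542e-06]
 [ 2.64555800e-01  9.64370379e-01 -2.07052855e-05]
 [ 2.54061724e-06 -2.21672306e-05 -1.00000000e+00]]
```

View pics/top0.png

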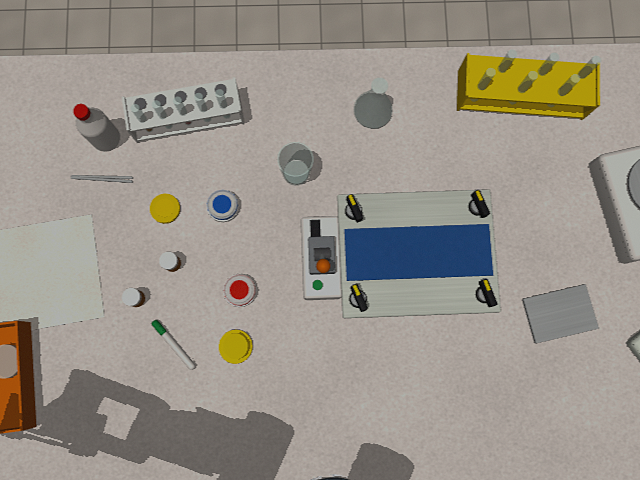

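View pics/side0.png

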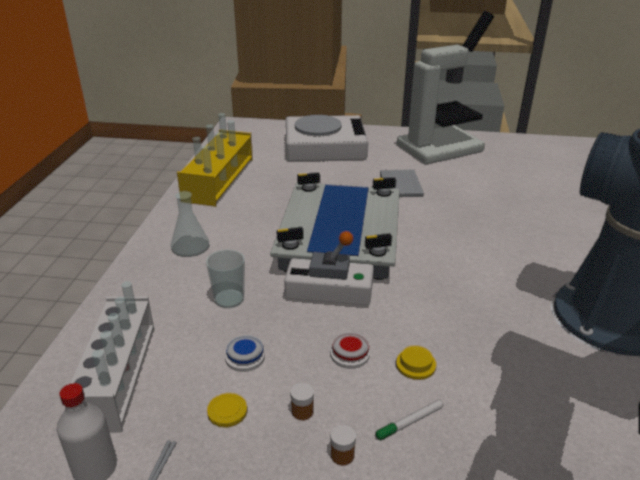

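Top picture: the blue dish is at (222,204) with a blue spot and white ring. The red dish is at (240,290). Look-alikes to leave alone are the all-yellow lid at (165,208) and the all-yellow dish at (236,346). Jars are at (170,261) and (133,297), and the beaker at (296,163). The lever tip is at (323,266), and the mat is centred at (419,252). By mat axes, the knobs are k1 (486,292), k2 (479,204), k3 (353,207) and k4 (358,297). I choose the blue and red dishes with white rings. I'm moving over them for the close check.

>>> move_arm(increments=[{"xyz": [0, 0, 0], "roll": -0.09, "grip": 0}, {"xyz": [0, 0, 0], "roll": -0.09, "grip": 0}, {"xyz": [0, 0, 0], "roll": -0.088, "grip": 0}, {"xyz": [-30, -25, 0], "roll": 0, "grip": 0}, {"xyz": [-30, -25, 0], "roll": 0, "grip": 0}])

```text
time_s: 0.97
position: [0.2246, 0.5533, 0.2225]
tcp_rot: [[-1.0, -0.005, 0.0], [-0.005, 1.0, 0.001], [-0.0, 0.001, -1.0]]
force: [1.4, -0.3, -0.3]
opening: 0.707
grasp_force: 0.0
```

>>> move_arm(increments=[{"xyz": [-30, -25, 0], "roll": 0, "grip": 0}, {"xyz": [-30, -25, 0], "roll": 0, "grip": 0}, {"xyz": [-30, -25, 0], "roll": 0, "grip": 0}, {"xyz": [-30, -25, 0], "roll": 0, "grip": 0}, {"xyz": [-30, -25, 0], "roll": 0, "grip": 0}])

```text
time_s: 1.38
position: [0.3766, 0.4265, 0.2228]
tcp_rot: [[-1.0, -0.0, 0.0], [-0.0, 1.0, 0.0], [-0.0, 0.0, -1.0]]
force: [-0.0, -0.4, 1.0]
opening: 0.328
grasp_force: 0.0
```

>>> move_arm(increments=[{"xyz": [-30, -25, 0], "roll": 0, "grip": 0}, {"xyz": [-30, -25, 0], "roll": 0, "grip": 0}, {"xyz": [-30, -25, 0], "roll": 0, "grip": 0}, {"xyz": [-30, -25, 0], "roll": 0, "grip": 0}, {"xyz": [-30, -25, 0], "roll": 0, "grip": 0}])

```text
time_s: 1.8
position: [0.5268, 0.3013, 0.2228]
tcp_rot: [[-1.0, 0.0, 0.0], [0.0, 1.0, 0.0], [-0.0, 0.0, -1.0]]
force: [0.6, 0.2, 0.6]
opening: 0.023
grasp_force: 0.0
```

>>> move_arm(increments=[{"xyz": [-30, -25, 15], "roll": 0, "grip": 0}, {"xyz": [-30, -25, 15], "roll": 0, "grip": 0}, {"xyz": [-30, -25, 15], "roll": 0, "grip": 0}, {"xyz": [0, 0, 10], "roll": 0, "grip": 0}, {"xyz": [0, 0, 0], "roll": 0, "grip": 0}])

```text
time_s: 2.22
position: [0.6151, 0.2257, 0.1648]
tcp_rot: [[-1.0, 0.004, -0.005], [0.004, 1.0, -0.001], [0.005, -0.001, -1.0]]
force: [-0.7, -0.2, -0.0]
opening: 0.004
grasp_force: 0.0
```

```bash
cat >> h.py <<'E'
def circ(P):
    """least-squares circle centre, radius of xy points"""
    A=np.c_[2*P[:,:2],np.ones(len(P))]; c=np.linalg.lstsq(A,(P[:,:2]**2).sum(1),rcond=None)[0]
    return c[:2],np.sqrt(c[2]+c[0]**2+c[1]**2)
def at_z(n,px,z,s=None):
    """world points where pixel rays meet the plane z"""
    K=np.array(bot.camera_model(n)['intrinsics']); px=np.atleast_2d(px).astype(float)
    x=(px[:,0]-K[0,2])/K[0,0]; y=(px[:,1]-K[1,2])/K[1,1]
    if n=='wrist':
        r=np.hypot(x,y)+1e-9; t=np.tan(r); x=x/r*t; y=y/r*t
    a=cam2w(n,np.zeros((1,3)),s); b=cam2w(n,np.c_[x,y,np.ones(len(x))],s)
    return a+(b-a)*((z-a[:,2:])/(b-a)[:,2:])
def blob(p,kind,minarea=40):
    """contours of saturated colour"""
    h=cv2.cvtColor(p,cv2.COLOR_RGB2HSV); H,S,V=[h[...,i].astype(int) for i in range(3)]
    m={'blue':(abs(H-112)<14)&(S>120)&(V>50),'red':((H<8)|(H>172))&(S>130)&(V>60),'yellow':(abs(H-26)<7)&(S>130)&(V>70),'orange':(abs(H-10)<6)&(S>170)&(V>120)}[kind].astype(np.uint8)
    cs=cv2.findContours(m,cv2.RETR_EXTERNAL,cv2.CHAIN_APPROX_NONE)[0]
    return sorted([c.reshape(-1,2) for c in cs if cv2.contourArea(c)>minarea],key=lambda c:-cv2.contourArea(c.reshape(-1,1,2)))
E
python3 - <<'E'
from h import *
s,p,d=cap('wrist'); save('w1.png',p)
print(s['time_s'],np.round(s['position'],4),np.round(s['tcp_rot'],3).tolist(),s['joint_positions'],s['opening'])
C=cloud('wrist',d,s)
for l in ['dish_blue_c','lid_blue_c','jar_1_c']:
    for r in bot.spot_in(l,'wrist'):
        print(l,round(r['conf'],2),cam2w('wrist',r['at'],s)[0].round(4))
for k in ['blue','red']:
  for c in blob(p,k)[:3]: print(k,len(c),c.mean(0).round(),C[tuple(c.mean(0).round().astype(int)[::-1])].round(4), at_z('wrist',c,.022,s).mean(0).round(4))
s,p,d=cap('top'); C=cloud('top',d)
c=[c for c in blob(p,'blue') if c[:,0].mean()>330][0]
w=at_z('top',c,.063); r=cv2.minAreaRect((w[:,:2]*1000).astype(np.float32)); print('mat',r, C[250,420])
for c in blob(p,'yellow',4):
  q=c.mean(0)
  if 340<q[0]<500 and 180<q[1]<310: print('ymark',q.round(1),at_z('top',q,.097)[0].round(4))
h=C[180:320,335:505]; 
print('blackwing'); g=p.max(2)
for (u,v) in [(486,292),(479,204),(353,207),(358,297)]:
  q=C[v-18:v+18,u-18:u+18].reshape(-1,3); q=q[(q[:,2]>.088)&(q[:,2]<.105)]; m,(w_,b),an=cv2.minAreaRect((q[:,:2]*1000).astype(np.float32)); ev,V=np.linalg.eigh(np.cov(q[:,:2].T)); print(len(q),np.round(m,1),round(w_),round(b),np.degrees(np.arctan2(V[1,1],V[0,1])).round(1),q[:,2].max())
E
```

```text
2.2167 [0.6151 0.2257 0.1648] [[-1.0, 0.004, -0.005], [0.004, 1.0, -0.001], [0.005, -0.001, -1.0]] [ 1.03954666e+01  3.63219208e+01  8.03295350e+01  6.70417332e-03
  6.36140882e+01 -7.93903616e+01] 0.003929159832428794
dish_blue_c 0.57 [0.6074 0.2153 0.0107]
dish_blue_c 0.5 [0.5298 0.0012 0.0618]
lid_blue_c 0.92 [0.6298 0.3151 0.0064]
lid_blue_c 0.81 [0.6318 0.2045 0.0252]
jar_1_c 0.88 [0.5205 0.2961 0.0427]
blue 221 [ 14. 154.] [ 0.5326 -0.0572  0.0632] [ 0.531  -0.1031  0.022 ]
blue 115 [297. 250.] [0.635  0.204  0.0245] [0.6357 0.2039 0.022 ]
red 121 [255.  47.] [0.4638 0.1719 0.0259] [0.4626 0.1708 0.022 ]
mat ((520.86962890625, -176.91131591796875), (99.77281951904297, 278.7641296386719), 0.5445005297660828) [ 0.5238355  -0.18055815  0.06438023]
ymark [355.8 289.6] [ 0.4482 -0.0523  0.097 ]
ymark [351.7 199.5] [ 0.6181 -0.0513  0.097 ]
ymark [486.5 284.8] [ 0.4506 -0.2934  0.097 ]
ymark [478.8 195.4] [ 0.6199 -0.2915  0.097 ]
blackwing
242 [ 437.1 -296.4] 52 16 -161.8 0.1024277808650449
223 [ 606.5 -294.5] 52 15 -159.8 0.1039935620783176
215 [604.7 -54.8] 52 14 -158.3 0.10491520876198304
223 [434.8 -56.9] 52 14 -158.3 0.1038692585760715
```

View pics/w1.png

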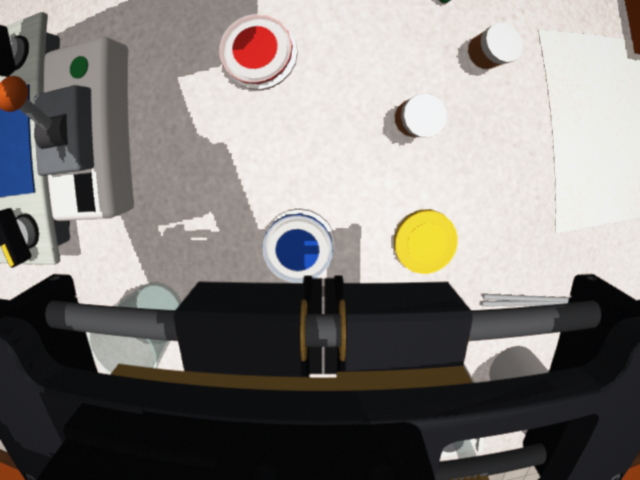

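Run:
```python
from h import *
s=bot.read_state(); print(np.round(s['position'],4))
s,p,d=cap('wrist'); s=bot.read_state()
print(np.round(s['position'],4),s['time_s'])
save('w1c.png',cv2.resize(p[190:330,230:430],(800,560),interpolation=cv2.INTER_CUBIC))
```

```text
[0.6145 0.2295 0.1689]
[0.6146 0.2295 0.1689] 2.5167
```

View pics/w1c.png

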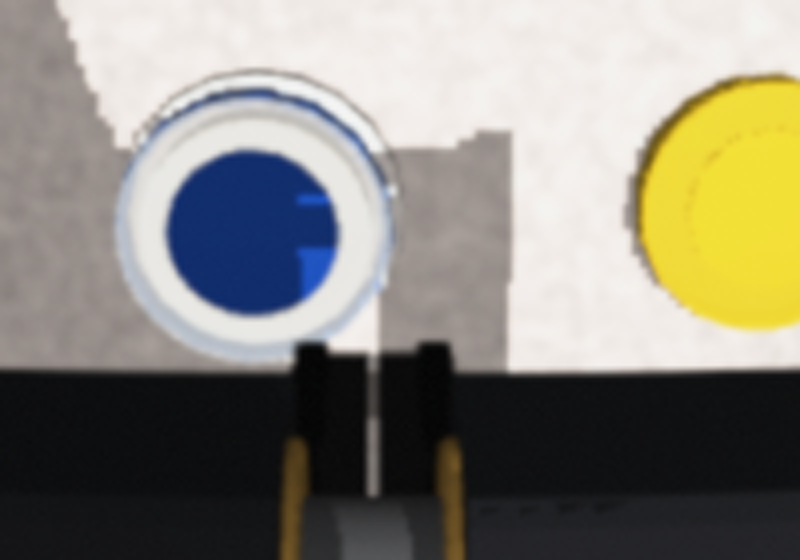

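The crop shows the blue-skirted lid with its blue spot on a white ring (crop 255,230), which is the right one. The plain yellow look-alike is at crop (770,210). The closed fingertips make a block about 18 mm wide. I'm moving to hover with its +x edge over the lid's far edge.

>>> move_arm(increments=[{"xyz": [-20, -9, 20], "roll": 0, "grip": 0}, {"xyz": [-20, -9, 26], "roll": 0, "grip": 0}, {"xyz": [-18, -8, 26], "roll": 0, "grip": 0}, {"xyz": [0, 0, 18], "roll": 0, "grip": 0}, {"xyz": [0, 0, 0], "roll": 0, "grip": 0}])

```text
time_s: 2.93
position: [0.6706, 0.202, 0.0739]
tcp_rot: [[-1.0, -0.0, -0.007], [-0.0, 1.0, -0.001], [0.007, -0.001, -1.0]]
force: [-1.3, 0.2, 0.1]
opening: 0.003
grasp_force: 0.0
```

>>> move_arm(increments=[{"xyz": [0, 0, 0], "roll": 0, "grip": 0}, {"xyz": [0, 0, 0], "roll": 0, "grip": 0}])

```text
time_s: 3.1
position: [0.6732, 0.2032, 0.0794]
tcp_rot: [[-1.0, -0.002, 0.002], [-0.002, 1.0, 0.0], [-0.002, 0.0, -1.0]]
force: [0.7, -0.9, -0.2]
opening: 0.003
grasp_force: 0.0
```

```bash
cat >> h.py <<'E'
def lid(color,z=.0245,s=None,p=None,d=None,v=True):
    """lid centre (world) from spot in wrist view, plane fit of the top for tilt"""
    if p is None: s,p,d=cap('wrist')
    C=cloud('wrist',d,s)
    best=None
    for c in blob(p,color,150):
        w=at_z('wrist',c,z,s); ce,r=circ(w)
        if .008<r<.03 and (best is None or abs(r-.0135)<abs(best[1]-.0135)): best=(ce,r,c)
    ce,r,c=best
    m=np.zeros(p.shape[:2],np.uint8); cv2.drawContours(m,[c.reshape(-1,1,2)],-1,1,-1)
    P=C[cv2.erode(m,np.ones((3,3)))>0]; P=P[abs(P[:,2]-np.median(P[:,2]))<.02]
    A=np.c_[P[:,:2]-P[:,:2].mean(0),np.ones(len(P))]; k=np.linalg.lstsq(A,P[:,2],rcond=None)[0]
    if v: print(color,'centre',ce.round(4),'r',round(r,4),'depth mean',P.mean(0).round(4),'slope xy',k[:2].round(3))
    return ce,r,P.mean(0),k
E
python3 - <<'E'
from h import *
s,p,d=cap('wrist'); print(np.round(s['position'],4)); save('w2.png',p)
lid('blue',s=s,p=p,d=d)
for l in ['lid_blue_c','dish_blue_c']:
  for r in bot.trace(l,'wrist')[:2]:
    m=r['mask']; v,u=np.nonzero(m); 
    cs=max(cv2.findContours(m.astype(np.uint8),0,1)[0],key=len).reshape(-1,2)
    print(l,round(r['conf'],2),u.min(),u.max(),v.min(),v.max(),[ (z,np.round(circ(at_z('wrist',cs,z,s))[0],4),np.round(circ(at_z('wrist',cs,z,s))[1],4)) for z in (.009,.015,.0245)])
E
```

```text
[0.6732 0.2032 0.0794]
blue centre [0.635  0.2039] r 0.0183 depth mean [0.6347 0.2039 0.025 ] slope xy [-0.003 -0.001]
lid_blue_c 0.61 451 532 151 237 [(0.009, array([0.6334, 0.3195]), np.float64(0.0306)), (0.015, array([0.6325, 0.3165]), np.float64(0.0299)), (0.0245, array([0.6312, 0.3118]), np.float64(0.0286))]
lid_blue_c 0.6 274 374 147 246 [(0.009, array([0.6373, 0.2038]), np.float64(0.0315)), (0.015, array([0.6364, 0.2038]), np.float64(0.0307)), (0.0245, array([0.6349, 0.2038]), np.float64(0.0294))]
dish_blue_c 0.85 280 375 143 194 [(0.009, array([0.6355, 0.2041]), np.float64(0.0316)), (0.015, array([0.6346, 0.2041]), np.float64(0.0308)), (0.0245, array([0.6331, 0.2041]), np.float64(0.0295))]
```

View pics/w2.png

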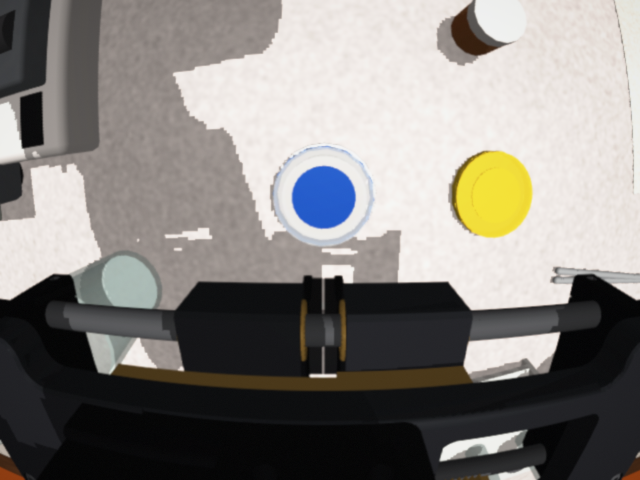

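The picture shows the lid flat and centred at (323,197), with the fingertip edge below it at row 277. Now I'll lower until just above the lid edge.

>>> move_arm(increments=[{"xyz": [0, 0, 20], "roll": 0, "grip": 0}, {"xyz": [0, 0, 20], "roll": 0, "grip": 0}, {"xyz": [0, 0, 11], "roll": 0, "grip": 0}, {"xyz": [0, 0, 0], "roll": 0, "grip": 0}, {"xyz": [0, 0, 0], "roll": 0, "grip": 0}])

```text
time_s: 3.67
position: [0.673, 0.2023, 0.027]
tcp_rot: [[-1.0, -0.0, -0.0], [-0.0, 1.0, -0.0], [0.0, -0.0, -1.0]]
force: [1.0, 0.1, 0.5]
opening: 0.007
grasp_force: 0.0
```

>>> move_arm(increments=[{"xyz": [0, 0, 1], "roll": 0, "grip": 0}, {"xyz": [0, 0, 0], "roll": 0, "grip": 0}, {"xyz": [0, 0, 0], "roll": 0, "grip": 0}, {"xyz": [0, 0, 0], "roll": 0, "grip": 0}])

```text
time_s: 4.0
position: [0.6735, 0.2022, 0.0265]
tcp_rot: [[-1.0, -0.0, 0.001], [-0.0, 1.0, 0.0], [-0.001, 0.0, -1.0]]
force: [-0.2, 0.2, 0.4]
opening: 0.009
grasp_force: 0.0
```

```bash
cat > lm.py <<'E'
import sys
from h import *
s,p,d=cap('wrist'); print(round(s['time_s'],2),np.round(s['position'],4),np.round(s['force'],1)); lid(sys.argv[1],s=s,p=p,d=d)
E
python3 lm.py blue
```

```text
4.0 [0.6735 0.2022 0.0265] [-0.2  0.2  0.4]
blue centre [0.6342 0.2041] r 0.0184 depth mean [0.6338 0.2041 0.025 ] slope xy [-0.002 -0.   ]
```

>>> move_arm(increments=[{"xyz": [1, 1.5, 0], "roll": 0, "grip": 0}, {"xyz": [0, 0, 1], "roll": 0, "grip": 0}, {"xyz": [0, 0, 0.5], "roll": 0, "grip": 0}, {"xyz": [0, 0, 0], "roll": 0, "grip": 0}, {"xyz": [0, 0, 0], "roll": 0, "grip": 0}])

```text
time_s: 4.47
position: [0.6723, 0.2038, 0.0245]
tcp_rot: [[-1.0, -0.0, 0.001], [-0.0, 1.0, 0.0], [-0.001, 0.0, -1.0]]
force: [-0.4, 0.5, 1.9]
opening: 0.006
grasp_force: 0.9
```

```bash
python3 lm.py blue
```

```text
4.47 [0.6723 0.2038 0.0245] [-0.4  0.5  1.9]
blue centre [0.635  0.2041] r 0.0185 depth mean [0.634  0.2041 0.0275] slope xy [-0.099  0.002]
```

>>> move_arm(increments=[{"xyz": [0, 0, 0.5], "roll": 0, "grip": 0}, {"xyz": [0, 0, 0], "roll": 0, "grip": 0}, {"xyz": [0, 0, 0], "roll": 0, "grip": 0}])

```text
time_s: 4.77
position: [0.6725, 0.2037, 0.0241]
tcp_rot: [[-1.0, -0.0, 0.001], [-0.0, 1.0, 0.0], [-0.001, 0.0, -1.0]]
force: [0.4, 0.3, 3.1]
opening: 0.006
grasp_force: 1.6
```

```bash
python3 lm.py blue
```

```text
4.77 [0.6725 0.2037 0.0241] [0.4 0.3 3.1]
blue centre [0.6359 0.2041] r 0.0184 depth mean [0.6345 0.2041 0.0298] slope xy [-0.187  0.004]
```

The lever press works: tilt is now 0.185. A little more, hold for more than a second, check, then ease back.

>>> move_arm(increments=[{"xyz": [0, 0, 0.35], "roll": 0, "grip": 0}, {"xyz": [0, 0, 0], "roll": 0, "grip": 0}, {"xyz": [0, 0, 0], "roll": 0, "grip": 0}, {"xyz": [0, 0, 0], "roll": 0, "grip": 0}])

```text
time_s: 5.15
position: [0.6726, 0.2037, 0.0238]
tcp_rot: [[-1.0, -0.0, 0.001], [-0.0, 1.0, 0.0], [-0.001, 0.0, -1.0]]
force: [0.9, 1.0, 5.6]
opening: 0.005
grasp_force: 2.6
```

```bash
python3 lm.py blue
```

```text
5.15 [0.6726 0.2037 0.0238] [0.9 1.  5.6]
blue centre [0.6361 0.2041] r 0.0184 depth mean [0.6346 0.2041 0.0302] slope xy [-0.208  0.004]
```

>>> move_arm(increments=[{"xyz": [0, 0, 0], "roll": 0, "grip": 0}, {"xyz": [0, 0, 0], "roll": 0, "grip": 0}, {"xyz": [0, 0, 0], "roll": 0, "grip": 0}, {"xyz": [0, 0, 0], "roll": 0, "grip": 0}, {"xyz": [0, 0, 0], "roll": 0, "grip": 0}])

```text
time_s: 5.62
position: [0.6726, 0.2037, 0.0239]
tcp_rot: [[-1.0, -0.0, 0.001], [-0.0, 1.0, 0.0], [-0.001, 0.0, -1.0]]
force: [-0.1, 0.2, 5.4]
opening: 0.007
grasp_force: 2.6
```

>>> move_arm(increments=[{"xyz": [0, 0, 0], "roll": 0, "grip": 0}, {"xyz": [0, 0, 0], "roll": 0, "grip": 0}, {"xyz": [0, 0, 0], "roll": 0, "grip": 0}, {"xyz": [0, 0, 0], "roll": 0, "grip": 0}, {"xyz": [0, 0, 0], "roll": 0, "grip": 0}])

```text
time_s: 6.03
position: [0.6726, 0.2038, 0.0239]
tcp_rot: [[-1.0, -0.0, 0.001], [-0.0, 1.0, 0.0], [-0.001, 0.0, -1.0]]
force: [0.6, 0.1, 5.4]
opening: 0.007
grasp_force: 2.6
```

>>> move_arm(increments=[{"xyz": [0, 0, 0], "roll": 0, "grip": 0}, {"xyz": [0, 0, 0], "roll": 0, "grip": 0}, {"xyz": [0, 0, 0], "roll": 0, "grip": 0}, {"xyz": [0, 0, 0], "roll": 0, "grip": 0}, {"xyz": [0, 0, 0], "roll": 0, "grip": 0}])

```text
time_s: 6.45
position: [0.6726, 0.2037, 0.0238]
tcp_rot: [[-1.0, -0.0, 0.001], [-0.0, 1.0, 0.0], [-0.001, 0.0, -1.0]]
force: [1.3, -0.0, 6.2]
opening: 0.002
grasp_force: 2.6
```

```bash
python3 lm.py blue
```

```text
6.45 [0.6726 0.2037 0.0238] [ 1.3 -0.   6.2]
blue centre [0.6361 0.2041] r 0.0184 depth mean [0.6346 0.2041 0.0302] slope xy [-0.209  0.004]
```

>>> move_arm(increments=[{"xyz": [0, 0, -0.4], "roll": 0, "grip": 0}, {"xyz": [0, 0, -0.4], "roll": 0, "grip": 0}, {"xyz": [0, 0, -0.4], "roll": 0, "grip": 0}, {"xyz": [0, 0, -0.4], "roll": 0, "grip": 0}, {"xyz": [0, 0, -1], "roll": 0, "grip": 0}])

```text
time_s: 6.92
position: [0.6712, 0.2033, 0.0253]
tcp_rot: [[-1.0, -0.0, -0.002], [-0.0, 1.0, -0.001], [0.002, -0.001, -1.0]]
force: [-0.6, 0.3, 0.2]
opening: 0.004
grasp_force: 0.0
```

>>> move_arm(increments=[{"xyz": [0, 0, -3], "roll": 0, "grip": 0}, {"xyz": [0, 0, -15], "roll": 0, "grip": 0}, {"xyz": [0, 0, -30], "roll": 0, "grip": 0}, {"xyz": [0, 0, 0], "roll": 0, "grip": 0}, {"xyz": [0, 0, 0], "roll": 0, "grip": 0}])

```text
time_s: 7.33
position: [0.6736, 0.2037, 0.0769]
tcp_rot: [[-1.0, -0.0, 0.005], [-0.0, 1.0, 0.0], [-0.005, 0.0, -1.0]]
force: [-1.1, -0.6, 0.1]
opening: 0.006
grasp_force: 0.0
```

```bash
python3 lm.py blue
python3 - <<'E'
from h import *
s,p,d=cap('wrist'); save('w3.png',p)
print(bot.trace and [ (round(r['conf'],2),cam2w('wrist',r['at'],s)[0].round(4)) for l in ['dish_blue_c','lid_red_c','dish_red_c'] for r in bot.spot_in(l,'wrist')])
lid('red',s=s,p=p,d=d)
E
```

```text
7.33 [0.6736 0.2037 0.0769] [-1.1 -0.6  0.1]
blue centre [0.634 0.204] r 0.0183 depth mean [0.6338 0.204  0.025 ] slope xy [-0.003 -0.001]
[(0.63, array([0.6129, 0.2154, 0.0121])), (0.71, array([0.5562, 0.0345, 0.0554])), (0.62, array([0.6344, 0.2033, 0.0249]))]Traceback (most recent call last):
  File "<stdin>", line 4, in <module>
  File "h.py", line 49, in lid
    ce,r,c=best
    ^^^^^^
TypeError: cannot unpack non-iterable NoneType object
```

Blue was held at 0.205 rad for more than a second and is seated flat again. On to the red dish.

>>> move_arm(increments=[{"xyz": [35, -7, 0], "roll": 0, "grip": 0}, {"xyz": [35, -7, 0], "roll": 0, "grip": 0}, {"xyz": [35, -7, 0], "roll": 0, "grip": 0}, {"xyz": [35, -7, 0], "roll": 0, "grip": 0}, {"xyz": [33, -6, 0], "roll": 0, "grip": 0}])

```text
time_s: 8.0
position: [0.4962, 0.1691, 0.0734]
tcp_rot: [[-1.0, -0.0, -0.002], [-0.0, 1.0, -0.0], [0.002, -0.0, -1.0]]
force: [-0.4, -0.2, -0.9]
opening: 0.004
grasp_force: 0.0
```

>>> move_arm(increments=[{"xyz": [0, 0, 0], "roll": 0, "grip": 0}, {"xyz": [0, 0, 0], "roll": 0, "grip": 0}, {"xyz": [0, 0, 0], "roll": 0, "grip": 0}])

```text
time_s: 8.25
position: [0.5002, 0.1697, 0.0739]
tcp_rot: [[-1.0, -0.0, 0.002], [-0.0, 1.0, 0.0], [-0.002, 0.0, -1.0]]
force: [-0.2, 0.5, -0.2]
opening: 0.005
grasp_force: 0.0
```

```bash
python3 lm.py red
```

```text
8.25 [0.5002 0.1697 0.0739] [-0.2  0.5 -0.2]
red centre [0.4634 0.171 ] r 0.0184 depth mean [0.4631 0.171  0.025 ] slope xy [-0.002 -0.   ]
```

>>> move_arm(increments=[{"xyz": [-0.8, 1.2, 20], "roll": 0, "grip": 0}, {"xyz": [0, 0, 18], "roll": 0, "grip": 0}, {"xyz": [0, 0, 8], "roll": 0, "grip": 0}, {"xyz": [0, 0, 0], "roll": 0, "grip": 0}, {"xyz": [0, 0, 0], "roll": 0, "grip": 0}])

```text
time_s: 8.72
position: [0.5006, 0.1708, 0.0276]
tcp_rot: [[-1.0, -0.0, -0.0], [-0.0, 1.0, -0.0], [0.0, -0.0, -1.0]]
force: [-0.5, 1.1, -0.5]
opening: 0.004
grasp_force: 0.0
```

>>> move_arm(increments=[{"xyz": [0, 0, 0], "roll": 0, "grip": 0}, {"xyz": [0, 0, 0], "roll": 0, "grip": 0}])

```text
time_s: 8.88
position: [0.5008, 0.1709, 0.0287]
tcp_rot: [[-1.0, -0.0, 0.002], [-0.0, 1.0, 0.0], [-0.002, 0.0, -1.0]]
force: [-0.0, -1.1, 0.2]
opening: 0.009
grasp_force: 0.0
```

```bash
python3 lm.py red
```

```text
8.88 [0.5008 0.1709 0.0287] [-0.  -1.1  0.2]
red centre [0.4633 0.1711] r 0.0184 depth mean [0.4628 0.1711 0.025 ] slope xy [-0.001  0.001]
```

Descend to the contact height found before (0.0245), then in small steps.

>>> move_arm(increments=[{"xyz": [0, 0, 2], "roll": 0, "grip": 0}, {"xyz": [0, 0, 1.5], "roll": 0, "grip": 0}, {"xyz": [0, 0, 0.5], "roll": 0, "grip": 0}, {"xyz": [0, 0, 0], "roll": 0, "grip": 0}, {"xyz": [0, 0, 0], "roll": 0, "grip": 0}])

```text
time_s: 9.35
position: [0.5004, 0.1708, 0.0243]
tcp_rot: [[-1.0, -0.0, 0.001], [-0.0, 1.0, 0.0], [-0.001, 0.0, -1.0]]
force: [0.6, 0.1, 3.5]
opening: 0.009
grasp_force: 1.3
```

```bash
python3 lm.py red
```

```text
9.35 [0.5004 0.1708 0.0243] [0.6 0.1 3.5]
red centre [0.4643 0.171 ] r 0.0185 depth mean [0.4631 0.171  0.0283] slope xy [-0.135  0.001]
```

>>> move_arm(increments=[{"xyz": [0, 0, 0.5], "roll": 0, "grip": 0}, {"xyz": [0, 0, 0], "roll": 0, "grip": 0}, {"xyz": [0, 0, 0], "roll": 0, "grip": 0}])

```text
time_s: 9.65
position: [0.5006, 0.1708, 0.0238]
tcp_rot: [[-1.0, -0.0, 0.002], [-0.0, 1.0, 0.0], [-0.002, 0.0, -1.0]]
force: [1.6, -0.6, 3.3]
opening: 0.005
grasp_force: 2.2
```

```bash
python3 lm.py red
```

```text
9.65 [0.5006 0.1708 0.0238] [ 1.6 -0.6  3.3]
red centre [0.4657 0.1711] r 0.0183 depth mean [0.4638 0.1711 0.0314] slope xy [-0.261  0.003]
```

Tilt is 0.255 rad, in the good range. Hold, then ease back.

>>> move_arm(increments=[{"xyz": [0, 0, 0], "roll": 0, "grip": 0}, {"xyz": [0, 0, 0], "roll": 0, "grip": 0}, {"xyz": [0, 0, 0], "roll": 0, "grip": 0}, {"xyz": [0, 0, 0], "roll": 0, "grip": 0}, {"xyz": [0, 0, 0], "roll": 0, "grip": 0}])

```text
time_s: 10.12
position: [0.5006, 0.1708, 0.0237]
tcp_rot: [[-1.0, -0.0, 0.002], [-0.0, 1.0, 0.0], [-0.002, 0.0, -1.0]]
force: [2.2, -0.3, 5.4]
opening: 0.005
grasp_force: 2.8
```

>>> move_arm(increments=[{"xyz": [0, 0, 0], "roll": 0, "grip": 0}, {"xyz": [0, 0, 0], "roll": 0, "grip": 0}, {"xyz": [0, 0, 0], "roll": 0, "grip": 0}, {"xyz": [0, 0, 0], "roll": 0, "grip": 0}, {"xyz": [0, 0, 0], "roll": 0, "grip": 0}])

```text
time_s: 10.53
position: [0.5006, 0.1708, 0.0237]
tcp_rot: [[-1.0, -0.0, 0.002], [-0.0, 1.0, 0.0], [-0.002, 0.0, -1.0]]
force: [1.3, 0.0, 4.5]
opening: 0.001
grasp_force: 2.8
```

>>> move_arm(increments=[{"xyz": [0, 0, 0], "roll": 0, "grip": 0}, {"xyz": [0, 0, 0], "roll": 0, "grip": 0}, {"xyz": [0, 0, 0], "roll": 0, "grip": 0}, {"xyz": [0, 0, 0], "roll": 0, "grip": 0}, {"xyz": [0, 0, 0], "roll": 0, "grip": 0}])

```text
time_s: 10.95
position: [0.5006, 0.1708, 0.0237]
tcp_rot: [[-1.0, -0.0, 0.002], [-0.0, 1.0, 0.0], [-0.002, 0.0, -1.0]]
force: [2.3, -0.5, 5.5]
opening: 0.002
grasp_force: 2.8
```

```bash
python3 lm.py red
```

```text
10.95 [0.5006 0.1708 0.0237] [ 2.3 -0.5  5.5]
red centre [0.4657 0.1711] r 0.0183 depth mean [0.4639 0.1711 0.0314] slope xy [-0.263  0.002]
```

>>> move_arm(increments=[{"xyz": [0, 0, -0.4], "roll": 0, "grip": 0}, {"xyz": [0, 0, -0.4], "roll": 0, "grip": 0}, {"xyz": [0, 0, -0.4], "roll": 0, "grip": 0}, {"xyz": [0, 0, -0.4], "roll": 0, "grip": 0}, {"xyz": [0, 0, -1], "roll": 0, "grip": 0}])

```text
time_s: 11.42
position: [0.4979, 0.1706, 0.0255]
tcp_rot: [[-1.0, -0.0, -0.004], [-0.0, 1.0, -0.0], [0.004, -0.0, -1.0]]
force: [-0.8, 0.7, -0.5]
opening: 0.006
grasp_force: 0.0
```

>>> move_arm(increments=[{"xyz": [0, 0, -3], "roll": 0, "grip": 0}, {"xyz": [0, 0, -15], "roll": 0, "grip": 0}, {"xyz": [0, 0, -30], "roll": 0, "grip": 0}, {"xyz": [0, 0, 0], "roll": 0, "grip": 0}, {"xyz": [0, 0, 0], "roll": 0, "grip": 0}])

```text
time_s: 11.83
position: [0.4998, 0.1709, 0.075]
tcp_rot: [[-1.0, -0.0, 0.001], [-0.0, 1.0, 0.0], [-0.001, 0.0, -1.0]]
force: [-0.5, 0.3, -0.0]
opening: 0.006
grasp_force: 0.0
```

```bash
python3 lm.py red
python3 - <<'E'
from h import *
s,p,d=cap('wrist'); save('w4.png',p[60:320,160:560]); C=cloud('wrist',d,s); np.save('w4.npy',C)
# ring check: points at ring height round the lid
ce,_,_,_=lid('red',s=s,p=p,d=d)
q=C.reshape(-1,3); r=np.hypot(q[:,0]-ce[0],q[:,1]-ce[1])
for lo,hi in [(.006,.0125),(.013,.028)]:
  m=(r<.045)&(q[:,2]>lo)&(q[:,2]<hi); a=q[m]; mm,sz,_=cv2.minAreaRect((a[:,:2]*1000).astype(np.float32)); print(lo,m.sum(),np.round(cv2.minEnclosingCircle((a[:,:2]*1000).astype(np.float32))[0],1),cv2.minEnclosingCircle((a[:,:2]*1000).astype(np.float32))[1])
E
```

```text
11.83 [0.4998 0.1709 0.075 ] [-0.5  0.3 -0. ]
red centre [0.4619 0.1709] r 0.0184 depth mean [0.4616 0.1709 0.025 ] slope xy [-0.001 -0.   ]
red centre [0.462  0.1709] r 0.0184 depth mean [0.4617 0.1709 0.025 ] slope xy [ 0.    -0.001]
0.006 323 [463.3 171.8] 32.989891052246094
0.013 8253 [461.8 170.6] 30.519794464111328
```

View pics/w4.png

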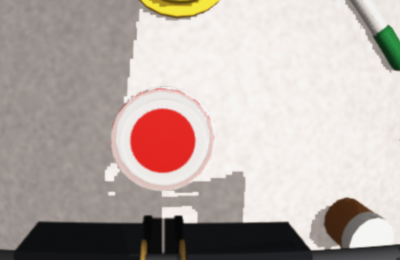

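Both dishes are vented and reseated flat. I'll turn a quarter so the fingers close along world x, with the gripper open, and hover over the blue dish.

>>> move_arm(increments=[{"xyz": [0, 0, 0], "roll": 0.12, "grip": 100}, {"xyz": [0, 0, 0], "roll": 0.12, "grip": 100}, {"xyz": [0, 0, 0], "roll": 0.12, "grip": 100}, {"xyz": [0, 0, 0], "roll": 0.12, "grip": 100}, {"xyz": [0, 0, 0], "roll": 0.12, "grip": 100}])

```text
time_s: 12.35
position: [0.4984, 0.1706, 0.0727]
tcp_rot: [[-0.822, 0.569, -0.004], [0.569, 0.822, -0.0], [0.003, -0.003, -1.0]]
force: [-0.1, 0.6, 0.5]
opening: 0.301
grasp_force: 0.0
```

>>> move_arm(increments=[{"xyz": [0, 0, 0], "roll": 0.12, "grip": 100}, {"xyz": [0, 0, 0], "roll": 0.12, "grip": 100}, {"xyz": [0, 0, 0], "roll": 0.12, "grip": 100}, {"xyz": [0, 0, 0], "roll": 0.12, "grip": 100}, {"xyz": [0, 0, 0], "roll": 0.12, "grip": 100}])

```text
time_s: 12.77
position: [0.4984, 0.1706, 0.0727]
tcp_rot: [[-0.357, 0.934, -0.004], [0.934, 0.357, -0.0], [0.001, -0.004, -1.0]]
force: [-0.5, -0.3, -0.2]
opening: 0.682
grasp_force: 0.0
```

>>> move_arm(increments=[{"xyz": [0, 0, 0], "roll": 0.12, "grip": 100}, {"xyz": [0, 0, 0], "roll": 0.12, "grip": 100}, {"xyz": [0, 0, 0], "roll": 0.12, "grip": 100}, {"xyz": [0, 0, 0], "roll": 0.01, "grip": 100}, {"xyz": [0, 0, 0], "roll": 0, "grip": 100}])

```text
time_s: 13.18
position: [0.4988, 0.1706, 0.0731]
tcp_rot: [[-0.004, 1.0, -0.003], [1.0, 0.004, -0.0], [-0.0, -0.003, -1.0]]
force: [-0.0, -0.1, 1.4]
opening: 0.985
grasp_force: 0.0
```

>>> move_arm(increments=[{"xyz": [8, 34, 0], "roll": 0, "grip": 100}, {"xyz": [8, 34, 0], "roll": 0, "grip": 100}, {"xyz": [8, 34, 0], "roll": 0, "grip": 100}, {"xyz": [9, 33, 0], "roll": 0, "grip": 100}, {"xyz": [0, 0, 0], "roll": 0, "grip": 100}])

```text
time_s: 13.6
position: [0.6428, 0.2051, 0.0744]
tcp_rot: [[-0.003, 1.0, 0.011], [1.0, 0.003, 0.002], [0.002, 0.011, -1.0]]
force: [0.4, 0.2, 0.3]
opening: 0.999
grasp_force: 0.0
```

>>> move_arm(increments=[{"xyz": [0, 0, 0], "roll": 0, "grip": 100}, {"xyz": [0, 0, 0], "roll": 0, "grip": 100}])

```text
time_s: 13.77
position: [0.6329, 0.2036, 0.0728]
tcp_rot: [[-0.003, 1.0, -0.004], [1.0, 0.003, -0.001], [-0.001, -0.004, -1.0]]
force: [-1.0, -0.7, -0.5]
opening: 0.999
grasp_force: 0.0
```

```bash
cat >> h.py <<'E'
def circles(C,ce,z0=0):
    """enclosing circle of the ring and of the lid near ce"""
    q=C.reshape(-1,3); r=np.hypot(q[:,0]-ce[0],q[:,1]-ce[1])
    for n,lo,hi in [('ring',.006,.0125),('lid',.013,.028)]:
        a=q[(r<.042)&(q[:,2]>lo+z0)&(q[:,2]<hi+z0)]
        if len(a)>20:
            c,R=cv2.minEnclosingCircle((a[:,:2]*1000).astype(np.float32)); print(n,len(a),np.round(c,1),round(R,1))
E
python3 lm.py blue
python3 - <<'E'
from h import *
s,p,d=cap('wrist'); C=cloud('wrist',d,s); ce=lid('blue',s=s,p=p,d=d)[0]; circles(C,ce); print(np.round(s['tcp_rot'],3).tolist(),s['opening'])
E
```

```text
13.77 [0.6329 0.2036 0.0728] [-1.  -0.7 -0.5]
blue centre [0.634  0.2041] r 0.0182 depth mean [0.634  0.2046 0.025 ] slope xy [0.001 0.002]
blue centre [0.634  0.2041] r 0.0182 depth mean [0.634  0.2047 0.0251] slope xy [-0.002  0.002]
ring 840 [635.7 204.6] 32.9
lid 7596 [633.6 204.1] 30.8
[[-0.002, 1.0, -0.004], [1.0, 0.002, -0.001], [-0.001, -0.004, -1.0]] 1.0007279448545385
```

The lid sits about 1.7 mm off the ring centre. On the way down I'll nudge it central by closing to 62 mm at skirt height, which doesn't squeeze it. Then I'll go on down and grip the ring.

>>> move_arm(increments=[{"xyz": [0.5, 2.2, 20], "roll": 0, "grip": 90}, {"xyz": [0, 0, 22], "roll": 0, "grip": 85}, {"xyz": [0, 0, 15], "roll": 0, "grip": 85}, {"xyz": [0, 0, 0], "roll": 0, "grip": 80}, {"xyz": [0, 0, 0], "roll": 0, "grip": 80}])

```text
time_s: 14.28
position: [0.6352, 0.2041, 0.0163]
tcp_rot: [[-0.001, 1.0, -0.003], [1.0, 0.001, -0.0], [-0.0, -0.003, -1.0]]
force: [-0.1, 0.2, 0.4]
opening: 0.819
grasp_force: 0.0
```

>>> move_arm(increments=[{"xyz": [0, 0, 0], "roll": 0, "grip": 78}, {"xyz": [0, 0, 0], "roll": 0, "grip": 76}, {"xyz": [0, 0, 0], "roll": 0, "grip": 74}])

```text
time_s: 14.53
position: [0.6378, 0.2045, 0.0185]
tcp_rot: [[-0.001, 1.0, 0.002], [1.0, 0.001, 0.0], [0.0, 0.002, -1.0]]
force: [-0.3, -0.0, 0.2]
opening: 0.758
grasp_force: 0.1
```

```bash
python3 lm.py blue
python3 - <<'E'
from h import *
s,p,d=cap('wrist'); C=cloud('wrist',d,s); ce=lid('blue',s=s,p=p,d=d)[0]; circles(C,ce); print(s['position'],s['opening'])
E
```

```text
14.53 [0.6378 0.2045 0.0185] [-0.3 -0.   0.2]
blue centre [0.6356 0.2081] r 0.0155 depth mean [0.6356 0.2097 0.025 ] slope xy [-0.     0.002]
blue centre [0.6358 0.2082] r 0.0155 depth mean [0.6359 0.2097 0.025 ] slope xy [0.001 0.004]
ring 1429 [636.2 208.7] 32.3
lid 9239 [636.9 213.4] 40.2
[0.63767405 0.20454499 0.01836636] 0.751746618316961
```

>>> move_arm(increments=[{"xyz": [0, 0, 0], "roll": 0, "grip": 95}, {"xyz": [0, 0, 0], "roll": 0, "grip": 95}, {"xyz": [0, 0, 0], "roll": 0, "grip": 95}, {"xyz": [0, 0, 7], "roll": 0, "grip": 95}, {"xyz": [0, 0, 5.5], "roll": 0, "grip": 95}])

```text
time_s: 15.05
position: [0.6372, 0.2044, 0.0042]
tcp_rot: [[-0.001, 1.0, 0.0], [1.0, 0.001, 0.0], [0.0, 0.0, -1.0]]
force: [-0.1, 0.5, -0.2]
opening: 0.938
grasp_force: 0.0
```

>>> move_arm(increments=[{"xyz": [0, 0, 0], "roll": 0, "grip": 95}, {"xyz": [0, 0, 0], "roll": 0, "grip": 95}, {"xyz": [0, 0, 0], "roll": 0, "grip": 90}])

```text
time_s: 15.3
position: [0.6369, 0.2044, 0.0042]
tcp_rot: [[-0.001, 1.0, -0.001], [1.0, 0.001, -0.0], [-0.0, -0.001, -1.0]]
force: [0.6, 0.2, -0.1]
opening: 0.928
grasp_force: 0.0
```

```bash
python3 lm.py blue
```

```text
15.3 [0.6369 0.2044 0.0042] [ 0.6  0.2 -0.1]
blue centre [0.6359 0.2108] r 0.0131 depth mean [0.6359 0.2133 0.025 ] slope xy [-0.002  0.01 ]
```

>>> move_arm(increments=[{"xyz": [0, -1, 0], "roll": 0, "grip": 85}, {"xyz": [0, 0, 0], "roll": 0, "grip": 78}, {"xyz": [0, 0, 0], "roll": 0, "grip": 60}, {"xyz": [0, 0, 0], "roll": 0, "grip": 50}, {"xyz": [0, 0, 0], "roll": 0, "grip": 50}])

```text
time_s: 15.77
position: [0.6361, 0.2044, 0.0048]
tcp_rot: [[-0.001, 1.0, 0.0], [1.0, 0.001, 0.0], [0.0, 0.0, -1.0]]
force: [0.3, -0.3, 0.1]
opening: 0.74
grasp_force: 30.0
```

>>> move_arm(increments=[{"xyz": [0, 0, 0], "roll": 0, "grip": 50}, {"xyz": [0, 0, 0], "roll": 0, "grip": 50}, {"xyz": [0, 0, -3], "roll": 0, "grip": 50}, {"xyz": [0, 0, -7], "roll": 0, "grip": 50}, {"xyz": [0, 0, -12], "roll": 0, "grip": 50}])

```text
time_s: 16.18
position: [0.6349, 0.2042, 0.0259]
tcp_rot: [[-0.001, 1.0, -0.003], [1.0, 0.001, -0.0], [-0.0, -0.003, -1.0]]
force: [-0.1, -0.4, -0.7]
opening: 0.74
grasp_force: 30.0
```

>>> move_arm(increments=[{"xyz": [0, 0, -18], "roll": 0, "grip": 50}, {"xyz": [0, 0, -25], "roll": 0, "grip": 50}, {"xyz": [0, 0, -30], "roll": 0, "grip": 50}, {"xyz": [0, 0, -30], "roll": 0, "grip": 50}, {"xyz": [0, 0, -30], "roll": 0, "grip": 50}])

```text
time_s: 16.6
position: [0.6359, 0.2044, 0.162]
tcp_rot: [[-0.001, 1.0, 0.001], [1.0, 0.001, 0.0], [0.0, 0.001, -1.0]]
force: [0.6, 0.7, -0.5]
opening: 0.744
grasp_force: 30.0
```

>>> move_arm(increments=[{"xyz": [0, 0, -20], "roll": 0, "grip": 50}, {"xyz": [0, 0, -10], "roll": 0, "grip": 50}, {"xyz": [0, 0, 0], "roll": 0, "grip": 50}])

```text
time_s: 16.85
position: [0.6378, 0.2047, 0.1936]
tcp_rot: [[-0.001, 1.0, 0.007], [1.0, 0.001, 0.001], [0.001, 0.007, -1.0]]
force: [-0.1, -0.1, -1.0]
opening: 0.744
grasp_force: 30.0
```

Run:
```python
from h import *
s,p,d=cap('wrist'); print(s['position'],s['opening'],s['grasp_force']); save('w5.png',p[60:400,160:560])
```

```text
[0.63784087 0.20474878 0.19360718] 0.7440225470895875 29.999772012233734
```

View pics/w5.png

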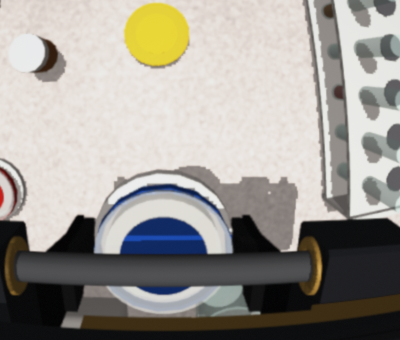

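The dish is held with its lid on: the lid is at crop (165,245) and the ring is between the fingers. Carrying it to the mat with gentle ramps.

>>> move_arm(increments=[{"xyz": [-6, -2, 0], "roll": 0, "grip": 50}, {"xyz": [-12, -3, 0], "roll": 0, "grip": 50}, {"xyz": [-18, -5, 0], "roll": 0, "grip": 50}, {"xyz": [-24, -6, 0], "roll": 0, "grip": 50}, {"xyz": [-30, -8, 0], "roll": 0, "grip": 50}])

```text
time_s: 17.32
position: [0.6105, 0.1136, 0.1874]
tcp_rot: [[-0.003, 1.0, -0.004], [1.0, 0.003, 0.0], [0.0, -0.004, -1.0]]
force: [0.3, 0.2, -1.2]
opening: 0.745
grasp_force: 30.0
```

>>> move_arm(increments=[{"xyz": [-30, -8, 0], "roll": 0, "grip": 50}, {"xyz": [-30, -8, 0], "roll": 0, "grip": 50}, {"xyz": [-30, -8, 0], "roll": 0, "grip": 50}, {"xyz": [-30, -8, 0], "roll": 0, "grip": 50}, {"xyz": [-30, -8, 0], "roll": 0, "grip": 50}])

```text
time_s: 17.73
position: [0.5699, -0.0377, 0.1878]
tcp_rot: [[-0.001, 1.0, -0.004], [1.0, 0.001, 0.001], [0.001, -0.004, -1.0]]
force: [0.2, -0.1, -1.4]
opening: 0.741
grasp_force: 30.0
```

>>> move_arm(increments=[{"xyz": [-30, -8, 0], "roll": 0, "grip": 50}, {"xyz": [-30, -8, 0], "roll": 0, "grip": 50}, {"xyz": [-30, -8, 0], "roll": 0, "grip": 50}, {"xyz": [-30, -8, 0], "roll": 0, "grip": 50}, {"xyz": [-30, -8, 0], "roll": 0, "grip": 50}])

```text
time_s: 18.15
position: [0.5299, -0.1873, 0.1878]
tcp_rot: [[-0.0, 1.0, -0.004], [1.0, 0.0, 0.002], [0.002, -0.004, -1.0]]
force: [0.1, 0.2, -0.9]
opening: 0.744
grasp_force: 30.0
```

>>> move_arm(increments=[{"xyz": [-20, -6, 0], "roll": 0, "grip": 50}, {"xyz": [-10, -4, 0], "roll": 0, "grip": 50}, {"xyz": [-6, -2, 0], "roll": 0, "grip": 50}, {"xyz": [0, 0, 8], "roll": 0, "grip": 50}, {"xyz": [0, 0, 15], "roll": 0, "grip": 50}])

```text
time_s: 18.57
position: [0.5211, -0.2216, 0.167]
tcp_rot: [[-0.001, 1.0, 0.002], [1.0, 0.001, -0.001], [-0.001, 0.002, -1.0]]
force: [-1.2, -0.1, -0.7]
opening: 0.743
grasp_force: 30.0
```

>>> move_arm(increments=[{"xyz": [0, 0, 20], "roll": 0, "grip": 50}, {"xyz": [0, 0, 20], "roll": 0, "grip": 50}, {"xyz": [0, 0, 15], "roll": 0, "grip": 50}, {"xyz": [0, 0, 8], "roll": 0, "grip": 50}, {"xyz": [0, 0, 4], "roll": 0, "grip": 50}])

```text
time_s: 18.98
position: [0.5196, -0.2197, 0.0977]
tcp_rot: [[-0.003, 1.0, -0.003], [1.0, 0.003, 0.002], [0.002, -0.003, -1.0]]
force: [-0.3, -0.5, -1.7]
opening: 0.739
grasp_force: 30.0
```

>>> move_arm(increments=[{"xyz": [0, 0, 0], "roll": 0, "grip": 50}, {"xyz": [0, 0, 0], "roll": 0, "grip": 50}, {"xyz": [0, 0, 0], "roll": 0, "grip": 50}])

```text
time_s: 19.23
position: [0.5212, -0.2218, 0.1004]
tcp_rot: [[-0.001, 1.0, 0.002], [1.0, 0.001, -0.001], [-0.001, 0.002, -1.0]]
force: [-0.3, 0.5, -0.0]
opening: 0.74
grasp_force: 30.0
```

Run:
```python
from h import *
s=bot.read_state();print(s['position'],s['opening'],s['force'])
s,p,d=cap('top'); c=max([c for c in blob(p,'blue') if c[:,0].mean()>330],key=len)
for k in ['red']:
  for c in blob(p,k,30): q=c.mean(0); print(k,q.round(),at_z('top',q,.025)[0].round(4),cloud('top',d)[tuple(q.round().astype(int)[::-1])].round(4))
for r in bot.spot_in('jar_1_c','top'): print(cam2w('top',r['at'])[0].round(4),r['conf'])
```

```text
[ 0.52119113 -0.22181643  0.100429  ] 0.7401099968395123 [-0.31501522  0.53610312 -0.01098085]Traceback (most recent call last):
  File "<stdin>", line 3, in <module>
ValueError: max() iterable argument is empty
```

>>> move_arm(increments=[{"xyz": [0, 0, 10], "roll": 0, "grip": 50}, {"xyz": [0, 0, 10], "roll": 0, "grip": 50}, {"xyz": [0, 0, 6], "roll": 0, "grip": 50}, {"xyz": [0, 0, 3], "roll": 0, "grip": 50}, {"xyz": [0, 0, 0], "roll": 0, "grip": 50}])

```text
time_s: 19.7
position: [0.5196, -0.2213, 0.0692]
tcp_rot: [[-0.001, 1.0, -0.002], [1.0, 0.001, 0.002], [0.002, -0.002, -1.0]]
force: [-0.1, -0.4, -0.8]
opening: 0.735
grasp_force: 30.0
```

>>> move_arm(increments=[{"xyz": [0, 0, 1], "roll": 0, "grip": 50}, {"xyz": [0, 0, 1], "roll": 0, "grip": 50}, {"xyz": [0, 0, 0.5], "roll": 0, "grip": 50}, {"xyz": [0, 0, 0], "roll": 0, "grip": 50}])

```text
time_s: 20.03
position: [0.5206, -0.2218, 0.0682]
tcp_rot: [[-0.001, 1.0, 0.0], [1.0, 0.001, -0.0], [-0.0, 0.0, -1.0]]
force: [0.1, -0.3, -1.2]
opening: 0.742
grasp_force: 30.0
```

>>> move_arm(increments=[{"xyz": [0, 0, 0.5], "roll": 0, "grip": 50}, {"xyz": [0, 0, 0], "roll": 0, "grip": 50}, {"xyz": [0, 0, 0], "roll": 0, "grip": 50}])

```text
time_s: 20.28
position: [0.5206, -0.2218, 0.0678]
tcp_rot: [[-0.001, 1.0, 0.0], [1.0, 0.001, -0.0], [-0.0, 0.0, -1.0]]
force: [0.5, 0.3, -0.5]
opening: 0.741
grasp_force: 30.0
```

Just about at the surface. A little lower, release, rise, and check.

>>> move_arm(increments=[{"xyz": [0, 0, 0.5], "roll": 0, "grip": 50}, {"xyz": [0, 0, 0.3], "roll": 0, "grip": 50}, {"xyz": [0, 0, 0], "roll": 0, "grip": 50}, {"xyz": [0, 0, 0], "roll": 0, "grip": 85}, {"xyz": [0, 0, 0], "roll": 0, "grip": 90}])

```text
time_s: 20.7
position: [0.5207, -0.2219, 0.0671]
tcp_rot: [[-0.001, 1.0, 0.001], [1.0, 0.001, -0.001], [-0.001, 0.001, -1.0]]
force: [0.9, -0.2, 0.2]
opening: 0.818
grasp_force: 0.0
```

>>> move_arm(increments=[{"xyz": [0, 0, 0], "roll": 0, "grip": 95}, {"xyz": [0, 0, 0], "roll": 0, "grip": 95}, {"xyz": [0, 0, -10], "roll": 0, "grip": 95}, {"xyz": [0, 0, -25], "roll": 0, "grip": 95}, {"xyz": [0, 0, -35], "roll": 0, "grip": 100}])

```text
time_s: 21.12
position: [0.5185, -0.2205, 0.1354]
tcp_rot: [[-0.001, 1.0, -0.006], [1.0, 0.001, 0.004], [0.004, -0.006, -1.0]]
force: [0.1, -0.2, -0.1]
opening: 0.969
grasp_force: 0.0
```

>>> move_arm(increments=[{"xyz": [0, 0, -30], "roll": 0, "grip": 100}, {"xyz": [0, 0, -20], "roll": 0, "grip": 100}, {"xyz": [0, 0, 0], "roll": 0, "grip": 100}, {"xyz": [0, 0, 0], "roll": 0, "grip": 100}])

```text
time_s: 21.45
position: [0.5212, -0.2221, 0.1886]
tcp_rot: [[-0.001, 1.0, 0.003], [1.0, 0.001, -0.002], [-0.002, 0.003, -1.0]]
force: [-0.1, -0.2, -0.2]
opening: 0.994
grasp_force: 0.0
```

```bash
cat > scan.py <<'E'
from h import *
s,p,d=cap('wrist'); C=cloud('wrist',d,s); print(round(s['time_s'],1),s['position'].round(4) if hasattr(s['position'],'round') else s['position'])
for l in ['lid_blue_c','lid_red_c','jar_1_c','k1_grip']:
  for r in bot.spot_in(l,'wrist'): print('wrist',l,round(r['conf'],2),cam2w('wrist',r['at'],s)[0].round(4))
s,p,d=cap('top')
for l in ['lid_blue_c','lid_red_c','jar_1_c','beaker_rim','start_tip']:
  for r in bot.spot_in(l,'top'): print('top',l,round(r['conf'],2),cam2w('top',r['at'])[0].round(4))
E
python3 scan.py
python3 - <<'E'
from h import *
s,p,d=cap('wrist'); C=cloud('wrist',d,s); save('w6.png',p); np.save('w6.npy',C)
q=[r for r in bot.spot_in('lid_blue_c','wrist')]
ce=[cam2w('wrist',r['at'],s)[0] for r in q]; ce=min(ce,key=lambda c:np.hypot(c[0]-.521,c[1]+.222)); circles(C,ce,.063)
P=C.reshape(-1,3); P=P[(np.hypot(P[:,0]-ce[0],P[:,1]-ce[1])<.022)&(P[:,2]>.07)]; print(P.mean(0)); A=np.c_[P[:,:2]-P[:,:2].mean(0),np.ones(len(P))]; print(np.linalg.lstsq(A,P[:,2],rcond=None)[0])
E
```

```text
21.4 [ 0.5212 -0.2221  0.1886]
wrist lid_blue_c 0.81 [ 0.5223 -0.2219  0.0895]
wrist lid_blue_c 0.35 [ 0.5945 -0.2896  0.0664]
top lid_blue_c 0.95 [0.6306 0.318  0.0068]
top lid_blue_c 0.63 [ 0.5324 -0.2025  0.0888]
top lid_blue_c 0.17 [ 0.6039 -0.0582  0.0999]
top lid_red_c 0.85 [0.4597 0.1681 0.0261]
top jar_1_c 0.79 [0.5158 0.2989 0.0472]
top beaker_rim 0.66 [0.7146 0.0555 0.0449]
top start_tip 0.32 [ 0.605  -0.0535  0.096 ]
ring 662 [ 520.8 -221.3] 32.8
lid 5178 [ 520.9 -222.8] 30.7
[ 0.52187209 -0.22061307  0.08788548]
[-0.00396532 -0.00500546  0.08788548]
```

View pics/w6.png

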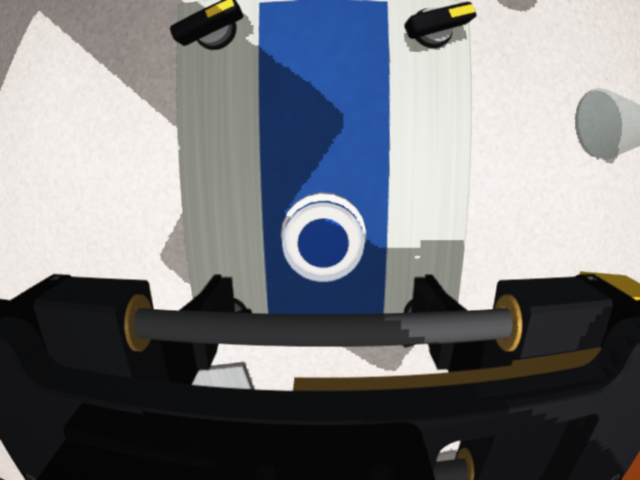

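The picture shows the covered blue dish standing flat on the mat (323,240). Next the red dish.

>>> move_arm(increments=[{"xyz": [15, -2, 0], "roll": 0, "grip": 100}, {"xyz": [30, -4, 0], "roll": 0, "grip": 100}, {"xyz": [30, -4, 0], "roll": 0, "grip": 100}, {"xyz": [30, -4, 0], "roll": 0, "grip": 100}, {"xyz": [30, -4, 0], "roll": 0, "grip": 100}])

```text
time_s: 22.52
position: [0.5014, -0.0845, 0.1868]
tcp_rot: [[-0.0, 1.0, -0.0], [1.0, 0.0, 0.001], [0.001, -0.0, -1.0]]
force: [-0.2, 0.4, -0.7]
opening: 1.001
grasp_force: 0.0
```

>>> move_arm(increments=[{"xyz": [30, -4, 0], "roll": 0, "grip": 100}, {"xyz": [30, -4, 0], "roll": 0, "grip": 100}, {"xyz": [30, -4, 0], "roll": 0, "grip": 100}, {"xyz": [30, -4, 0], "roll": 0, "grip": 100}, {"xyz": [30, -4, 0], "roll": 0, "grip": 100}])

```text
time_s: 22.93
position: [0.4809, 0.0655, 0.187]
tcp_rot: [[-0.001, 1.0, -0.0], [1.0, 0.001, 0.0], [0.0, -0.0, -1.0]]
force: [1.0, 0.2, -0.6]
opening: 1.002
grasp_force: 0.0
```

>>> move_arm(increments=[{"xyz": [30, -4, 0], "roll": 0, "grip": 100}, {"xyz": [30, -4, 0], "roll": 0, "grip": 100}, {"xyz": [30, -4, 10], "roll": 0, "grip": 100}, {"xyz": [12, -6, 20], "roll": 0, "grip": 100}, {"xyz": [6, -2, 30], "roll": 0, "grip": 100}])

```text
time_s: 23.35
position: [0.4621, 0.1745, 0.1283]
tcp_rot: [[-0.004, 1.0, 0.006], [1.0, 0.004, 0.001], [0.001, 0.006, -1.0]]
force: [-0.9, -0.3, -0.1]
opening: 1.007
grasp_force: 0.0
```

>>> move_arm(increments=[{"xyz": [0, 0, 30], "roll": 0, "grip": 100}, {"xyz": [0, 0, 20], "roll": 0, "grip": 95}, {"xyz": [0, 0, 0], "roll": 0, "grip": 95}, {"xyz": [0, 0, 0], "roll": 0, "grip": 95}, {"xyz": [0, 0, 0], "roll": 0, "grip": 95}])

```text
time_s: 23.77
position: [0.4625, 0.1716, 0.0777]
tcp_rot: [[-0.001, 1.0, 0.001], [1.0, 0.001, 0.0], [0.0, 0.001, -1.0]]
force: [0.6, -0.8, -0.2]
opening: 0.954
grasp_force: 0.0
```

Run:
```python
from h import *
s,p,d=cap('wrist'); C=cloud('wrist',d,s); print(s['position'],s['opening']); ce=lid('red',s=s,p=p,d=d)[0]; circles(C,ce)
for r in bot.spot_in('jar_1_c','wrist'): print(r['conf'],cam2w('wrist',r['at'],s)[0].round(4))
```

```text
[0.46250345 0.1715972  0.07772902] 0.9544371232050908
red centre [0.4618 0.171 ] r 0.0182 depth mean [0.4618 0.1715 0.025 ] slope xy [-0.002 -0.   ]
ring 898 [464.4 174.3] 32.8
lid 7262 [462.  171.4] 30.6
0.69 [0.5566 0.0304 0.0621]
0.64 [0.5204 0.2983 0.0427]
```

>>> move_arm(increments=[{"xyz": [1, 1.5, 20], "roll": 0, "grip": 92}, {"xyz": [0, 0, 22], "roll": 0, "grip": 85}, {"xyz": [0, 0, 13], "roll": 0, "grip": 85}, {"xyz": [0, 0, 5], "roll": 0, "grip": 85}, {"xyz": [0, 0, 1], "roll": 0, "grip": 85}])

```text
time_s: 24.28
position: [0.4638, 0.1721, 0.0159]
tcp_rot: [[-0.001, 1.0, 0.0], [1.0, 0.001, 0.0], [0.0, 0.0, -1.0]]
force: [-0.1, 0.7, 0.6]
opening: 0.857
grasp_force: 0.0
```

>>> move_arm(increments=[{"xyz": [0, 0, 0], "roll": 0, "grip": 82}, {"xyz": [0, 0, 0], "roll": 0, "grip": 79}, {"xyz": [0, 0, 0], "roll": 0, "grip": 76}, {"xyz": [0, 0, 0], "roll": 0, "grip": 73}, {"xyz": [0, 0, 0], "roll": 0, "grip": 72}])

```text
time_s: 24.7
position: [0.4638, 0.1723, 0.0164]
tcp_rot: [[-0.001, 1.0, 0.001], [1.0, 0.001, 0.0], [0.0, 0.001, -1.0]]
force: [-0.8, -0.8, 0.3]
opening: 0.738
grasp_force: 0.1
```

```bash
python3 lm.py red
python3 - <<'E'
from h import *
print(bot.read_state()['opening'],bot.read_state()['grasp_force'])
E
```

```text
24.7 [0.4638 0.1723 0.0164] [-0.8 -0.8  0.3]
red centre [0.4627 0.1758] r 0.015 depth mean [0.4627 0.1776 0.025 ] slope xy [0.    0.005]
0.7303939160676325 0.07990063288161764
```

>>> move_arm(increments=[{"xyz": [0, 0, 0], "roll": 0, "grip": 90}, {"xyz": [0, 0, 0], "roll": 0, "grip": 95}, {"xyz": [0, 0, 0], "roll": 0, "grip": 95}, {"xyz": [0, 0, 6], "roll": 0, "grip": 95}, {"xyz": [0, 0, 4], "roll": 0, "grip": 95}])

```text
time_s: 25.17
position: [0.4636, 0.1722, 0.0054]
tcp_rot: [[-0.001, 1.0, 0.0], [1.0, 0.001, 0.0], [0.0, 0.0, -1.0]]
force: [-0.1, -0.0, -0.8]
opening: 0.936
grasp_force: 0.0
```

>>> move_arm(increments=[{"xyz": [0, 0, 0], "roll": 0, "grip": 95}, {"xyz": [0, 0, 0], "roll": 0, "grip": 95}, {"xyz": [0, 0, 0], "roll": 0, "grip": 90}])

```text
time_s: 25.42
position: [0.4634, 0.1722, 0.0055]
tcp_rot: [[-0.001, 1.0, -0.001], [1.0, 0.001, -0.0], [-0.0, -0.001, -1.0]]
force: [-0.4, 0.7, 0.6]
opening: 0.925
grasp_force: 0.0
```

```bash
python3 lm.py red
```

```text
25.42 [0.4634 0.1722 0.0055] [-0.4  0.7  0.6]
red centre [0.4628 0.1779] r 0.0131 depth mean [0.4629 0.1804 0.025 ] slope xy [-0.002  0.011]
```

>>> move_arm(increments=[{"xyz": [0, 0, 0], "roll": 0, "grip": 82}, {"xyz": [0, 0, 0], "roll": 0, "grip": 75}, {"xyz": [0, 0, 0], "roll": 0, "grip": 60}, {"xyz": [0, 0, 0], "roll": 0, "grip": 50}, {"xyz": [0, 0, 0], "roll": 0, "grip": 50}])

```text
time_s: 25.88
position: [0.4636, 0.1722, 0.0059]
tcp_rot: [[-0.001, 1.0, 0.0], [1.0, 0.001, 0.0], [0.0, 0.0, -1.0]]
force: [-0.2, 0.6, 0.8]
opening: 0.74
grasp_force: 30.0
```

>>> move_arm(increments=[{"xyz": [0, 0, 0], "roll": 0, "grip": 50}, {"xyz": [0, 0, -3], "roll": 0, "grip": 50}, {"xyz": [0, 0, -8], "roll": 0, "grip": 50}, {"xyz": [0, 0, -15], "roll": 0, "grip": 50}, {"xyz": [0, 0, -22], "roll": 0, "grip": 50}])

```text
time_s: 26.3
position: [0.4623, 0.172, 0.0535]
tcp_rot: [[-0.001, 1.0, -0.004], [1.0, 0.001, -0.0], [-0.0, -0.004, -1.0]]
force: [-0.5, -0.2, -0.7]
opening: 0.738
grasp_force: 30.0
```

>>> move_arm(increments=[{"xyz": [0, 0, -28], "roll": 0, "grip": 50}, {"xyz": [0, 0, -30], "roll": 0, "grip": 50}, {"xyz": [0, 0, -30], "roll": 0, "grip": 50}, {"xyz": [0, 0, -24], "roll": 0, "grip": 50}, {"xyz": [0, 0, -15], "roll": 0, "grip": 50}])

```text
time_s: 26.72
position: [0.4644, 0.1724, 0.1841]
tcp_rot: [[-0.001, 1.0, 0.004], [1.0, 0.001, 0.001], [0.001, 0.004, -1.0]]
force: [0.0, -0.1, -0.7]
opening: 0.742
grasp_force: 30.0
```

>>> move_arm(increments=[{"xyz": [0, 0, -10], "roll": 0, "grip": 50}, {"xyz": [0, 0, 0], "roll": 0, "grip": 50}])

```text
time_s: 26.88
position: [0.4648, 0.1725, 0.1937]
tcp_rot: [[-0.001, 1.0, 0.006], [1.0, 0.001, 0.001], [0.001, 0.006, -1.0]]
force: [0.1, -0.4, -1.0]
opening: 0.738
grasp_force: 30.0
```

Run:
```python
from h import *
s,p,d=cap('wrist'); print(s['position'],s['opening'],s['grasp_force']); q=max(blob(p,'red',100),key=len); print(q.mean(0),len(q))
```

```text
[0.46481374 0.17248407 0.19365662] 0.7381937361450717 29.999839067459106
[319.95132743 256.2920354 ] 226
```

>>> move_arm(increments=[{"xyz": [-6, 1, 0], "roll": 0, "grip": 50}, {"xyz": [-12, 2, 0], "roll": 0, "grip": 50}, {"xyz": [-18, 3, 0], "roll": 0, "grip": 50}, {"xyz": [-24, 5, 0], "roll": 0, "grip": 50}, {"xyz": [-28, 5, 0], "roll": 0, "grip": 50}])

```text
time_s: 27.35
position: [0.4785, 0.0838, 0.1895]
tcp_rot: [[-0.003, 1.0, -0.003], [1.0, 0.003, 0.0], [0.0, -0.003, -1.0]]
force: [-0.4, -0.4, -1.2]
opening: 0.737
grasp_force: 30.0
```

>>> move_arm(increments=[{"xyz": [-28, 5, 0], "roll": 0, "grip": 50}, {"xyz": [-28, 5, 0], "roll": 0, "grip": 50}, {"xyz": [-28, 5, 0], "roll": 0, "grip": 50}, {"xyz": [-28, 5, 0], "roll": 0, "grip": 50}, {"xyz": [-28, 5, 0], "roll": 0, "grip": 50}])

```text
time_s: 27.77
position: [0.5037, -0.0573, 0.1894]
tcp_rot: [[-0.001, 1.0, -0.003], [1.0, 0.001, 0.001], [0.001, -0.003, -1.0]]
force: [-0.2, 0.6, -1.7]
opening: 0.742
grasp_force: 30.0
```

>>> move_arm(increments=[{"xyz": [-28, 5, 0], "roll": 0, "grip": 50}, {"xyz": [-28, 5, 0], "roll": 0, "grip": 50}, {"xyz": [-16, 4, 0], "roll": 0, "grip": 50}, {"xyz": [-8, 2, 0], "roll": 0, "grip": 50}, {"xyz": [0, 0, 8], "roll": 0, "grip": 50}])

```text
time_s: 28.18
position: [0.522, -0.1376, 0.183]
tcp_rot: [[0.001, 1.0, 0.002], [1.0, -0.001, -0.001], [-0.001, 0.002, -1.0]]
force: [-0.0, 0.2, -0.7]
opening: 0.739
grasp_force: 30.0
```

>>> move_arm(increments=[{"xyz": [0, 0, 15], "roll": 0, "grip": 50}, {"xyz": [0, 0, 20], "roll": 0, "grip": 50}, {"xyz": [0, 0, 20], "roll": 0, "grip": 50}, {"xyz": [0, 0, 15], "roll": 0, "grip": 50}, {"xyz": [0, 0, 8], "roll": 0, "grip": 50}])

```text
time_s: 28.6
position: [0.5186, -0.133, 0.1022]
tcp_rot: [[-0.003, 1.0, -0.005], [1.0, 0.003, 0.003], [0.003, -0.005, -1.0]]
force: [0.1, -0.3, -1.0]
opening: 0.743
grasp_force: 30.0
```

>>> move_arm(increments=[{"xyz": [0, 0, 4], "roll": 0, "grip": 50}, {"xyz": [0, 0, 0], "roll": 0, "grip": 50}, {"xyz": [0, 0, 0], "roll": 0, "grip": 50}, {"xyz": [0, 0, 0], "roll": 0, "grip": 50}])

```text
time_s: 28.93
position: [0.5215, -0.1356, 0.1016]
tcp_rot: [[-0.001, 1.0, 0.002], [1.0, 0.001, -0.001], [-0.001, 0.002, -1.0]]
force: [0.6, -0.9, -0.5]
opening: 0.739
grasp_force: 30.0
```

Lower to the mat (contact expected at about 0.0688), release and rise.

>>> move_arm(increments=[{"xyz": [0, 0, 10], "roll": 0, "grip": 50}, {"xyz": [0, 0, 10], "roll": 0, "grip": 50}, {"xyz": [0, 0, 7], "roll": 0, "grip": 50}, {"xyz": [0, 0, 3], "roll": 0, "grip": 50}, {"xyz": [0, 0, 1], "roll": 0, "grip": 50}])

```text
time_s: 29.35
position: [0.52, -0.1354, 0.0689]
tcp_rot: [[-0.001, 1.0, -0.002], [1.0, 0.001, 0.001], [0.001, -0.002, -1.0]]
force: [-2.5, 0.2, 4.2]
opening: 0.74
grasp_force: 30.0
```

>>> move_arm(increments=[{"xyz": [0, 0, 0.5], "roll": 0, "grip": 50}, {"xyz": [0, 0, 0.5], "roll": 0, "grip": 50}, {"xyz": [0, 0, 0.5], "roll": 0, "grip": 50}, {"xyz": [0, 0, 0], "roll": 0, "grip": 50}])

```text
time_s: 29.68
position: [0.5206, -0.1356, 0.0688]
tcp_rot: [[-0.001, 1.0, -0.0], [1.0, 0.001, 0.0], [0.0, -0.0, -1.0]]
force: [-1.8, 1.1, 3.3]
opening: 0.738
grasp_force: 30.0
```

>>> move_arm(increments=[{"xyz": [0, 0, 0.5], "roll": 0, "grip": 50}, {"xyz": [0, 0, 0], "roll": 0, "grip": 50}, {"xyz": [0, 0, 0], "roll": 0, "grip": 50}])

```text
time_s: 29.93
position: [0.5206, -0.1357, 0.0688]
tcp_rot: [[-0.001, 1.0, -0.0], [1.0, 0.001, -0.0], [-0.0, -0.0, -1.0]]
force: [-3.4, 1.5, 7.6]
opening: 0.736
grasp_force: 30.0
```

>>> move_arm(increments=[{"xyz": [0, 0, -0.5], "roll": 0, "grip": 50}, {"xyz": [0, 0, 0], "roll": 0, "grip": 80}, {"xyz": [0, 0, 0], "roll": 0, "grip": 88}, {"xyz": [0, 0, 0], "roll": 0, "grip": 95}, {"xyz": [0, 0, 0], "roll": 0, "grip": 95}])

```text
time_s: 30.35
position: [0.5212, -0.1359, 0.0681]
tcp_rot: [[-0.001, 1.0, 0.001], [1.0, 0.001, -0.0], [-0.0, 0.001, -1.0]]
force: [0.4, -0.3, -0.3]
opening: 0.915
grasp_force: 0.0
```

>>> move_arm(increments=[{"xyz": [0, 0, -10], "roll": 0, "grip": 95}, {"xyz": [0, 0, -25], "roll": 0, "grip": 95}, {"xyz": [0, 0, -35], "roll": 0, "grip": 95}, {"xyz": [0, 0, -30], "roll": 0, "grip": 90}, {"xyz": [0, 0, -20], "roll": 0, "grip": 80}])

```text
time_s: 30.77
position: [0.5221, -0.1362, 0.1917]
tcp_rot: [[-0.001, 1.0, 0.004], [1.0, 0.001, -0.002], [-0.002, 0.004, -1.0]]
force: [0.6, -0.1, 0.4]
opening: 0.881
grasp_force: 0.0
```

>>> move_arm(increments=[{"xyz": [0, 0, 0], "roll": 0, "grip": 75}, {"xyz": [0, 0, 0], "roll": 0, "grip": 70}, {"xyz": [0, 0, 0], "roll": 0, "grip": 70}])

```text
time_s: 31.02
position: [0.5203, -0.1354, 0.188]
tcp_rot: [[-0.001, 1.0, -0.001], [1.0, 0.001, 0.0], [0.0, -0.001, -1.0]]
force: [0.5, -0.4, -1.0]
opening: 0.729
grasp_force: 0.0
```

```bash
cat > dish.py <<'E'
import sys
from h import *
s,p,d=cap('wrist'); C=cloud('wrist',d,s); print(round(s['time_s'],1),np.round(s['position'],4))
for nm,x0,y0 in [('blue',.5208,-.2213),('red',.5206,-.1357)]:
    P=C.reshape(-1,3); a=P[(np.hypot(P[:,0]-x0,P[:,1]-y0)<.05)&(P[:,2]>.082)&(P[:,2]<.1)]
    if len(a)<300: print(nm,'not seen',len(a)); continue
    ce=a[:,:2].mean(0); a=a[np.hypot(*(a[:,:2]-ce).T)<.02]
    A=np.c_[a[:,:2]-a[:,:2].mean(0),np.ones(len(a))]; print(nm,ce.round(4),np.linalg.lstsq(A,a[:,2],rcond=None)[0].round(4)); circles(C,ce,.063)
E
python3 dish.py
```

```text
31.0 [ 0.5203 -0.1354  0.188 ]
blue [ 0.5206 -0.233 ] [0.0025 0.0313 0.0877]
ring 377 [ 520.9 -203.4] 26.9
lid 1664 [ 520.7 -222.6] 30.7
red [ 0.5207 -0.1371] [-0.0014 -0.0056  0.088 ]
ring 745 [ 521.9 -135.3] 32.9
lid 5119 [ 520.7 -138.1] 30.7
```

>>> move_arm(increments=[{"xyz": [15, 0, 0], "roll": 0, "grip": 70}, {"xyz": [30, 0, 0], "roll": 0, "grip": 70}, {"xyz": [36, 0, 0], "roll": 0, "grip": 70}, {"xyz": [36, 0, 0], "roll": 0, "grip": 70}, {"xyz": [36, 0, 0], "roll": 0, "grip": 70}])

```text
time_s: 31.48
position: [0.5195, 0.0186, 0.1866]
tcp_rot: [[0.0, 1.0, -0.004], [1.0, -0.0, 0.001], [0.001, -0.004, -1.0]]
force: [0.4, -0.6, 0.4]
opening: 0.697
grasp_force: 0.0
```

>>> move_arm(increments=[{"xyz": [36, 0, 0], "roll": 0, "grip": 70}, {"xyz": [36, 0, 0], "roll": 0, "grip": 70}, {"xyz": [36, 0, 0], "roll": 0, "grip": 70}, {"xyz": [36, 0, 0], "roll": 0, "grip": 70}, {"xyz": [36, 0, 0], "roll": 0, "grip": 70}])

```text
time_s: 31.9
position: [0.5192, 0.1989, 0.1865]
tcp_rot: [[-0.001, 1.0, -0.004], [1.0, 0.001, -0.001], [-0.001, -0.004, -1.0]]
force: [0.6, -1.0, -0.7]
opening: 0.7
grasp_force: 0.0
```

>>> move_arm(increments=[{"xyz": [36, 0, 0], "roll": 0, "grip": 70}, {"xyz": [36, 0, 10], "roll": 0, "grip": 70}, {"xyz": [20, 0, 20], "roll": 0, "grip": 70}, {"xyz": [8, 0, 20], "roll": 0, "grip": 70}, {"xyz": [0, 0, 20], "roll": 0, "grip": 70}])

```text
time_s: 32.32
position: [0.5192, 0.2996, 0.1158]
tcp_rot: [[-0.004, 1.0, -0.002], [1.0, 0.004, -0.0], [-0.0, -0.002, -1.0]]
force: [0.6, 0.2, 0.2]
opening: 0.701
grasp_force: 0.0
```

>>> move_arm(increments=[{"xyz": [0, 0, 15], "roll": 0, "grip": 70}, {"xyz": [0, 0, 0], "roll": 0, "grip": 70}, {"xyz": [0, 0, 0], "roll": 0, "grip": 70}, {"xyz": [0, 0, 0], "roll": 0, "grip": 70}])

```text
time_s: 32.65
position: [0.5206, 0.2971, 0.1031]
tcp_rot: [[-0.001, 1.0, -0.001], [1.0, 0.001, -0.0], [-0.0, -0.001, -1.0]]
force: [0.1, -0.4, -0.3]
opening: 0.698
grasp_force: 0.0
```

```bash
cat > jar.py <<'E'
from h import *
s,p,d=cap('wrist'); C=cloud('wrist',d,s); print(round(s['time_s'],1),np.round(s['position'],4),round(s['opening'],2))
for r in bot.spot_in('jar_1_c','wrist'):
    w=cam2w('wrist',r['at'],s)[0]; P=C.reshape(-1,3); a=P[(np.hypot(P[:,0]-w[0],P[:,1]-w[1])<.03)&(abs(P[:,2]-w[2])<.006)]
    a=P[(np.hypot(P[:,0]-w[0],P[:,1]-w[1])<.03)&(P[:,2]>.04)&(P[:,2]<.05)]
    print(round(r['conf'],2),w.round(4), len(a), len(a)>20 and [np.round(v,1) for v in cv2.minEnclosingCircle((a[:,:2]*1000).astype(np.float32))], len(a)>20 and np.median(a[:,2]).round(4))
E
python3 jar.py
```

```text
32.6 [0.5206 0.2971 0.1031] 0.7
0.7 [0.5207 0.303  0.0428] 2383 [array([521.8, 305.4]), np.float64(17.7)] 0.0448
```

>>> move_arm(increments=[{"xyz": [8, 1, 10], "roll": 0, "grip": 70}, {"xyz": [0, 0, 22], "roll": 0, "grip": 70}, {"xyz": [0, 0, 25], "roll": 0, "grip": 70}, {"xyz": [0, 0, 20], "roll": 0, "grip": 70}, {"xyz": [0, 0, 12], "roll": 0, "grip": 70}])

```text
time_s: 33.17
position: [0.5207, 0.3054, 0.0124]
tcp_rot: [[-0.001, 1.0, -0.002], [1.0, 0.001, -0.0], [-0.0, -0.002, -1.0]]
force: [-0.4, -0.2, 0.4]
opening: 0.698
grasp_force: 0.0
```

>>> move_arm(increments=[{"xyz": [0, 0, 4], "roll": 0, "grip": 70}, {"xyz": [0, 0, 0], "roll": 0, "grip": 65}, {"xyz": [0, 0, 0], "roll": 0, "grip": 60}, {"xyz": [0, 0, 0], "roll": 0, "grip": 50}, {"xyz": [0, 0, 0], "roll": 0, "grip": 40}])

```text
time_s: 33.58
position: [0.5224, 0.3057, 0.0116]
tcp_rot: [[-0.001, 1.0, 0.002], [1.0, 0.001, 0.001], [0.001, 0.002, -1.0]]
force: [0.6, -0.1, 0.3]
opening: 0.53
grasp_force: 0.0
```

>>> move_arm(increments=[{"xyz": [0, 0, 0], "roll": 0, "grip": 25}, {"xyz": [0, 0, 0], "roll": 0, "grip": 20}, {"xyz": [0, 0, 0], "roll": 0, "grip": 20}, {"xyz": [0, 0, 0], "roll": 0, "grip": 20}])

```text
time_s: 33.92
position: [0.5218, 0.3055, 0.011]
tcp_rot: [[-0.001, 1.0, 0.001], [1.0, 0.001, 0.0], [0.0, 0.001, -1.0]]
force: [-1.1, -0.5, 4.6]
opening: 0.382
grasp_force: 31.5
```

```bash
python3 jar.py
```

```text
33.9 [0.5218 0.3055 0.011 ] 0.38
0.67 [0.522  0.315  0.0426] 3233 [array([522.4, 316.9]), np.float64(29.0)] 0.0448
```

Jar gripped at its full diameter. Lift it and carry it to the mat's -y end.

>>> move_arm(increments=[{"xyz": [0, 0, -4], "roll": 0, "grip": 20}, {"xyz": [0, 0, -10], "roll": 0, "grip": 20}, {"xyz": [0, 0, -18], "roll": 0, "grip": 20}, {"xyz": [0, 0, -26], "roll": 0, "grip": 20}, {"xyz": [0, 0, -32], "roll": 0, "grip": 20}])

```text
time_s: 34.43
position: [0.5198, 0.3046, 0.0998]
tcp_rot: [[-0.001, 1.0, -0.005], [1.0, 0.001, -0.002], [-0.002, -0.005, -1.0]]
force: [0.6, -0.5, -1.6]
opening: 0.384
grasp_force: 31.6
```

>>> move_arm(increments=[{"xyz": [0, 0, -32], "roll": 0, "grip": 20}, {"xyz": [0, 0, -28], "roll": 0, "grip": 20}, {"xyz": [0, 0, -18], "roll": 0, "grip": 20}, {"xyz": [-4, 0, -10], "roll": 0, "grip": 20}, {"xyz": [-10, 0, 0], "roll": 0, "grip": 20}])

```text
time_s: 34.85
position: [0.5228, 0.2923, 0.1911]
tcp_rot: [[-0.003, 1.0, 0.006], [1.0, 0.003, 0.002], [0.002, 0.006, -1.0]]
force: [0.3, 0.3, -0.5]
opening: 0.382
grasp_force: 31.6
```

>>> move_arm(increments=[{"xyz": [-20, 0, 0], "roll": 0, "grip": 20}, {"xyz": [-30, 0, 0], "roll": 0, "grip": 20}, {"xyz": [-34, 0, 0], "roll": 0, "grip": 20}, {"xyz": [-34, 0, 0], "roll": 0, "grip": 20}, {"xyz": [-34, 0, 0], "roll": 0, "grip": 20}])

```text
time_s: 35.27
position: [0.5196, 0.1371, 0.1865]
tcp_rot: [[-0.001, 1.0, -0.004], [1.0, 0.001, -0.001], [-0.001, -0.004, -1.0]]
force: [1.4, 0.1, -1.1]
opening: 0.38
grasp_force: 31.6
```

>>> move_arm(increments=[{"xyz": [-34, 0, 0], "roll": 0, "grip": 20}, {"xyz": [-34, 0, 0], "roll": 0, "grip": 20}, {"xyz": [-34, 0, 0], "roll": 0, "grip": 20}, {"xyz": [-34, 0, 0], "roll": 0, "grip": 20}, {"xyz": [-34, 0, 0], "roll": 0, "grip": 20}])

```text
time_s: 35.68
position: [0.5196, -0.0327, 0.1866]
tcp_rot: [[-0.001, 1.0, -0.004], [1.0, 0.001, 0.001], [0.001, -0.004, -1.0]]
force: [0.0, -0.9, -0.9]
opening: 0.386
grasp_force: 31.6
```

>>> move_arm(increments=[{"xyz": [-34, 0, 0], "roll": 0, "grip": 20}, {"xyz": [-34, 0, 0], "roll": 0, "grip": 20}, {"xyz": [-34, 0, 0], "roll": 0, "grip": 20}, {"xyz": [-34, 0, 0], "roll": 0, "grip": 20}, {"xyz": [-34, 0, 0], "roll": 0, "grip": 20}])

```text
time_s: 36.1
position: [0.5197, -0.2023, 0.1864]
tcp_rot: [[-0.0, 1.0, -0.004], [1.0, 0.0, 0.002], [0.002, -0.004, -1.0]]
force: [0.5, 0.6, -0.1]
opening: 0.384
grasp_force: 31.6
```

>>> move_arm(increments=[{"xyz": [-34, 0, 0], "roll": 0, "grip": 20}, {"xyz": [-24, 0, 0], "roll": 0, "grip": 20}, {"xyz": [-16, 0, 0], "roll": 0, "grip": 20}, {"xyz": [-8, 0, 0], "roll": 0, "grip": 20}, {"xyz": [0, 0, 0], "roll": 0, "grip": 20}])

```text
time_s: 36.52
position: [0.5211, -0.2839, 0.1871]
tcp_rot: [[0.001, 1.0, -0.001], [1.0, -0.001, 0.001], [0.001, -0.001, -1.0]]
force: [0.1, 0.6, -0.9]
opening: 0.386
grasp_force: 31.6
```

>>> move_arm(increments=[{"xyz": [0, 0, 0], "roll": 0, "grip": 20}, {"xyz": [0, 0, 0], "roll": 0, "grip": 20}, {"xyz": [0, 0, 0], "roll": 0, "grip": 20}])

```text
time_s: 36.77
position: [0.5219, -0.2808, 0.1882]
tcp_rot: [[-0.003, 1.0, -0.001], [1.0, 0.003, 0.001], [0.001, -0.001, -1.0]]
force: [-0.3, 0.2, -1.0]
opening: 0.384
grasp_force: 31.6
```

```bash
python3 dish.py; python3 -c "
from h import *
s=bot.read_state();print(s['opening'],s['grasp_force'],s['force'])
s,p,d=cap('top'); print([(r['conf'],cam2w('top',r['at'])[0].round(3)) for r in bot.spot_in('jar_1_c','top')])"
```

```text
36.8 [ 0.5219 -0.2808  0.1882]
blue [ 0.5208 -0.2229] [-0.0006 -0.0028  0.088 ]
ring 430 [ 520.9 -221.6] 32.8
lid 5563 [ 520.7 -223.3] 30.6
red [ 0.5207 -0.1394] [0.0002 0.0053 0.088 ]
ring 317 [ 521.9 -137.5] 33.1
lid 5428 [ 520.7 -138.6] 30.7
0.382297544044547 31.57772485166788 [-0.22148373  0.71752084 -0.59812878]
[]
```

>>> move_arm(increments=[{"xyz": [-4, 0, 6], "roll": 0, "grip": 20}, {"xyz": [0, 0, 14], "roll": 0, "grip": 20}, {"xyz": [0, 0, 20], "roll": 0, "grip": 20}, {"xyz": [0, 0, 22], "roll": 0, "grip": 20}, {"xyz": [0, 0, 20], "roll": 0, "grip": 20}])

```text
time_s: 37.33
position: [0.5221, -0.2867, 0.1052]
tcp_rot: [[-0.001, 1.0, 0.0], [1.0, 0.001, -0.0], [-0.0, 0.0, -1.0]]
force: [0.4, -0.9, -1.6]
opening: 0.381
grasp_force: 31.6
```

>>> move_arm(increments=[{"xyz": [0, 0, 14], "roll": 0, "grip": 20}, {"xyz": [0, 0, 8], "roll": 0, "grip": 20}, {"xyz": [0, 0, 4], "roll": 0, "grip": 20}, {"xyz": [0, 0, 2], "roll": 0, "grip": 20}, {"xyz": [0, 0, 0], "roll": 0, "grip": 20}])

```text
time_s: 37.75
position: [0.5223, -0.2869, 0.0784]
tcp_rot: [[-0.001, 1.0, 0.0], [1.0, 0.001, -0.0], [-0.0, 0.0, -1.0]]
force: [0.3, 0.0, -0.5]
opening: 0.38
grasp_force: 31.6
```

>>> move_arm(increments=[{"xyz": [0, 0, 0.5], "roll": 0, "grip": 20}, {"xyz": [0, 0, 0.5], "roll": 0, "grip": 20}, {"xyz": [0, 0, 0.5], "roll": 0, "grip": 20}, {"xyz": [0, 0, 0], "roll": 0, "grip": 20}, {"xyz": [0, 0, 0], "roll": 0, "grip": 20}])

```text
time_s: 38.17
position: [0.5222, -0.2868, 0.0772]
tcp_rot: [[-0.001, 1.0, 0.0], [1.0, 0.001, -0.0], [-0.0, 0.0, -1.0]]
force: [0.1, 0.6, -0.3]
opening: 0.382
grasp_force: 31.6
```

>>> move_arm(increments=[{"xyz": [0, 0, 1.5], "roll": 0, "grip": 20}, {"xyz": [0, 0, 1], "roll": 0, "grip": 20}, {"xyz": [0, 0, 0.5], "roll": 0, "grip": 20}, {"xyz": [0, 0, 0], "roll": 0, "grip": 20}])

```text
time_s: 38.5
position: [0.522, -0.2867, 0.0741]
tcp_rot: [[-0.001, 1.0, 0.0], [1.0, 0.001, -0.0], [-0.0, 0.0, -1.0]]
force: [-0.7, 0.1, 2.9]
opening: 0.384
grasp_force: 31.5
```

>>> move_arm(increments=[{"xyz": [0, 0, 0.5], "roll": 0, "grip": 20}, {"xyz": [0, 0, 0], "roll": 0, "grip": 20}, {"xyz": [0, 0, 0], "roll": 0, "grip": 20}])

```text
time_s: 38.75
position: [0.522, -0.2867, 0.074]
tcp_rot: [[-0.001, 1.0, 0.0], [1.0, 0.001, -0.0], [-0.0, 0.0, -1.0]]
force: [-1.5, 1.1, 5.7]
opening: 0.383
grasp_force: 31.5
```

>>> move_arm(increments=[{"xyz": [0, 0, -0.5], "roll": 0, "grip": 30}, {"xyz": [0, 0, 0], "roll": 0, "grip": 50}, {"xyz": [0, 0, 0], "roll": 0, "grip": 65}, {"xyz": [0, 0, 0], "roll": 0, "grip": 65}, {"xyz": [0, 0, -10], "roll": 0, "grip": 65}])

```text
time_s: 39.17
position: [0.5208, -0.2858, 0.0822]
tcp_rot: [[-0.001, 1.0, -0.003], [1.0, 0.001, 0.003], [0.003, -0.003, -1.0]]
force: [-0.3, 0.5, 0.0]
opening: 0.596
grasp_force: 0.0
```

>>> move_arm(increments=[{"xyz": [0, 0, -25], "roll": 0, "grip": 65}, {"xyz": [0, 0, -35], "roll": 0, "grip": 65}, {"xyz": [0, 0, -30], "roll": 0, "grip": 65}, {"xyz": [0, 0, -17], "roll": 0, "grip": 65}, {"xyz": [15, 0, 0], "roll": 0, "grip": 65}])

```text
time_s: 39.58
position: [0.5252, -0.2759, 0.1962]
tcp_rot: [[0.001, 1.0, 0.01], [1.0, -0.001, -0.009], [-0.009, 0.01, -1.0]]
force: [0.6, 0.2, 0.4]
opening: 0.649
grasp_force: 0.0
```

>>> move_arm(increments=[{"xyz": [30, 0, 0], "roll": 0, "grip": 70}, {"xyz": [36, -4, 0], "roll": 0, "grip": 70}, {"xyz": [36, -4, 0], "roll": 0, "grip": 70}, {"xyz": [36, -4, 0], "roll": 0, "grip": 70}, {"xyz": [36, -4, 0], "roll": 0, "grip": 70}])

```text
time_s: 40.0
position: [0.5043, -0.0951, 0.19]
tcp_rot: [[-0.0, 1.0, -0.002], [1.0, 0.0, 0.001], [0.001, -0.002, -1.0]]
force: [-0.1, 0.1, 0.7]
opening: 0.702
grasp_force: 0.0
```

>>> move_arm(increments=[{"xyz": [36, -4, 0], "roll": 0, "grip": 70}, {"xyz": [36, -4, 0], "roll": 0, "grip": 70}, {"xyz": [36, -4, 0], "roll": 0, "grip": 70}, {"xyz": [36, -4, 0], "roll": 0, "grip": 70}, {"xyz": [36, -4, 0], "roll": 0, "grip": 70}])

```text
time_s: 40.42
position: [0.4838, 0.0846, 0.1901]
tcp_rot: [[-0.001, 1.0, -0.002], [1.0, 0.001, 0.0], [0.0, -0.002, -1.0]]
force: [1.1, 0.8, -0.4]
opening: 0.699
grasp_force: 0.0
```

>>> move_arm(increments=[{"xyz": [36, -4, 0], "roll": 0, "grip": 70}, {"xyz": [36, -4, 0], "roll": 0, "grip": 70}, {"xyz": [36, -4, 0], "roll": 0, "grip": 70}, {"xyz": [36, -4, 0], "roll": 0, "grip": 70}, {"xyz": [36, -4, 0], "roll": 0, "grip": 70}])

```text
time_s: 40.83
position: [0.4634, 0.2642, 0.19]
tcp_rot: [[-0.001, 1.0, -0.002], [1.0, 0.001, -0.0], [-0.0, -0.002, -1.0]]
force: [-0.1, -0.3, 0.0]
opening: 0.704
grasp_force: 0.0
```

>>> move_arm(increments=[{"xyz": [36, -4, 0], "roll": 0, "grip": 70}, {"xyz": [36, -4, 0], "roll": 0, "grip": 70}, {"xyz": [16, -1, 10], "roll": 0, "grip": 70}, {"xyz": [0, 0, 20], "roll": 0, "grip": 70}, {"xyz": [0, 0, 25], "roll": 0, "grip": 70}])

```text
time_s: 41.25
position: [0.4557, 0.3526, 0.1359]
tcp_rot: [[-0.004, 1.0, 0.002], [1.0, 0.004, 0.002], [0.002, 0.002, -1.0]]
force: [0.3, -0.5, -0.4]
opening: 0.701
grasp_force: 0.0
```

>>> move_arm(increments=[{"xyz": [0, 0, 20], "roll": 0, "grip": 70}, {"xyz": [0, 0, 10], "roll": 0, "grip": 70}, {"xyz": [0, 0, 0], "roll": 0, "grip": 70}, {"xyz": [0, 0, 0], "roll": 0, "grip": 70}, {"xyz": [0, 0, 0], "roll": 0, "grip": 70}])

```text
time_s: 41.67
position: [0.4569, 0.3506, 0.1067]
tcp_rot: [[-0.001, 1.0, 0.001], [1.0, 0.001, 0.001], [0.001, 0.001, -1.0]]
force: [-0.0, -0.0, 0.8]
opening: 0.699
grasp_force: 0.0
```

```bash
python3 jar.py; python3 -c "
from h import *
s,p,d=cap('top'); save('top1.png',p); print([(r['conf'],cam2w('top',r['at'])[0].round(3)) for l in ['jar_1_c','lid_red_c','lid_blue_c'] for r in bot.spot_in(l,'top')])"
```

```text
41.7 [0.4569 0.3506 0.1067] 0.7
[(0.64, array([ 0.518, -0.288,  0.112])), (0.68, array([ 0.518, -0.138,  0.087])), (0.84, array([ 0.521, -0.225,  0.09 ])), (0.74, array([0.629, 0.321, 0.009]))]
```

View pics/top1.png

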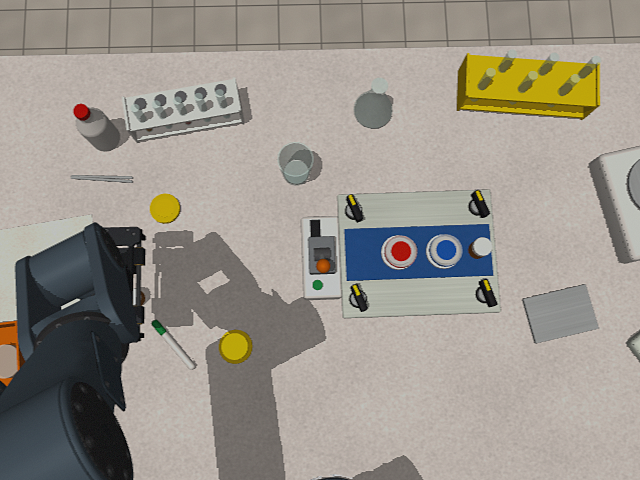

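Top picture: the red dish (401,252), blue dish (445,251) and jar (482,247) stand on the mat. I'll measure the second jar from the wrist depth.

Run:
```python
from h import *
s,p,d=cap('wrist'); C=cloud('wrist',d,s); print(s['position'])
m=((C[...,2]>.042)&(C[...,2]<.048)&(np.hypot(C[...,0]-.457,C[...,1]-.381)<.06)).astype(np.uint8)
n,lb,st,cn=cv2.connectedComponentsWithStats(m)
for i in range(1,n):
    if st[i,4]>200: a=C[lb==i]; print(st[i],np.round(cn[i]),cv2.minEnclosingCircle((a[:,:2]*1000).astype(np.float32)))
print([(r['conf'],cam2w('wrist',r['at'],s)[0].round(3)) for r in bot.spot_in('jar_2_c','wrist')])
```

```text
[0.45684837 0.350363   0.10660949]
[ 288  191   57   54 2376] [316. 218.] ((453.2380065917969, 375.2790832519531), 17.504213333129883)
[]
```

>>> move_arm(increments=[{"xyz": [12, -2, 0], "roll": 0, "grip": 70}, {"xyz": [13, -1.6, 8], "roll": 0, "grip": 70}, {"xyz": [0, 0, 15], "roll": 0, "grip": 70}, {"xyz": [0, 0, 22], "roll": 0, "grip": 70}, {"xyz": [0, 0, 22], "roll": 0, "grip": 70}])

```text
time_s: 42.48
position: [0.453, 0.3773, 0.0381]
tcp_rot: [[-0.002, 1.0, 0.002], [1.0, 0.002, 0.001], [0.001, 0.002, -1.0]]
force: [-0.1, 0.3, -0.6]
opening: 0.7
grasp_force: 0.0
```

>>> move_arm(increments=[{"xyz": [0, 0, 16], "roll": 0, "grip": 70}, {"xyz": [0, 0, 8], "roll": 0, "grip": 65}, {"xyz": [0, 0, 3], "roll": 0, "grip": 60}, {"xyz": [0, 0, 0], "roll": 0, "grip": 50}, {"xyz": [0, 0, 0], "roll": 0, "grip": 40}])

```text
time_s: 42.9
position: [0.4532, 0.3759, 0.0121]
tcp_rot: [[-0.001, 1.0, 0.001], [1.0, 0.001, 0.001], [0.001, 0.001, -1.0]]
force: [0.7, -0.4, -0.2]
opening: 0.53
grasp_force: 0.0
```

>>> move_arm(increments=[{"xyz": [0, 0, 0], "roll": 0, "grip": 25}, {"xyz": [0, 0, 0], "roll": 0, "grip": 20}, {"xyz": [0, 0, 0], "roll": 0, "grip": 20}, {"xyz": [0, 0, 0], "roll": 0, "grip": 20}, {"xyz": [0, 0, 0], "roll": 0, "grip": 20}])

```text
time_s: 43.32
position: [0.4534, 0.3757, 0.0128]
tcp_rot: [[-0.001, 1.0, 0.002], [1.0, 0.001, 0.001], [0.001, 0.002, -1.0]]
force: [-1.9, -0.1, 5.4]
opening: 0.386
grasp_force: 30.0
```

>>> move_arm(increments=[{"xyz": [0, 0, -4], "roll": 0, "grip": 20}, {"xyz": [0, 0, -10], "roll": 0, "grip": 20}, {"xyz": [0, 0, -18], "roll": 0, "grip": 20}, {"xyz": [0, 0, -26], "roll": 0, "grip": 20}, {"xyz": [0, 0, -32], "roll": 0, "grip": 20}])

```text
time_s: 43.73
position: [0.4512, 0.3741, 0.1014]
tcp_rot: [[-0.001, 1.0, -0.004], [1.0, 0.001, -0.003], [-0.003, -0.004, -1.0]]
force: [0.7, 0.5, -1.8]
opening: 0.382
grasp_force: 30.0
```

>>> move_arm(increments=[{"xyz": [0, 0, -32], "roll": 0, "grip": 20}, {"xyz": [0, 0, -30], "roll": 0, "grip": 20}, {"xyz": [0, 0, -20], "roll": 0, "grip": 20}, {"xyz": [0, 0, -10], "roll": 0, "grip": 20}, {"xyz": [-10, 0, 0], "roll": 0, "grip": 20}])

```text
time_s: 44.15
position: [0.4542, 0.3669, 0.1967]
tcp_rot: [[-0.002, 1.0, 0.006], [1.0, 0.002, 0.004], [0.004, 0.006, -1.0]]
force: [0.6, 0.2, -1.8]
opening: 0.389
grasp_force: 30.0
```

>>> move_arm(increments=[{"xyz": [-20, 4, 0], "roll": 0, "grip": 20}, {"xyz": [-30, 5, 0], "roll": 0, "grip": 20}, {"xyz": [-34, 5, 0], "roll": 0, "grip": 20}, {"xyz": [-34, 5, 0], "roll": 0, "grip": 20}, {"xyz": [-34, 5, 0], "roll": 0, "grip": 20}])

```text
time_s: 44.57
position: [0.475, 0.2109, 0.1918]
tcp_rot: [[-0.002, 1.0, -0.005], [1.0, 0.002, -0.001], [-0.001, -0.005, -1.0]]
force: [0.7, 0.2, -1.1]
opening: 0.383
grasp_force: 30.0
```

>>> move_arm(increments=[{"xyz": [-34, 5, 0], "roll": 0, "grip": 20}, {"xyz": [-34, 5, 0], "roll": 0, "grip": 20}, {"xyz": [-34, 5, 0], "roll": 0, "grip": 20}, {"xyz": [-34, 5, 0], "roll": 0, "grip": 20}, {"xyz": [-34, 5, 0], "roll": 0, "grip": 20}])

```text
time_s: 44.98
position: [0.5, 0.0412, 0.192]
tcp_rot: [[-0.001, 1.0, -0.005], [1.0, 0.001, 0.0], [0.0, -0.005, -1.0]]
force: [1.5, 0.1, -0.9]
opening: 0.383
grasp_force: 30.0
```

>>> move_arm(increments=[{"xyz": [-34, 5, 0], "roll": 0, "grip": 20}, {"xyz": [-34, 5, 0], "roll": 0, "grip": 20}, {"xyz": [-26, 4, 0], "roll": 0, "grip": 20}, {"xyz": [-14, 3, 0], "roll": 0, "grip": 20}, {"xyz": [-8, 0, 0], "roll": 0, "grip": 20}])

```text
time_s: 45.4
position: [0.5186, -0.0747, 0.1924]
tcp_rot: [[0.002, 1.0, -0.002], [1.0, -0.002, 0.001], [0.001, -0.002, -1.0]]
force: [0.1, 0.1, 0.2]
opening: 0.383
grasp_force: 30.0
```

>>> move_arm(increments=[{"xyz": [0, 0, 0], "roll": 0, "grip": 20}, {"xyz": [0, 0, 0], "roll": 0, "grip": 20}, {"xyz": [0, 0, 0], "roll": 0, "grip": 20}, {"xyz": [0, 0, 0], "roll": 0, "grip": 20}])

```text
time_s: 45.73
position: [0.5187, -0.0711, 0.1937]
tcp_rot: [[-0.003, 1.0, -0.001], [1.0, 0.003, 0.001], [0.001, -0.001, -1.0]]
force: [0.1, -0.6, -1.1]
opening: 0.381
grasp_force: 30.0
```

>>> move_arm(increments=[{"xyz": [-1, 1, 6], "roll": 0, "grip": 20}, {"xyz": [0, 0, 14], "roll": 0, "grip": 20}, {"xyz": [0, 0, 20], "roll": 0, "grip": 20}, {"xyz": [0, 0, 22], "roll": 0, "grip": 20}, {"xyz": [0, 0, 22], "roll": 0, "grip": 20}])

```text
time_s: 46.15
position: [0.5205, -0.0729, 0.1091]
tcp_rot: [[-0.002, 1.0, 0.001], [1.0, 0.002, -0.0], [-0.0, 0.001, -1.0]]
force: [-0.6, 1.2, -0.4]
opening: 0.387
grasp_force: 30.0
```

>>> move_arm(increments=[{"xyz": [0, 0, 15], "roll": 0, "grip": 20}, {"xyz": [0, 0, 8], "roll": 0, "grip": 20}, {"xyz": [0, 0, 5], "roll": 0, "grip": 20}, {"xyz": [0, 0, 2], "roll": 0, "grip": 20}, {"xyz": [0, 0, 0], "roll": 0, "grip": 20}])

```text
time_s: 46.57
position: [0.5205, -0.0735, 0.0799]
tcp_rot: [[-0.001, 1.0, 0.0], [1.0, 0.001, -0.0], [-0.0, 0.0, -1.0]]
force: [-0.5, 0.2, -0.9]
opening: 0.383
grasp_force: 30.0
```

>>> move_arm(increments=[{"xyz": [0, 0, 1], "roll": 0, "grip": 20}, {"xyz": [0, 0, 0.5], "roll": 0, "grip": 20}, {"xyz": [0, 0, 0.5], "roll": 0, "grip": 20}, {"xyz": [0, 0, 0], "roll": 0, "grip": 20}, {"xyz": [0, 0, 0], "roll": 0, "grip": 20}])

```text
time_s: 46.98
position: [0.5204, -0.0738, 0.0781]
tcp_rot: [[-0.001, 1.0, 0.001], [1.0, 0.001, -0.0], [-0.0, 0.001, -1.0]]
force: [-0.2, -0.4, -1.0]
opening: 0.384
grasp_force: 30.0
```

>>> move_arm(increments=[{"xyz": [0, 0, 1], "roll": 0, "grip": 20}, {"xyz": [0, 0, 1], "roll": 0, "grip": 20}, {"xyz": [0, 0, 0.5], "roll": 0, "grip": 20}, {"xyz": [0, 0, 0], "roll": 0, "grip": 20}])

```text
time_s: 47.32
position: [0.5203, -0.0738, 0.0758]
tcp_rot: [[-0.001, 1.0, 0.0], [1.0, 0.001, -0.0], [-0.0, 0.0, -1.0]]
force: [-0.1, -0.4, 4.4]
opening: 0.382
grasp_force: 30.0
```

>>> move_arm(increments=[{"xyz": [0, 0, 0.3], "roll": 0, "grip": 20}, {"xyz": [0, 0, 0], "roll": 0, "grip": 20}, {"xyz": [0, 0, 0], "roll": 0, "grip": 30}, {"xyz": [0, 0, 0], "roll": 0, "grip": 50}, {"xyz": [0, 0, 0], "roll": 0, "grip": 60}])

```text
time_s: 47.73
position: [0.5204, -0.0738, 0.0751]
tcp_rot: [[-0.001, 1.0, 0.001], [1.0, 0.001, -0.0], [-0.0, 0.001, -1.0]]
force: [0.0, 0.3, -0.3]
opening: 0.463
grasp_force: 0.0
```

>>> move_arm(increments=[{"xyz": [0, 0, 0], "roll": 0, "grip": 60}, {"xyz": [0, 0, -10], "roll": 0, "grip": 60}, {"xyz": [0, 0, -20], "roll": 0, "grip": 60}, {"xyz": [0, 0, -30], "roll": 0, "grip": 60}, {"xyz": [0, 0, -30], "roll": 0, "grip": 60}])

```text
time_s: 48.15
position: [0.5194, -0.0734, 0.1657]
tcp_rot: [[-0.001, 1.0, -0.002], [1.0, 0.001, 0.001], [0.001, -0.002, -1.0]]
force: [0.4, -0.1, -0.4]
opening: 0.595
grasp_force: 0.0
```

>>> move_arm(increments=[{"xyz": [-10, 0, -15], "roll": 0, "grip": 50}, {"xyz": [-30, 0, 0], "roll": 0, "grip": 40}, {"xyz": [-30, 0, 0], "roll": 0, "grip": 40}, {"xyz": [-10, 0, 0], "roll": 0, "grip": 40}, {"xyz": [0, 0, 0], "roll": 0, "grip": 40}])

```text
time_s: 48.57
position: [0.5208, -0.1561, 0.1806]
tcp_rot: [[0.002, 1.0, 0.002], [1.0, -0.002, -0.001], [-0.001, 0.002, -1.0]]
force: [0.3, 0.4, -0.6]
opening: 0.413
grasp_force: 0.0
```

>>> move_arm(increments=[{"xyz": [0, 0, 0], "roll": 0, "grip": 40}, {"xyz": [0, 0, 0], "roll": 0, "grip": 40}, {"xyz": [0, 0, 0], "roll": 0, "grip": 40}])

```text
time_s: 48.82
position: [0.5198, -0.1522, 0.1797]
tcp_rot: [[-0.002, 1.0, -0.001], [1.0, 0.002, 0.001], [0.001, -0.001, -1.0]]
force: [1.1, 0.4, -0.2]
opening: 0.401
grasp_force: 0.0
```

```bash
cat > knob.py <<'E'
from h import *
s,p,d=cap('wrist'); C=cloud('wrist',d,s); print(round(s['time_s'],1),np.round(s['position'],4))
hsv=cv2.cvtColor(p,cv2.COLOR_RGB2HSV)
wing=(((hsv[...,2]<70)|((abs(hsv[...,0].astype(int)-27)<8)&(hsv[...,1]>110)))&(C[...,2]>.085)&(C[...,2]<.105))
for i,(mx,my) in enumerate([(-85,-120),(85,-120),(85,120),(-85,120)],1):
    x=.521+mx/1e3-.0000096*my; y=-.1763+.0000096*mx+my/1e3
    a=C[wing&(np.hypot(C[...,0]-x,C[...,1]-y)<.034)]
    if len(a)<80: print('k%d'%i,'few',len(a)); continue
    m,(w,h),an=cv2.minAreaRect((a[:,:2]*1000).astype(np.float32)); 
    if w<h: an+=90
    ev,V=np.linalg.eigh(np.cov(a[:,:2].T)); an2=np.degrees(np.arctan2(V[1,1],V[0,1]))
    print('k%d'%i,len(a),np.round(m,1),round(max(w,h),1),round(min(w,h),1),'yaw',round((an+90)%180-90,1),round((an2+90)%180-90,1),'expect',round(x*1e3,1),round(y*1e3,1),'z',np.percentile(a[:,2],90).round(4))
E
python3 knob.py; python3 dish.py
```

```text
48.8 [ 0.5198 -0.1522  0.1797]
k1 few 0
k2 few 0
k3 1367 [604.8 -54.8] 50.5 14.1 yaw 22.6 21.8 expect 604.8 -55.5 z 0.098
k4 1554 [436.6 -56.2] 51.6 14.6 yaw 22.5 21.6 expect 434.8 -57.1 z 0.0981
48.9 [ 0.5199 -0.1522  0.1797]
blue [ 0.5208 -0.2189] [ 0.0015 -0.02    0.0876]
ring 675 [ 520.1 -210.4] 29.1
lid 1887 [ 520.8 -222.7] 30.7
red [ 0.5206 -0.1372] [ 0.0021 -0.0046  0.088 ]
ring 748 [ 521.2 -135.9] 32.9
lid 5593 [ 520.6 -138.2] 30.7
```

All five pieces stand on the mat. Now I'll measure the lever ball height, which matters for body clearance at k4, then move over k1 and turn to its wing.

Run:
```python
from h import *
s,p,d=cap('wrist'); C=cloud('wrist',d,s)
for c in blob(p,'orange',20): 
    m=np.zeros(p.shape[:2],np.uint8); cv2.drawContours(m,[c.reshape(-1,1,2)],-1,1,-1); a=C[m>0]; print(c.mean(0),len(a),a.mean(0).round(4),a.min(0).round(4),a.max(0).round(4))
```

```text
[270.79452055   3.54794521] 291 [0.4907 0.0009 0.1347] [ 0.4805 -0.0025  0.1297] [0.5011 0.0052 0.1386]
[634.01470588 469.05882353] 246 [ 2.2597 -1.6569 -0.5333] [ 2.2519 -1.7661 -0.5741] [ 2.2702 -1.5468 -0.4636]
```

>>> move_arm(increments=[{"xyz": [-20, -11, 0], "roll": 0, "grip": 40}, {"xyz": [-35, -20, 0], "roll": 0, "grip": 40}, {"xyz": [-35, -20, 0], "roll": 0, "grip": 40}, {"xyz": [-35, -20, 0], "roll": 0, "grip": 40}, {"xyz": [-20, -12, 0], "roll": -0.06, "grip": 40}])

```text
time_s: 49.38
position: [0.4363, -0.3015, 0.1801]
tcp_rot: [[-0.061, 0.998, 0.0], [0.998, 0.061, -0.002], [-0.002, -0.0, -1.0]]
force: [0.6, -0.8, -0.7]
opening: 0.398
grasp_force: 0.0
```

>>> move_arm(increments=[{"xyz": [0, 0, 0], "roll": -0.12, "grip": 40}, {"xyz": [0, 0, 0], "roll": -0.12, "grip": 40}, {"xyz": [0, 0, 0], "roll": -0.12, "grip": 40}, {"xyz": [0, 0, 0], "roll": -0.12, "grip": 40}, {"xyz": [0, 0, 0], "roll": -0.12, "grip": 40}])

```text
time_s: 49.8
position: [0.4375, -0.2984, 0.1799]
tcp_rot: [[-0.619, 0.786, -0.0], [0.786, 0.619, 0.0], [0.0, 0.0, -1.0]]
force: [-0.1, -0.6, 0.7]
opening: 0.401
grasp_force: 0.0
```

>>> move_arm(increments=[{"xyz": [0, 0, 0], "roll": -0.12, "grip": 40}, {"xyz": [0, 0, 0], "roll": -0.12, "grip": 40}, {"xyz": [0, 0, 0], "roll": -0.12, "grip": 40}, {"xyz": [0, 0, 0], "roll": -0.12, "grip": 40}, {"xyz": [0, 0, 0], "roll": -0.12, "grip": 40}])

```text
time_s: 50.22
position: [0.4376, -0.2982, 0.1799]
tcp_rot: [[-0.954, 0.298, -0.0], [0.298, 0.954, 0.0], [0.0, 0.0, -1.0]]
force: [0.0, -0.3, -0.0]
opening: 0.401
grasp_force: 0.0
```

>>> move_arm(increments=[{"xyz": [0, 0, 0], "roll": -0.12, "grip": 40}, {"xyz": [0, 0, 0], "roll": -0.12, "grip": 40}, {"xyz": [0, 0, 0], "roll": -0.12, "grip": 40}, {"xyz": [0, 0, 0], "roll": -0.12, "grip": 40}, {"xyz": [0, 0, 0], "roll": -0.12, "grip": 40}])

```text
time_s: 50.63
position: [0.4376, -0.2982, 0.18]
tcp_rot: [[-0.956, -0.293, -0.0], [-0.293, 0.956, 0.0], [0.0, 0.0, -1.0]]
force: [0.1, 0.6, -0.6]
opening: 0.398
grasp_force: 0.0
```

>>> move_arm(increments=[{"xyz": [0, 0, 0], "roll": -0.035, "grip": 40}, {"xyz": [0, 0, 0], "roll": 0, "grip": 40}, {"xyz": [0, 0, 0], "roll": 0, "grip": 40}, {"xyz": [0, 0, 0], "roll": 0, "grip": 40}])

```text
time_s: 50.97
position: [0.4375, -0.2984, 0.18]
tcp_rot: [[-0.948, -0.319, -0.0], [-0.319, 0.948, 0.0], [0.0, 0.0, -1.0]]
force: [-0.3, 0.5, 0.6]
opening: 0.399
grasp_force: 0.0
```

```bash
cat >> h.py <<'E'
def go(x,y,z=None,yaw=None):
    """tool-frame shift (mm) and roll to reach world x,y (mm), wing yaw (deg)"""
    s=bot.read_state(); R=np.array(s['tcp_rot']); t=np.array(s['position'])*1000
    dz=0 if z is None else z-t[2]
    phi=np.degrees(np.arctan2(R[1,0],R[0,0])); c=np.array([x-t[0],y-t[1],0])
    u=np.array([np.cos(np.radians(phi)),np.sin(np.radians(phi)),0]); v=np.array([np.sin(np.radians(phi)),-np.cos(np.radians(phi)),0])
    print('phi',round(phi%360,1),'shift',round(c@u,1),round(c@v,1),round(-dz,1),end=' ')
    if yaw is not None: print('roll',round(np.radians((phi-yaw+90)%180-90),3),end='')
    print(' J6',round(s['joint_positions'][5],1))
E
python3 knob.py; python3 -c "
from h import *
go(437,-297,yaw=18.6)"
```

```text
51.0 [ 0.4375 -0.2984  0.18  ]
k1 1392 [ 437.6 -296.2] 51.8 13.3 yaw 18.5 18.2 expect 437.2 -297.1 z 0.0981
k2 few 0
k3 few 12
k4 few 0
phi 198.6 shift -0.0 1.6 0 roll 0.0 J6 -155.0
```

>>> move_arm(increments=[{"xyz": [-0.5, 1.6, 10], "roll": 0, "grip": 40}, {"xyz": [0, 0, 22], "roll": 0, "grip": 40}, {"xyz": [0, 0, 26], "roll": 0, "grip": 40}, {"xyz": [0, 0, 22], "roll": 0, "grip": 40}, {"xyz": [0, 0, 14], "roll": 0, "grip": 40}])

```text
time_s: 51.43
position: [0.4367, -0.2963, 0.0841]
tcp_rot: [[-0.948, -0.319, -0.002], [-0.319, 0.948, 0.002], [0.001, 0.002, -1.0]]
force: [-0.3, -0.4, -0.7]
opening: 0.396
grasp_force: 0.0
```

>>> move_arm(increments=[{"xyz": [0, 0, 7], "roll": 0, "grip": 40}, {"xyz": [0, 0, 2], "roll": 0, "grip": 35}, {"xyz": [0, 0, 0], "roll": 0, "grip": 30}, {"xyz": [0, 0, 0], "roll": 0, "grip": 22}, {"xyz": [0, 0, 0], "roll": 0, "grip": 10}])

```text
time_s: 51.85
position: [0.438, -0.2977, 0.078]
tcp_rot: [[-0.948, -0.319, 0.002], [-0.319, 0.948, -0.002], [-0.001, -0.002, -1.0]]
force: [0.1, -0.6, 0.1]
opening: 0.227
grasp_force: 0.0
```

>>> move_arm(increments=[{"xyz": [0, 0, 0], "roll": 0, "grip": 5}, {"xyz": [0, 0, 0], "roll": 0, "grip": 5}, {"xyz": [0, 0, 0], "roll": 0, "grip": 5}])

```text
time_s: 52.1
position: [0.4376, -0.2968, 0.0779]
tcp_rot: [[-0.948, -0.319, 0.001], [-0.319, 0.948, 0.0], [-0.001, -0.0, -1.0]]
force: [0.6, 2.4, 6.5]
opening: 0.159
grasp_force: 30.0
```

>>> move_arm(increments=[{"xyz": [0, 0, 0], "roll": 0.08, "grip": 5}, {"xyz": [0, 0, 0], "roll": 0.1, "grip": 5}, {"xyz": [0, 0, 0], "roll": 0.1, "grip": 5}, {"xyz": [0, 0, 0], "roll": 0.1, "grip": 5}, {"xyz": [0, 0, 0], "roll": 0.1, "grip": 5}])

```text
time_s: 52.52
position: [0.4376, -0.2967, 0.0779]
tcp_rot: [[-0.987, 0.159, 0.001], [0.159, 0.987, 0.0], [-0.0, 0.0, -1.0]]
force: [0.4, 2.5, 6.3]
opening: 0.159
grasp_force: 30.0
```

>>> move_arm(increments=[{"xyz": [0, 0, 0], "roll": 0.1, "grip": 5}, {"xyz": [0, 0, 0], "roll": 0.1, "grip": 5}, {"xyz": [0, 0, 0], "roll": 0.08, "grip": 5}, {"xyz": [0, 0, 0], "roll": 0, "grip": 5}, {"xyz": [0, 0, 0], "roll": 0, "grip": 5}])

```text
time_s: 52.93
position: [0.4376, -0.2967, 0.0779]
tcp_rot: [[-0.907, 0.422, 0.001], [0.422, 0.907, 0.0], [-0.0, 0.0, -1.0]]
force: [-0.4, 3.5, 6.7]
opening: 0.158
grasp_force: 30.0
```

>>> move_arm(increments=[{"xyz": [0, 0, 0], "roll": 0, "grip": 20}, {"xyz": [0, 0, 0], "roll": 0, "grip": 35}, {"xyz": [0, 0, 0], "roll": 0, "grip": 40}, {"xyz": [0, 0, 0], "roll": 0, "grip": 40}, {"xyz": [0, 0, -10], "roll": 0, "grip": 40}])

```text
time_s: 53.35
position: [0.4364, -0.2964, 0.0858]
tcp_rot: [[-0.907, 0.421, -0.003], [0.421, 0.907, 0.003], [0.003, 0.001, -1.0]]
force: [-0.5, 0.2, -0.0]
opening: 0.37
grasp_force: 0.0
```

>>> move_arm(increments=[{"xyz": [0, 0, -25], "roll": 0, "grip": 40}, {"xyz": [0, 0, -30], "roll": 0, "grip": 40}, {"xyz": [0, 0, -25], "roll": 0, "grip": 40}, {"xyz": [0, 0, -12], "roll": 0, "grip": 40}, {"xyz": [0, 0, 0], "roll": 0, "grip": 40}])

```text
time_s: 53.77
position: [0.4391, -0.2988, 0.1827]
tcp_rot: [[-0.907, 0.421, 0.005], [0.421, 0.907, -0.006], [-0.007, -0.003, -1.0]]
force: [0.2, 0.2, 0.1]
opening: 0.404
grasp_force: 0.0
```

```bash
python3 knob.py; python3 -c "
from h import *
go(604.8,-55,yaw=22.3)"
```

```text
53.8 [ 0.4391 -0.2988  0.1827]
k1 1359 [ 437.4 -295.7] 51.4 13.2 yaw -25.1 -25.2 expect 437.2 -297.1 z 0.098
k2 few 0
k3 334 [599.  -58.6] 40.2 13.3 yaw 22.6 29.7 expect 604.8 -55.5 z 0.0974
k4 1066 [435.1 -57.5] 50.8 15.0 yaw 21.6 20.1 expect 434.8 -57.1 z 0.0979
phi 155.1 shift -48.8 290.6 0 roll -0.824 J6 -111.4
```

>>> move_arm(increments=[{"xyz": [-3, 20, 0], "roll": 0, "grip": 40}, {"xyz": [-6, 36, 0], "roll": 0, "grip": 40}, {"xyz": [-6, 36, 0], "roll": 0, "grip": 40}, {"xyz": [-6, 36, 0], "roll": 0, "grip": 40}, {"xyz": [-6, 36, 0], "roll": 0, "grip": 40}])

```text
time_s: 54.23
position: [0.5306, -0.1581, 0.1775]
tcp_rot: [[-0.907, 0.422, -0.003], [0.422, 0.907, 0.001], [0.003, 0.0, -1.0]]
force: [0.2, -1.2, -0.6]
opening: 0.398
grasp_force: 0.0
```

>>> move_arm(increments=[{"xyz": [-6, 36, 0], "roll": 0, "grip": 40}, {"xyz": [-6, 36, 0], "roll": 0, "grip": 40}, {"xyz": [-6, 36, 0], "roll": 0, "grip": 40}, {"xyz": [-4, 18, 0], "roll": 0, "grip": 40}, {"xyz": [0, 0, 0], "roll": -0.12, "grip": 40}])

```text
time_s: 54.65
position: [0.6053, -0.0507, 0.1773]
tcp_rot: [[-0.953, 0.304, -0.001], [0.304, 0.953, 0.002], [0.001, 0.001, -1.0]]
force: [0.1, 0.0, 0.1]
opening: 0.401
grasp_force: 0.0
```

>>> move_arm(increments=[{"xyz": [0, 0, 0], "roll": -0.12, "grip": 40}, {"xyz": [0, 0, 0], "roll": -0.12, "grip": 40}, {"xyz": [0, 0, 0], "roll": -0.12, "grip": 40}, {"xyz": [0, 0, 0], "roll": -0.12, "grip": 40}, {"xyz": [0, 0, 0], "roll": -0.12, "grip": 40}])

```text
time_s: 55.07
position: [0.6028, -0.0544, 0.1771]
tcp_rot: [[-0.958, -0.287, -0.004], [-0.287, 0.958, 0.001], [0.003, 0.002, -1.0]]
force: [-0.2, 0.7, -0.3]
opening: 0.399
grasp_force: 0.0
```

>>> move_arm(increments=[{"xyz": [0, 0, 0], "roll": -0.105, "grip": 40}, {"xyz": [0, 0, 0], "roll": 0, "grip": 40}, {"xyz": [0, 0, 0], "roll": 0, "grip": 40}, {"xyz": [0, 0, 0], "roll": 0, "grip": 40}])

```text
time_s: 55.4
position: [0.6034, -0.0546, 0.1781]
tcp_rot: [[-0.926, -0.378, -0.002], [-0.378, 0.926, 0.001], [0.001, 0.001, -1.0]]
force: [0.6, -0.1, -0.0]
opening: 0.403
grasp_force: 0.0
```

```bash
python3 knob.py; python3 -c "
from h import *
go(605,-55.2,78,yaw=22.3)"
```

```text
55.4 [ 0.6034 -0.0546  0.1781]
k1 few 0
k2 1091 [ 607.5 -292.6] 49.4 15.7 yaw 16.1 20.1 expect 607.2 -295.5 z 0.0978
k3 1435 [604.8 -55.1] 50.5 13.9 yaw 21.7 22.0 expect 604.8 -55.5 z 0.0979
k4 1348 [439.5 -54.8] 45.2 15.3 yaw 21.1 22.0 expect 434.8 -57.1 z 0.0982
phi 202.3 shift -1.1 -1.0 100.3 roll -0.001 J6 -128.0
```

>>> move_arm(increments=[{"xyz": [-1, -1, 10], "roll": 0, "grip": 40}, {"xyz": [0, 0, 22], "roll": 0, "grip": 40}, {"xyz": [0, 0, 24], "roll": 0, "grip": 40}, {"xyz": [0, 0, 22], "roll": 0, "grip": 40}, {"xyz": [0, 0, 14], "roll": 0, "grip": 40}])

```text
time_s: 55.87
position: [0.6038, -0.0549, 0.0841]
tcp_rot: [[-0.925, -0.379, -0.003], [-0.379, 0.925, 0.001], [0.003, 0.002, -1.0]]
force: [-0.5, -0.3, -0.3]
opening: 0.402
grasp_force: 0.0
```

>>> move_arm(increments=[{"xyz": [0, 0, 6], "roll": 0, "grip": 40}, {"xyz": [0, 0, 2], "roll": 0, "grip": 40}, {"xyz": [0, 0, 0], "roll": 0, "grip": 30}, {"xyz": [0, 0, 0], "roll": 0, "grip": 22}, {"xyz": [0, 0, 0], "roll": 0, "grip": 10}])

```text
time_s: 56.28
position: [0.6062, -0.0555, 0.0801]
tcp_rot: [[-0.925, -0.38, 0.002], [-0.38, 0.925, -0.001], [-0.002, -0.001, -1.0]]
force: [0.5, 0.1, 0.2]
opening: 0.254
grasp_force: 0.0
```

>>> move_arm(increments=[{"xyz": [0, 0, 0], "roll": 0, "grip": 5}, {"xyz": [0, 0, 0], "roll": 0, "grip": 5}, {"xyz": [0, 0, 0], "roll": 0, "grip": 5}, {"xyz": [0, 0, 0], "roll": 0, "grip": 5}])

```text
time_s: 56.62
position: [0.6058, -0.0549, 0.08]
tcp_rot: [[-0.925, -0.38, 0.002], [-0.38, 0.925, 0.0], [-0.002, -0.0, -1.0]]
force: [-1.3, 3.1, 6.2]
opening: 0.158
grasp_force: 30.0
```

>>> move_arm(increments=[{"xyz": [0, 0, 0], "roll": 0.08, "grip": 5}, {"xyz": [0, 0, 0], "roll": 0.11, "grip": 5}, {"xyz": [0, 0, 0], "roll": 0.11, "grip": 5}, {"xyz": [0, 0, 0], "roll": 0.11, "grip": 5}, {"xyz": [0, 0, 0], "roll": 0.11, "grip": 5}])

```text
time_s: 57.03
position: [0.6058, -0.0552, 0.08]
tcp_rot: [[-0.991, 0.134, 0.002], [0.134, 0.991, -0.0], [-0.002, -0.0, -1.0]]
force: [-0.7, 2.2, 6.1]
opening: 0.158
grasp_force: 30.0
```

>>> move_arm(increments=[{"xyz": [0, 0, 0], "roll": 0.11, "grip": 5}, {"xyz": [0, 0, 0], "roll": 0.11, "grip": 5}, {"xyz": [0, 0, 0], "roll": 0.08, "grip": 5}, {"xyz": [0, 0, 0], "roll": 0, "grip": 5}, {"xyz": [0, 0, 0], "roll": 0, "grip": 5}])

```text
time_s: 57.45
position: [0.6058, -0.0552, 0.08]
tcp_rot: [[-0.909, 0.417, 0.001], [0.417, 0.909, -0.0], [-0.001, 0.0, -1.0]]
force: [-0.1, 1.5, 5.9]
opening: 0.16
grasp_force: 30.0
```

>>> move_arm(increments=[{"xyz": [0, 0, 0], "roll": 0, "grip": 20}, {"xyz": [0, 0, 0], "roll": 0, "grip": 35}, {"xyz": [0, 0, 0], "roll": 0, "grip": 40}, {"xyz": [0, 0, 0], "roll": 0, "grip": 40}, {"xyz": [0, 0, -10], "roll": 0, "grip": 40}])

```text
time_s: 57.87
position: [0.6036, -0.055, 0.0873]
tcp_rot: [[-0.909, 0.417, -0.005], [0.417, 0.909, 0.001], [0.005, -0.001, -1.0]]
force: [0.1, 0.4, -0.2]
opening: 0.372
grasp_force: 0.0
```

>>> move_arm(increments=[{"xyz": [0, 0, -25], "roll": 0, "grip": 40}, {"xyz": [0, 0, -30], "roll": 0, "grip": 40}, {"xyz": [0, 0, -25], "roll": 0, "grip": 40}, {"xyz": [0, 0, -10], "roll": 0, "grip": 40}, {"xyz": [0, 0, 0], "roll": 0, "grip": 40}])

```text
time_s: 58.28
position: [0.6073, -0.0558, 0.1823]
tcp_rot: [[-0.909, 0.417, 0.007], [0.417, 0.909, -0.002], [-0.007, 0.001, -1.0]]
force: [0.5, 0.0, -0.9]
opening: 0.397
grasp_force: 0.0
```

```bash
python3 knob.py; python3 -c "
from h import *
go(607,-294.8,yaw=20.3)"
```

```text
58.3 [ 0.6073 -0.0558  0.1823]
k1 770 [ 438.8 -294.5] 50.4 15.2 yaw -27.1 -27.7 expect 437.2 -297.1 z 0.0977
k2 472 [ 614.2 -289.9] 35.7 13.3 yaw 19.9 14.3 expect 607.2 -295.5 z 0.0978
k3 1370 [605.6 -54.4] 51.2 13.5 yaw -25.0 -24.8 expect 604.8 -55.5 z 0.0979
k4 1337 [436.9 -56. ] 51.0 14.1 yaw 22.2 21.5 expect 434.8 -57.1 z 0.0982
phi 155.4 shift -100.7 -217.1 0 roll -0.784 J6 -81.1
```

>>> move_arm(increments=[{"xyz": [-8, -18, 0], "roll": 0, "grip": 40}, {"xyz": [-15, -32, 0], "roll": 0, "grip": 40}, {"xyz": [-15, -32, 0], "roll": 0, "grip": 40}, {"xyz": [-15, -32, 0], "roll": 0, "grip": 40}, {"xyz": [-15, -32, 0], "roll": 0, "grip": 40}])

```text
time_s: 58.75
position: [0.6048, -0.217, 0.1764]
tcp_rot: [[-0.909, 0.416, -0.004], [0.416, 0.909, 0.002], [0.005, 0.0, -1.0]]
force: [-0.3, 0.3, -0.1]
opening: 0.403
grasp_force: 0.0
```

>>> move_arm(increments=[{"xyz": [-15, -32, 0], "roll": 0, "grip": 40}, {"xyz": [-12, -26, 0], "roll": 0, "grip": 40}, {"xyz": [-6, -13, 0], "roll": 0, "grip": 40}, {"xyz": [0, 0, 0], "roll": -0.12, "grip": 40}, {"xyz": [0, 0, 0], "roll": -0.12, "grip": 40}])

```text
time_s: 59.17
position: [0.6054, -0.2948, 0.1766]
tcp_rot: [[-0.983, 0.185, -0.003], [0.185, 0.983, 0.003], [0.004, 0.002, -1.0]]
force: [-0.4, -0.2, 0.3]
opening: 0.4
grasp_force: 0.0
```

>>> move_arm(increments=[{"xyz": [0, 0, 0], "roll": -0.12, "grip": 40}, {"xyz": [0, 0, 0], "roll": -0.12, "grip": 40}, {"xyz": [0, 0, 0], "roll": -0.12, "grip": 40}, {"xyz": [0, 0, 0], "roll": -0.12, "grip": 40}, {"xyz": [0, 0, 0], "roll": -0.06, "grip": 40}])

```text
time_s: 59.58
position: [0.6058, -0.2929, 0.177]
tcp_rot: [[-0.937, -0.348, -0.003], [-0.348, 0.937, 0.003], [0.002, 0.004, -1.0]]
force: [0.8, 0.1, -0.5]
opening: 0.401
grasp_force: 0.0
```

>>> move_arm(increments=[{"xyz": [0, 0, 0], "roll": 0, "grip": 40}, {"xyz": [0, 0, 0], "roll": 0, "grip": 40}, {"xyz": [0, 0, 0], "roll": 0, "grip": 40}, {"xyz": [0, 0, 0], "roll": 0, "grip": 40}])

```text
time_s: 59.92
position: [0.6065, -0.2941, 0.1784]
tcp_rot: [[-0.94, -0.342, -0.001], [-0.342, 0.94, 0.001], [0.001, 0.001, -1.0]]
force: [-0.2, -0.2, -0.5]
opening: 0.402
grasp_force: 0.0
```

```bash
python3 knob.py; python3 -c "
from h import *
go(607.3,-294.8,78,yaw=20.3)"
```

```text
59.9 [ 0.6065 -0.2941  0.1784]
k1 1346 [ 439.6 -296.4] 50.9 14.2 yaw -25.7 -27.4 expect 437.2 -297.1 z 0.0981
k2 1413 [ 607.1 -295. ] 50.3 13.6 yaw 19.6 20.2 expect 607.2 -295.5 z 0.0979
k3 181 [621.1 -68. ] 16.9 8.7 yaw 8.0 -11.3 expect 604.8 -55.5 z 0.0971
k4 478 [438.6 -62.6] 49.6 4.6 yaw 22.9 21.8 expect 434.8 -57.1 z 0.095
phi 200.0 shift -0.5 -0.8 100.6 roll -0.005 J6 -145.4
```

Turn k2 from yaw 20° to about -25° (0.79 rad).

>>> move_arm(increments=[{"xyz": [-0.5, -0.8, 10], "roll": 0, "grip": 40}, {"xyz": [0, 0, 22], "roll": 0, "grip": 40}, {"xyz": [0, 0, 24], "roll": 0, "grip": 40}, {"xyz": [0, 0, 22], "roll": 0, "grip": 40}, {"xyz": [0, 0, 14], "roll": 0, "grip": 40}])

```text
time_s: 60.38
position: [0.606, -0.2943, 0.0838]
tcp_rot: [[-0.94, -0.342, -0.003], [-0.342, 0.94, 0.002], [0.002, 0.003, -1.0]]
force: [-0.4, -0.1, 0.1]
opening: 0.401
grasp_force: 0.0
```

>>> move_arm(increments=[{"xyz": [0, 0, 6], "roll": 0, "grip": 40}, {"xyz": [0, 0, 2], "roll": 0, "grip": 40}, {"xyz": [0, 0, 0], "roll": 0, "grip": 30}, {"xyz": [0, 0, 0], "roll": 0, "grip": 22}, {"xyz": [0, 0, 0], "roll": 0, "grip": 10}])

```text
time_s: 60.8
position: [0.6083, -0.2958, 0.0803]
tcp_rot: [[-0.939, -0.343, 0.002], [-0.343, 0.939, -0.002], [-0.002, -0.002, -1.0]]
force: [0.7, -0.4, -0.1]
opening: 0.25
grasp_force: 0.0
```

>>> move_arm(increments=[{"xyz": [0, 0, 0], "roll": 0, "grip": 5}, {"xyz": [0, 0, 0], "roll": 0, "grip": 5}, {"xyz": [0, 0, 0], "roll": 0, "grip": 5}, {"xyz": [0, 0, 0], "roll": 0, "grip": 5}])

```text
time_s: 61.13
position: [0.6079, -0.295, 0.0802]
tcp_rot: [[-0.939, -0.343, 0.001], [-0.343, 0.939, -0.0], [-0.001, -0.001, -1.0]]
force: [-0.6, 2.5, 6.0]
opening: 0.158
grasp_force: 30.0
```

>>> move_arm(increments=[{"xyz": [0, 0, 0], "roll": 0.08, "grip": 5}, {"xyz": [0, 0, 0], "roll": 0.11, "grip": 5}, {"xyz": [0, 0, 0], "roll": 0.11, "grip": 5}, {"xyz": [0, 0, 0], "roll": 0.11, "grip": 5}, {"xyz": [0, 0, 0], "roll": 0.11, "grip": 5}])

```text
time_s: 61.55
position: [0.6079, -0.2951, 0.0802]
tcp_rot: [[-0.985, 0.174, 0.001], [0.174, 0.985, -0.001], [-0.001, -0.0, -1.0]]
force: [-1.2, 1.5, 5.5]
opening: 0.16
grasp_force: 30.0
```

>>> move_arm(increments=[{"xyz": [0, 0, 0], "roll": 0.11, "grip": 5}, {"xyz": [0, 0, 0], "roll": 0.1, "grip": 5}, {"xyz": [0, 0, 0], "roll": 0.06, "grip": 5}, {"xyz": [0, 0, 0], "roll": 0, "grip": 5}, {"xyz": [0, 0, 0], "roll": 0, "grip": 5}])

```text
time_s: 61.97
position: [0.6079, -0.2952, 0.0802]
tcp_rot: [[-0.905, 0.426, 0.001], [0.426, 0.905, -0.0], [-0.001, 0.0, -1.0]]
force: [-1.4, 1.7, 5.9]
opening: 0.156
grasp_force: 30.0
```

>>> move_arm(increments=[{"xyz": [0, 0, 0], "roll": 0, "grip": 20}, {"xyz": [0, 0, 0], "roll": 0, "grip": 35}, {"xyz": [0, 0, 0], "roll": 0, "grip": 40}, {"xyz": [0, 0, 0], "roll": 0, "grip": 40}, {"xyz": [0, 0, -10], "roll": 0, "grip": 40}])

```text
time_s: 62.38
position: [0.6059, -0.2944, 0.0869]
tcp_rot: [[-0.905, 0.426, -0.004], [0.426, 0.905, 0.003], [0.005, 0.001, -1.0]]
force: [-0.2, 0.4, -0.5]
opening: 0.374
grasp_force: 0.0
```

>>> move_arm(increments=[{"xyz": [0, 0, -25], "roll": 0, "grip": 40}, {"xyz": [0, 0, -30], "roll": 0, "grip": 40}, {"xyz": [0, 0, -25], "roll": 0, "grip": 40}, {"xyz": [0, 0, -10], "roll": 0, "grip": 40}, {"xyz": [0, 0, 0], "roll": 0, "grip": 40}])

```text
time_s: 62.8
position: [0.6093, -0.2965, 0.1828]
tcp_rot: [[-0.905, 0.426, 0.006], [0.426, 0.905, -0.004], [-0.007, -0.001, -1.0]]
force: [0.9, 0.2, 0.4]
opening: 0.396
grasp_force: 0.0
```

```bash
python3 knob.py; python3 -c "
from h import *
go(436,-56.6,yaw=22.2)"
```

```text
62.8 [ 0.6093 -0.2965  0.1828]
k1 1383 [ 440.7 -296.5] 48.2 14.1 yaw -25.5 -25.6 expect 437.2 -297.1 z 0.0981
k2 1361 [ 607.5 -294.5] 50.8 13.5 yaw -25.0 -25.0 expect 607.2 -295.5 z 0.098
k3 1112 [605.7 -56.5] 50.1 14.0 yaw -24.7 -25.2 expect 604.8 -55.5 z 0.0978
k4 few 0
phi 154.8 shift 257.4 143.1 0 roll -0.827 J6 -100.2
```

>>> move_arm(increments=[{"xyz": [16, 9, 0], "roll": 0, "grip": 40}, {"xyz": [33, 18, 0], "roll": 0, "grip": 40}, {"xyz": [33, 18, 0], "roll": 0, "grip": 40}, {"xyz": [33, 18, 0], "roll": 0, "grip": 40}, {"xyz": [33, 18, 0], "roll": 0, "grip": 40}])

```text
time_s: 63.27
position: [0.5052, -0.1569, 0.1767]
tcp_rot: [[-0.905, 0.426, -0.004], [0.426, 0.905, 0.002], [0.005, 0.0, -1.0]]
force: [1.2, 1.1, 0.4]
opening: 0.4
grasp_force: 0.0
```

>>> move_arm(increments=[{"xyz": [33, 18, 0], "roll": 0, "grip": 40}, {"xyz": [33, 18, 0], "roll": 0, "grip": 40}, {"xyz": [28, 17, 0], "roll": 0, "grip": 40}, {"xyz": [15, 9, 0], "roll": 0, "grip": 40}, {"xyz": [0, 0, 0], "roll": -0.12, "grip": 40}])

```text
time_s: 63.68
position: [0.4298, -0.052, 0.177]
tcp_rot: [[-0.951, 0.31, -0.009], [0.31, 0.951, 0.004], [0.01, 0.001, -1.0]]
force: [-0.6, 0.8, 1.1]
opening: 0.398
grasp_force: 0.0
```

>>> move_arm(increments=[{"xyz": [0, 0, 0], "roll": -0.12, "grip": 40}, {"xyz": [0, 0, 0], "roll": -0.12, "grip": 40}, {"xyz": [0, 0, 0], "roll": -0.12, "grip": 40}, {"xyz": [0, 0, 0], "roll": -0.12, "grip": 40}, {"xyz": [0, 0, 0], "roll": -0.12, "grip": 40}])

```text
time_s: 64.1
position: [0.4342, -0.0558, 0.1773]
tcp_rot: [[-0.959, -0.282, -0.004], [-0.282, 0.959, 0.002], [0.003, 0.003, -1.0]]
force: [1.4, 0.4, -0.6]
opening: 0.397
grasp_force: 0.0
```

>>> move_arm(increments=[{"xyz": [0, 0, 0], "roll": -0.105, "grip": 40}, {"xyz": [0, 0, 0], "roll": 0, "grip": 40}, {"xyz": [0, 0, 0], "roll": 0, "grip": 40}, {"xyz": [0, 0, 0], "roll": 0, "grip": 40}])

```text
time_s: 64.43
position: [0.4351, -0.0561, 0.1782]
tcp_rot: [[-0.928, -0.374, -0.002], [-0.374, 0.928, 0.001], [0.002, 0.002, -1.0]]
force: [0.9, 0.2, 0.2]
opening: 0.399
grasp_force: 0.0
```

```bash
python3 knob.py; python3 -c "
from h import *
go(435.5,-56.4,79,yaw=22.2)"
```

```text
64.4 [ 0.4351 -0.0561  0.1782]
k1 1038 [ 437.5 -294.3] 50.8 13.2 yaw -24.8 -24.4 expect 437.2 -297.1 z 0.0977
k2 few 0
k3 few 0
k4 1457 [435.3 -56.4] 51.6 13.5 yaw 21.4 21.5 expect 434.8 -57.1 z 0.0979
phi 202.0 shift -0.2 -0.3 99.3 roll -0.004 J6 -134.0
```

>>> move_arm(increments=[{"xyz": [0, 0, 10], "roll": 0, "grip": 40}, {"xyz": [0, 0, 22], "roll": 0, "grip": 40}, {"xyz": [0, 0, 24], "roll": 0, "grip": 40}, {"xyz": [0, 0, 22], "roll": 0, "grip": 40}, {"xyz": [0, 0, 14], "roll": 0, "grip": 40}])

```text
time_s: 64.9
position: [0.4349, -0.0561, 0.0853]
tcp_rot: [[-0.927, -0.374, -0.002], [-0.374, 0.927, 0.001], [0.002, 0.002, -1.0]]
force: [0.2, -0.5, -0.2]
opening: 0.398
grasp_force: 0.0
```

>>> move_arm(increments=[{"xyz": [0, 0, 5], "roll": 0, "grip": 40}, {"xyz": [0, 0, 1], "roll": 0, "grip": 40}, {"xyz": [0, 0, 0], "roll": 0, "grip": 30}, {"xyz": [0, 0, 0], "roll": 0, "grip": 22}, {"xyz": [0, 0, 0], "roll": 0, "grip": 10}])

```text
time_s: 65.32
position: [0.4365, -0.0566, 0.0818]
tcp_rot: [[-0.927, -0.376, 0.002], [-0.376, 0.927, -0.001], [-0.002, -0.002, -1.0]]
force: [-0.5, 0.4, -0.3]
opening: 0.253
grasp_force: 0.0
```

>>> move_arm(increments=[{"xyz": [0, 0, 0], "roll": 0, "grip": 5}, {"xyz": [0, 0, 0], "roll": 0, "grip": 5}, {"xyz": [0, 0, 0], "roll": 0, "grip": 5}, {"xyz": [0, 0, 0], "roll": 0, "grip": 5}])

```text
time_s: 65.65
position: [0.4363, -0.0564, 0.0817]
tcp_rot: [[-0.927, -0.375, 0.002], [-0.375, 0.927, -0.0], [-0.001, -0.001, -1.0]]
force: [-0.5, 1.5, 5.7]
opening: 0.159
grasp_force: 30.0
```

>>> move_arm(increments=[{"xyz": [0, 0, 0], "roll": 0.08, "grip": 5}, {"xyz": [0, 0, 0], "roll": 0.11, "grip": 5}, {"xyz": [0, 0, 0], "roll": 0.11, "grip": 5}, {"xyz": [0, 0, 0], "roll": 0.11, "grip": 5}, {"xyz": [0, 0, 0], "roll": 0.11, "grip": 5}])

```text
time_s: 66.07
position: [0.4363, -0.0568, 0.0817]
tcp_rot: [[-0.99, 0.139, 0.002], [0.139, 0.99, -0.001], [-0.002, -0.001, -1.0]]
force: [-0.5, -1.8, 6.0]
opening: 0.155
grasp_force: 30.0
```

>>> move_arm(increments=[{"xyz": [0, 0, 0], "roll": 0.11, "grip": 5}, {"xyz": [0, 0, 0], "roll": 0.11, "grip": 5}, {"xyz": [0, 0, 0], "roll": 0.07, "grip": 5}, {"xyz": [0, 0, 0], "roll": 0, "grip": 5}, {"xyz": [0, 0, 0], "roll": 0, "grip": 5}])

```text
time_s: 66.48
position: [0.4363, -0.057, 0.0817]
tcp_rot: [[-0.911, 0.412, 0.001], [0.412, 0.911, -0.001], [-0.002, -0.001, -1.0]]
force: [-1.9, -1.2, 5.7]
opening: 0.161
grasp_force: 30.0
```

>>> move_arm(increments=[{"xyz": [0, 0, 0], "roll": 0, "grip": 20}, {"xyz": [0, 0, 0], "roll": 0, "grip": 35}, {"xyz": [0, 0, 0], "roll": 0, "grip": 40}, {"xyz": [0, 0, 0], "roll": 0, "grip": 40}, {"xyz": [0, 0, -10], "roll": 0, "grip": 40}])

```text
time_s: 66.9
position: [0.4347, -0.056, 0.0899]
tcp_rot: [[-0.911, 0.412, -0.003], [0.412, 0.911, 0.001], [0.004, -0.0, -1.0]]
force: [0.8, -0.5, -0.0]
opening: 0.375
grasp_force: 0.0
```

>>> move_arm(increments=[{"xyz": [0, 0, -25], "roll": 0, "grip": 40}, {"xyz": [0, 0, -30], "roll": 0, "grip": 40}, {"xyz": [0, 0, -25], "roll": 0, "grip": 40}, {"xyz": [0, 0, -10], "roll": 0, "grip": 40}, {"xyz": [0, 0, 0], "roll": 0, "grip": 40}])

```text
time_s: 67.32
position: [0.4374, -0.0569, 0.1832]
tcp_rot: [[-0.911, 0.412, 0.006], [0.412, 0.911, -0.002], [-0.006, 0.0, -1.0]]
force: [-0.5, -0.4, -0.3]
opening: 0.396
grasp_force: 0.0
```

```bash
python3 knob.py; python3 -c "
from h import *
go(437.5,-296.5,yaw=-25)"
```

```text
67.3 [ 0.4374 -0.0569  0.1832]
k1 316 [ 444.1 -292.4] 39.2 5.3 yaw -25.4 -24.9 expect 437.2 -297.1 z 0.0964
k2 few 0
k3 few 0
k4 1398 [435.9 -56.3] 52.1 13.8 yaw -24.9 -24.0 expect 434.8 -57.1 z 0.098
phi 155.7 shift -99.8 -218.2 0 roll 0.012 J6 -87.7
```

First pass is done: all four wings are within 1° of -25°. Second pass begins at k1.

>>> move_arm(increments=[{"xyz": [-8, -18, 0], "roll": 0, "grip": 40}, {"xyz": [-15, -33, 0], "roll": 0, "grip": 40}, {"xyz": [-15, -33, 0], "roll": 0, "grip": 40}, {"xyz": [-15, -33, 0], "roll": 0, "grip": 40}, {"xyz": [-15, -33, 0], "roll": 0, "grip": 40}])

```text
time_s: 67.78
position: [0.4348, -0.2219, 0.1793]
tcp_rot: [[-0.911, 0.412, -0.003], [0.412, 0.911, 0.002], [0.003, 0.001, -1.0]]
force: [0.8, -0.4, 0.4]
opening: 0.403
grasp_force: 0.0
```

>>> move_arm(increments=[{"xyz": [-15, -33, 0], "roll": 0, "grip": 40}, {"xyz": [-11, -23, 0], "roll": 0.01, "grip": 40}, {"xyz": [-6, -12, 0], "roll": 0, "grip": 40}, {"xyz": [0, 0, 0], "roll": 0, "grip": 40}, {"xyz": [0, 0, 0], "roll": 0, "grip": 40}])

```text
time_s: 68.2
position: [0.436, -0.295, 0.1796]
tcp_rot: [[-0.907, 0.422, -0.002], [0.422, 0.907, 0.003], [0.004, 0.002, -1.0]]
force: [-0.0, 0.9, -0.2]
opening: 0.404
grasp_force: 0.0
```

>>> move_arm(increments=[{"xyz": [0, 0, 0], "roll": 0, "grip": 40}, {"xyz": [0, 0, 0], "roll": 0, "grip": 40}, {"xyz": [0, 0, 0], "roll": 0, "grip": 40}])

```text
time_s: 68.45
position: [0.4368, -0.2944, 0.1809]
tcp_rot: [[-0.908, 0.419, -0.001], [0.419, 0.908, 0.001], [0.001, 0.001, -1.0]]
force: [0.6, -0.5, -0.1]
opening: 0.403
grasp_force: 0.0
```

```bash
python3 knob.py; python3 dish.py; python3 -c "
from h import *
go(437.4,-296.4,79,yaw=-25.1)"
```

```text
68.5 [ 0.4368 -0.2944  0.1809]
k1 1410 [ 438.  -295.9] 52.0 13.4 yaw -25.3 -25.3 expect 437.2 -297.1 z 0.0979
k2 few 0
k3 317 [591.5 -49.6] 22.0 14.1 yaw -28.4 -21.7 expect 604.8 -55.5 z 0.0972
k4 1133 [436.  -57.8] 50.3 15.0 yaw -26.4 -24.8 expect 434.8 -57.1 z 0.0978
68.5 [ 0.437  -0.2947  0.1811]
blue [ 0.4999 -0.2161] [ 0.1123 -0.0309  0.087 ]
ring 511 [ 515.1 -221.6] 32.1
lid 1081 [ 507.8 -218.2] 26.8
red [ 0.5182 -0.137 ] [ 0.0101 -0.0046  0.0879]
ring 526 [ 520.9 -137.1] 32.9
lid 3577 [ 520.5 -138.9] 31.1
phi 155.2 shift -0.9 -1.1 102.1 roll 0.005 J6 -111.4
```

>>> move_arm(increments=[{"xyz": [-1, -1.5, 10], "roll": 0, "grip": 40}, {"xyz": [0, 0, 22], "roll": 0, "grip": 40}, {"xyz": [0, 0, 24], "roll": 0, "grip": 40}, {"xyz": [0, 0, 22], "roll": 0, "grip": 40}, {"xyz": [0, 0, 16], "roll": 0, "grip": 40}])

```text
time_s: 68.97
position: [0.4366, -0.2972, 0.0849]
tcp_rot: [[-0.907, 0.421, -0.001], [0.421, 0.907, 0.001], [0.002, 0.001, -1.0]]
force: [0.1, -0.5, 0.5]
opening: 0.402
grasp_force: 0.0
```

>>> move_arm(increments=[{"xyz": [0, 0, 6], "roll": 0, "grip": 40}, {"xyz": [0, 0, 2], "roll": 0, "grip": 40}, {"xyz": [0, 0, 0], "roll": 0, "grip": 30}, {"xyz": [0, 0, 0], "roll": 0, "grip": 22}, {"xyz": [0, 0, 0], "roll": 0, "grip": 10}])

```text
time_s: 69.38
position: [0.4378, -0.2986, 0.08]
tcp_rot: [[-0.907, 0.421, 0.002], [0.421, 0.907, -0.002], [-0.002, -0.001, -1.0]]
force: [-0.1, 0.3, -0.9]
opening: 0.254
grasp_force: 0.0
```

>>> move_arm(increments=[{"xyz": [0, 0, 0], "roll": 0, "grip": 5}, {"xyz": [0, 0, 0], "roll": 0, "grip": 5}, {"xyz": [0, 0, 0], "roll": 0, "grip": 5}, {"xyz": [0, 0, 0], "roll": 0, "grip": 5}])

```text
time_s: 69.72
position: [0.4383, -0.2971, 0.08]
tcp_rot: [[-0.906, 0.423, 0.003], [0.423, 0.906, 0.001], [-0.002, 0.002, -1.0]]
force: [3.6, 3.7, 2.4]
opening: 0.157
grasp_force: 30.0
```

>>> move_arm(increments=[{"xyz": [0, 0, 0], "roll": 0.08, "grip": 5}, {"xyz": [0, 0, 0], "roll": 0.11, "grip": 5}, {"xyz": [0, 0, 0], "roll": 0.11, "grip": 5}, {"xyz": [0, 0, 0], "roll": 0.11, "grip": 5}, {"xyz": [0, 0, 0], "roll": 0.11, "grip": 5}])

```text
time_s: 70.13
position: [0.4381, -0.2974, 0.08]
tcp_rot: [[-0.573, 0.819, 0.002], [0.819, 0.573, 0.0], [-0.001, 0.002, -1.0]]
force: [2.2, 3.6, 2.2]
opening: 0.157
grasp_force: 30.0
```

>>> move_arm(increments=[{"xyz": [0, 0, 0], "roll": 0.11, "grip": 5}, {"xyz": [0, 0, 0], "roll": 0.11, "grip": 5}, {"xyz": [0, 0, 0], "roll": 0.06, "grip": 5}, {"xyz": [0, 0, 0], "roll": 0, "grip": 5}, {"xyz": [0, 0, 0], "roll": 0, "grip": 5}])

```text
time_s: 70.55
position: [0.4379, -0.2975, 0.0799]
tcp_rot: [[-0.33, 0.944, 0.002], [0.944, 0.33, 0.0], [-0.0, 0.002, -1.0]]
force: [3.6, 4.6, 6.0]
opening: 0.159
grasp_force: 30.0
```

```bash
cat > mo.py <<'E'
from h import *
s=bot.read_state(); print(np.round(s['moment'],2),np.round(s['force'],1),'tau6',np.round(s['tau'],2)[-1],'phi',np.degrees(np.arctan2(s['tcp_rot'][1][0],s['tcp_rot'][0][0])).round(2),round(s['opening'],3))
E
python3 mo.py
```

```text
[ 0.72 -0.43 -0.07] [3.6 4.6 6. ] tau6 -0.05 phi 109.29 0.159
```

>>> move_arm(increments=[{"xyz": [0, 0, 0], "roll": 0.04, "grip": 5}, {"xyz": [0, 0, 0], "roll": 0.02, "grip": 5}, {"xyz": [0, 0, 0], "roll": 0, "grip": 5}])

```text
time_s: 70.8
position: [0.4379, -0.2975, 0.08]
tcp_rot: [[-0.273, 0.962, 0.002], [0.962, 0.273, 0.0], [-0.0, 0.002, -1.0]]
force: [2.6, 4.6, 6.6]
opening: 0.158
grasp_force: 30.0
```

```bash
python3 mo.py
```

```text
[ 0.75 -0.43  0.06] [2.6 4.6 6.6] tau6 0.2 phi 105.87 0.158
```

>>> move_arm(increments=[{"xyz": [0, 0, 0], "roll": 0.04, "grip": 5}, {"xyz": [0, 0, 0], "roll": 0, "grip": 5}, {"xyz": [0, 0, 0], "roll": 0, "grip": 5}])

```text
time_s: 71.05
position: [0.4379, -0.2975, 0.08]
tcp_rot: [[-0.238, 0.971, 0.001], [0.971, 0.238, -0.0], [-0.001, 0.001, -1.0]]
force: [3.7, 4.7, 6.2]
opening: 0.161
grasp_force: 30.5
```

```bash
python3 mo.py
```

```text
[ 0.8  -0.48  0.67] [3.7 4.7 6.2] tau6 0.64 phi 103.77 0.161
```

Stop reached at k1: the moment jumped to 0.67 N m. Release and go to k3.

>>> move_arm(increments=[{"xyz": [0, 0, 0], "roll": 0.02, "grip": 5}, {"xyz": [0, 0, 0], "roll": 0, "grip": 5}, {"xyz": [0, 0, 0], "roll": 0, "grip": 20}, {"xyz": [0, 0, 0], "roll": 0, "grip": 35}, {"xyz": [0, 0, 0], "roll": 0, "grip": 40}])

```text
time_s: 71.47
position: [0.437, -0.2985, 0.079]
tcp_rot: [[-0.215, 0.977, -0.0], [0.977, 0.215, -0.001], [-0.001, -0.0, -1.0]]
force: [-0.9, -0.1, 1.0]
opening: 0.278
grasp_force: 0.0
```

>>> move_arm(increments=[{"xyz": [0, 0, 0], "roll": 0, "grip": 40}, {"xyz": [0, 0, -10], "roll": 0, "grip": 40}, {"xyz": [0, 0, -25], "roll": 0, "grip": 40}, {"xyz": [0, 0, -30], "roll": 0, "grip": 40}, {"xyz": [0, 0, -25], "roll": 0, "grip": 40}])

```text
time_s: 71.88
position: [0.437, -0.2983, 0.1707]
tcp_rot: [[-0.214, 0.977, -0.0], [0.977, 0.214, -0.0], [-0.0, -0.0, -1.0]]
force: [-0.1, -0.7, -0.6]
opening: 0.396
grasp_force: 0.0
```

>>> move_arm(increments=[{"xyz": [0, 0, -10], "roll": 0, "grip": 40}, {"xyz": [0, 0, 0], "roll": 0, "grip": 40}, {"xyz": [0, 0, 0], "roll": 0, "grip": 40}])

```text
time_s: 72.13
position: [0.437, -0.298, 0.1792]
tcp_rot: [[-0.214, 0.977, 0.0], [0.977, 0.214, -0.001], [-0.001, 0.0, -1.0]]
force: [0.2, 0.2, -0.5]
opening: 0.396
grasp_force: 0.0
```

```bash
python3 knob.py; python3 -c "
from h import *
go(605.2,-54.8,yaw=-25)"
```

```text
72.1 [ 0.437  -0.298   0.1792]
k1 1412 [ 437.9 -295.5] 50.9 13.9 yaw -73.7 -74.0 expect 437.2 -297.1 z 0.098
k2 880 [ 606.2 -294.5] 51.0 14.0 yaw -27.1 -25.5 expect 607.2 -295.5 z 0.0978
k3 686 [609.5 -58.6] 39.6 15.0 yaw -22.3 -21.3 expect 604.8 -55.5 z 0.0978
k4 few 0
phi 102.4 shift 200.9 216.8 0 roll -0.919 J6 -58.8
```

>>> move_arm(increments=[{"xyz": [13, 14, 0], "roll": 0, "grip": 40}, {"xyz": [25, 27, 0], "roll": 0, "grip": 40}, {"xyz": [25, 27, 0], "roll": 0, "grip": 40}, {"xyz": [25, 27, 0], "roll": 0, "grip": 40}, {"xyz": [25, 27, 0], "roll": 0, "grip": 40}])

```text
time_s: 72.6
position: [0.5315, -0.1597, 0.1767]
tcp_rot: [[-0.213, 0.977, -0.004], [0.977, 0.213, 0.002], [0.003, -0.004, -1.0]]
force: [1.2, -0.6, -0.4]
opening: 0.397
grasp_force: 0.0
```

>>> move_arm(increments=[{"xyz": [25, 27, 0], "roll": 0, "grip": 40}, {"xyz": [25, 27, 0], "roll": 0, "grip": 40}, {"xyz": [25, 27, 0], "roll": 0, "grip": 40}, {"xyz": [13, 14, 0], "roll": 0, "grip": 40}, {"xyz": [0, 0, 0], "roll": -0.12, "grip": 40}])

```text
time_s: 73.02
position: [0.6071, -0.051, 0.1765]
tcp_rot: [[-0.335, 0.942, -0.002], [0.942, 0.335, 0.002], [0.003, -0.001, -1.0]]
force: [-0.1, -1.0, 0.5]
opening: 0.397
grasp_force: 0.0
```

>>> move_arm(increments=[{"xyz": [0, 0, 0], "roll": -0.12, "grip": 40}, {"xyz": [0, 0, 0], "roll": -0.12, "grip": 40}, {"xyz": [0, 0, 0], "roll": -0.12, "grip": 40}, {"xyz": [0, 0, 0], "roll": -0.12, "grip": 40}, {"xyz": [0, 0, 0], "roll": -0.12, "grip": 40}])

```text
time_s: 73.43
position: [0.6046, -0.0548, 0.1763]
tcp_rot: [[-0.809, 0.588, -0.005], [0.588, 0.809, 0.001], [0.005, -0.002, -1.0]]
force: [0.4, 0.5, 0.5]
opening: 0.403
grasp_force: 0.0
```

>>> move_arm(increments=[{"xyz": [0, 0, 0], "roll": -0.12, "grip": 40}, {"xyz": [0, 0, 0], "roll": -0.08, "grip": 40}, {"xyz": [0, 0, 0], "roll": 0, "grip": 40}, {"xyz": [0, 0, 0], "roll": 0, "grip": 40}, {"xyz": [0, 0, 0], "roll": 0, "grip": 40}])

```text
time_s: 73.85
position: [0.6054, -0.055, 0.1777]
tcp_rot: [[-0.906, 0.423, -0.002], [0.423, 0.906, 0.001], [0.002, -0.0, -1.0]]
force: [-0.9, -0.1, 0.1]
opening: 0.406
grasp_force: 0.0
```

```bash
python3 knob.py; python3 -c "
from h import *
go(605.3,-54.8,79,yaw=-25)"
```

```text
73.8 [ 0.6054 -0.055   0.1777]
k1 528 [ 439.3 -292.8] 48.9 13.0 yaw -72.9 -65.7 expect 437.2 -297.1 z 0.0972
k2 293 [ 611.4 -288.6] 47.0 3.4 yaw -25.1 -25.4 expect 607.2 -295.5 z 0.0948
k3 1423 [604.8 -54.4] 50.4 13.2 yaw -24.6 -24.6 expect 604.8 -55.5 z 0.0979
k4 1458 [437.8 -56.4] 49.2 14.3 yaw -24.4 -25.1 expect 434.8 -57.1 z 0.0981
phi 155.0 shift 0.4 0.1 99.0 roll 0.0 J6 -80.7
```

Grip k3 and turn it to the stop (about 0.9 rad).

>>> move_arm(increments=[{"xyz": [0, 0, 10], "roll": 0, "grip": 40}, {"xyz": [0, 0, 22], "roll": 0, "grip": 40}, {"xyz": [0, 0, 24], "roll": 0, "grip": 40}, {"xyz": [0, 0, 22], "roll": 0, "grip": 40}, {"xyz": [0, 0, 14], "roll": 0, "grip": 40}])

```text
time_s: 74.32
position: [0.6045, -0.0548, 0.0841]
tcp_rot: [[-0.907, 0.422, -0.004], [0.422, 0.907, 0.001], [0.004, -0.001, -1.0]]
force: [-0.5, 0.4, -0.6]
opening: 0.399
grasp_force: 0.0
```

>>> move_arm(increments=[{"xyz": [0, 0, 6], "roll": 0, "grip": 40}, {"xyz": [0, 0, 1], "roll": 0, "grip": 40}, {"xyz": [0, 0, 0], "roll": 0, "grip": 30}, {"xyz": [0, 0, 0], "roll": 0, "grip": 22}, {"xyz": [0, 0, 0], "roll": 0, "grip": 10}])

```text
time_s: 74.73
position: [0.607, -0.0554, 0.0811]
tcp_rot: [[-0.907, 0.421, 0.002], [0.421, 0.907, -0.001], [-0.002, 0.0, -1.0]]
force: [0.0, 0.1, 0.5]
opening: 0.256
grasp_force: 0.0
```

>>> move_arm(increments=[{"xyz": [0, 0, 0], "roll": 0, "grip": 5}, {"xyz": [0, 0, 0], "roll": 0, "grip": 5}, {"xyz": [0, 0, 0], "roll": 0, "grip": 5}, {"xyz": [0, 0, 0], "roll": 0, "grip": 5}])

```text
time_s: 75.07
position: [0.6067, -0.0556, 0.0811]
tcp_rot: [[-0.907, 0.421, 0.002], [0.421, 0.907, -0.001], [-0.002, -0.0, -1.0]]
force: [-1.0, -1.3, 4.7]
opening: 0.159
grasp_force: 30.0
```

>>> move_arm(increments=[{"xyz": [0, 0, 0], "roll": 0.08, "grip": 5}, {"xyz": [0, 0, 0], "roll": 0.11, "grip": 5}, {"xyz": [0, 0, 0], "roll": 0.11, "grip": 5}, {"xyz": [0, 0, 0], "roll": 0.11, "grip": 5}, {"xyz": [0, 0, 0], "roll": 0.11, "grip": 5}])

```text
time_s: 75.48
position: [0.6063, -0.0561, 0.081]
tcp_rot: [[-0.574, 0.819, 0.001], [0.819, 0.574, -0.002], [-0.002, -0.001, -1.0]]
force: [-1.7, -2.3, 5.4]
opening: 0.158
grasp_force: 30.0
```

>>> move_arm(increments=[{"xyz": [0, 0, 0], "roll": 0.11, "grip": 5}, {"xyz": [0, 0, 0], "roll": 0.11, "grip": 5}, {"xyz": [0, 0, 0], "roll": 0.06, "grip": 5}, {"xyz": [0, 0, 0], "roll": 0.04, "grip": 5}, {"xyz": [0, 0, 0], "roll": 0.02, "grip": 5}])

```text
time_s: 75.9
position: [0.6059, -0.0563, 0.081]
tcp_rot: [[-0.272, 0.962, -0.0], [0.962, 0.272, -0.002], [-0.002, -0.001, -1.0]]
force: [-3.5, -3.5, 7.0]
opening: 0.158
grasp_force: 30.0
```

>>> move_arm(increments=[{"xyz": [0, 0, 0], "roll": 0.03, "grip": 5}, {"xyz": [0, 0, 0], "roll": 0, "grip": 5}, {"xyz": [0, 0, 0], "roll": 0, "grip": 5}])

```text
time_s: 76.15
position: [0.6059, -0.0563, 0.081]
tcp_rot: [[-0.247, 0.969, -0.0], [0.969, 0.247, -0.003], [-0.002, -0.001, -1.0]]
force: [-2.0, -2.7, 6.2]
opening: 0.159
grasp_force: 30.3
```

```bash
python3 mo.py
```

```text
[-0.57  0.48  0.52] [-2.  -2.7  6.2] tau6 0.54 phi 104.29 0.159
```

>>> move_arm(increments=[{"xyz": [0, 0, 0], "roll": 0.025, "grip": 5}, {"xyz": [0, 0, 0], "roll": 0, "grip": 5}, {"xyz": [0, 0, 0], "roll": 0, "grip": 20}, {"xyz": [0, 0, 0], "roll": 0, "grip": 35}, {"xyz": [0, 0, 0], "roll": 0, "grip": 40}])

```text
time_s: 76.57
position: [0.606, -0.0549, 0.0798]
tcp_rot: [[-0.219, 0.976, -0.0], [0.976, 0.219, 0.001], [0.001, 0.0, -1.0]]
force: [-0.6, 0.5, 0.6]
opening: 0.272
grasp_force: 0.0
```

>>> move_arm(increments=[{"xyz": [0, 0, 0], "roll": 0, "grip": 40}, {"xyz": [0, 0, -10], "roll": 0, "grip": 40}, {"xyz": [0, 0, -25], "roll": 0, "grip": 40}, {"xyz": [0, 0, -30], "roll": 0, "grip": 40}, {"xyz": [0, 0, -25], "roll": 0, "grip": 40}])

```text
time_s: 76.98
position: [0.6062, -0.055, 0.1716]
tcp_rot: [[-0.219, 0.976, 0.0], [0.976, 0.219, 0.0], [0.0, 0.0, -1.0]]
force: [1.1, -0.1, -0.2]
opening: 0.397
grasp_force: 0.0
```

>>> move_arm(increments=[{"xyz": [0, 0, -10], "roll": 0, "grip": 40}, {"xyz": [0, 0, 0], "roll": 0, "grip": 40}, {"xyz": [0, 0, 0], "roll": 0, "grip": 40}])

```text
time_s: 77.23
position: [0.6059, -0.055, 0.1801]
tcp_rot: [[-0.219, 0.976, 0.0], [0.976, 0.219, -0.0], [-0.0, 0.0, -1.0]]
force: [-0.9, 0.0, -0.1]
opening: 0.401
grasp_force: 0.0
```

```bash
python3 knob.py; python3 -c "
from h import *
go(607.3,-294.8,yaw=-25)"
```

```text
77.2 [ 0.6059 -0.055   0.1801]
k1 few 0
k2 few 0
k3 1395 [605.9 -54.2] 51.8 13.8 yaw -73.4 -74.2 expect 604.8 -55.5 z 0.098
k4 1246 [437.2 -55.6] 51.0 13.9 yaw -25.4 -25.3 expect 434.8 -57.1 z 0.098
phi 102.7 shift -234.6 -50.5 0 roll -0.913 J6 -28.4
```

>>> move_arm(increments=[{"xyz": [-18, -4, 0], "roll": 0, "grip": 40}, {"xyz": [-35, -8, 0], "roll": 0, "grip": 40}, {"xyz": [-35, -8, 0], "roll": 0, "grip": 40}, {"xyz": [-35, -8, 0], "roll": 0, "grip": 40}, {"xyz": [-35, -8, 0], "roll": 0, "grip": 40}])

```text
time_s: 77.7
position: [0.6042, -0.2178, 0.1774]
tcp_rot: [[-0.22, 0.976, -0.004], [0.976, 0.22, 0.002], [0.003, -0.004, -1.0]]
force: [-0.2, -0.2, -0.5]
opening: 0.401
grasp_force: 0.0
```

>>> move_arm(increments=[{"xyz": [-35, -7, 0], "roll": 0, "grip": 40}, {"xyz": [-27, -5, 0], "roll": 0, "grip": 40}, {"xyz": [-14, -2, 0], "roll": 0, "grip": 40}, {"xyz": [0, 0, 0], "roll": -0.12, "grip": 40}, {"xyz": [0, 0, 0], "roll": -0.12, "grip": 40}])

```text
time_s: 78.12
position: [0.6075, -0.2947, 0.1776]
tcp_rot: [[-0.448, 0.894, -0.003], [0.894, 0.448, 0.003], [0.004, -0.002, -1.0]]
force: [-0.9, 1.1, 0.2]
opening: 0.406
grasp_force: 0.0
```

>>> move_arm(increments=[{"xyz": [0, 0, 0], "roll": -0.12, "grip": 40}, {"xyz": [0, 0, 0], "roll": -0.12, "grip": 40}, {"xyz": [0, 0, 0], "roll": -0.12, "grip": 40}, {"xyz": [0, 0, 0], "roll": -0.12, "grip": 40}, {"xyz": [0, 0, 0], "roll": -0.12, "grip": 40}])

```text
time_s: 78.53
position: [0.6078, -0.2927, 0.1779]
tcp_rot: [[-0.876, 0.482, -0.003], [0.482, 0.876, 0.003], [0.004, 0.001, -1.0]]
force: [1.0, 0.6, -0.1]
opening: 0.399
grasp_force: 0.0
```

>>> move_arm(increments=[{"xyz": [0, 0, 0], "roll": -0.075, "grip": 40}, {"xyz": [0, 0, 0], "roll": 0, "grip": 40}, {"xyz": [0, 0, 0], "roll": 0, "grip": 40}, {"xyz": [0, 0, 0], "roll": 0, "grip": 40}])

```text
time_s: 78.87
position: [0.6082, -0.2936, 0.1789]
tcp_rot: [[-0.906, 0.422, -0.002], [0.422, 0.906, 0.001], [0.002, 0.001, -1.0]]
force: [-0.2, 0.2, -0.1]
opening: 0.401
grasp_force: 0.0
```

```bash
python3 knob.py; python3 -c "
from h import *
go(607.5,-295,79,yaw=-25)"
```

```text
78.9 [ 0.6082 -0.2936  0.1789]
k1 1612 [ 439.3 -295.6] 51.0 14.6 yaw -72.5 -73.1 expect 437.2 -297.1 z 0.098
k2 1422 [ 607.4 -294.1] 50.9 13.3 yaw -25.5 -25.6 expect 607.2 -295.5 z 0.0979
k3 980 [605.1 -56.7] 50.9 13.2 yaw -73.9 -73.1 expect 604.8 -55.5 z 0.098
k4 few 0
phi 155.0 shift 0.3 -1.4 100.2 roll 0.001 J6 -100.3
```

>>> move_arm(increments=[{"xyz": [0.3, -1.2, 10], "roll": 0, "grip": 40}, {"xyz": [0, 0, 22], "roll": 0, "grip": 40}, {"xyz": [0, 0, 24], "roll": 0, "grip": 40}, {"xyz": [0, 0, 22], "roll": 0, "grip": 40}, {"xyz": [0, 0, 14], "roll": 0, "grip": 40}])

```text
time_s: 79.33
position: [0.6062, -0.2945, 0.0848]
tcp_rot: [[-0.907, 0.422, -0.003], [0.422, 0.907, 0.002], [0.004, 0.001, -1.0]]
force: [-0.6, -0.4, 0.6]
opening: 0.4
grasp_force: 0.0
```

>>> move_arm(increments=[{"xyz": [0, 0, 6], "roll": 0, "grip": 40}, {"xyz": [0, 0, 2], "roll": 0, "grip": 40}, {"xyz": [0, 0, 0], "roll": 0, "grip": 30}, {"xyz": [0, 0, 0], "roll": 0, "grip": 22}, {"xyz": [0, 0, 0], "roll": 0, "grip": 10}])

```text
time_s: 79.75
position: [0.6086, -0.296, 0.0813]
tcp_rot: [[-0.907, 0.421, 0.002], [0.421, 0.907, -0.002], [-0.003, -0.0, -1.0]]
force: [-0.4, -0.4, 0.4]
opening: 0.254
grasp_force: 0.0
```

>>> move_arm(increments=[{"xyz": [0, 0, 0], "roll": 0, "grip": 5}, {"xyz": [0, 0, 0], "roll": 0, "grip": 5}, {"xyz": [0, 0, 0], "roll": 0, "grip": 5}, {"xyz": [0, 0, 0], "roll": 0, "grip": 5}])

```text
time_s: 80.08
position: [0.6086, -0.2955, 0.0812]
tcp_rot: [[-0.907, 0.421, 0.002], [0.421, 0.907, -0.001], [-0.002, 0.0, -1.0]]
force: [0.5, 2.0, 5.1]
opening: 0.159
grasp_force: 30.0
```

>>> move_arm(increments=[{"xyz": [0, 0, 0], "roll": 0.08, "grip": 5}, {"xyz": [0, 0, 0], "roll": 0.11, "grip": 5}, {"xyz": [0, 0, 0], "roll": 0.11, "grip": 5}, {"xyz": [0, 0, 0], "roll": 0.11, "grip": 5}, {"xyz": [0, 0, 0], "roll": 0.11, "grip": 5}])

```text
time_s: 80.5
position: [0.6083, -0.2959, 0.0812]
tcp_rot: [[-0.574, 0.819, 0.001], [0.819, 0.574, -0.001], [-0.002, 0.0, -1.0]]
force: [0.2, 0.8, 5.4]
opening: 0.159
grasp_force: 30.0
```

>>> move_arm(increments=[{"xyz": [0, 0, 0], "roll": 0.11, "grip": 5}, {"xyz": [0, 0, 0], "roll": 0.11, "grip": 5}, {"xyz": [0, 0, 0], "roll": 0.06, "grip": 5}, {"xyz": [0, 0, 0], "roll": 0.04, "grip": 5}, {"xyz": [0, 0, 0], "roll": 0.02, "grip": 5}])

```text
time_s: 80.92
position: [0.608, -0.296, 0.0812]
tcp_rot: [[-0.272, 0.962, 0.001], [0.962, 0.272, -0.002], [-0.002, 0.0, -1.0]]
force: [-0.5, -0.0, 5.5]
opening: 0.158
grasp_force: 30.0
```

>>> move_arm(increments=[{"xyz": [0, 0, 0], "roll": 0.03, "grip": 5}, {"xyz": [0, 0, 0], "roll": 0.015, "grip": 5}, {"xyz": [0, 0, 0], "roll": 0, "grip": 5}])

```text
time_s: 81.17
position: [0.608, -0.296, 0.0812]
tcp_rot: [[-0.232, 0.973, 0.0], [0.973, 0.232, -0.002], [-0.002, -0.0, -1.0]]
force: [-0.5, 1.1, 5.2]
opening: 0.16
grasp_force: 30.8
```

```bash
python3 mo.py
```

```text
[0.03 0.19 0.7 ] [-0.5  1.1  5.2] tau6 0.79 phi 103.42 0.16
```

k2 is at the stop (0.70 N m). Release and move on to k4.

>>> move_arm(increments=[{"xyz": [0, 0, 0], "roll": 0.01, "grip": 5}, {"xyz": [0, 0, 0], "roll": 0, "grip": 5}, {"xyz": [0, 0, 0], "roll": 0, "grip": 20}, {"xyz": [0, 0, 0], "roll": 0, "grip": 35}, {"xyz": [0, 0, 0], "roll": 0, "grip": 40}])

```text
time_s: 81.58
position: [0.6074, -0.2953, 0.0796]
tcp_rot: [[-0.219, 0.976, -0.001], [0.976, 0.219, 0.0], [0.001, -0.001, -1.0]]
force: [0.5, -0.0, 0.7]
opening: 0.278
grasp_force: 0.0
```

>>> move_arm(increments=[{"xyz": [0, 0, 0], "roll": 0, "grip": 40}, {"xyz": [0, 0, -10], "roll": 0, "grip": 40}, {"xyz": [0, 0, -25], "roll": 0, "grip": 40}, {"xyz": [0, 0, -30], "roll": 0, "grip": 40}, {"xyz": [0, 0, -25], "roll": 0, "grip": 40}])

```text
time_s: 82.0
position: [0.6079, -0.2955, 0.1717]
tcp_rot: [[-0.219, 0.976, 0.0], [0.976, 0.219, -0.0], [-0.0, 0.0, -1.0]]
force: [1.4, 0.0, -0.0]
opening: 0.399
grasp_force: 0.0
```

>>> move_arm(increments=[{"xyz": [0, 0, -10], "roll": 0, "grip": 40}, {"xyz": [0, 0, 0], "roll": 0, "grip": 40}, {"xyz": [0, 0, 0], "roll": 0, "grip": 40}])

```text
time_s: 82.25
position: [0.6076, -0.2953, 0.1801]
tcp_rot: [[-0.219, 0.976, 0.0], [0.976, 0.219, -0.0], [-0.0, 0.0, -1.0]]
force: [-0.4, 0.2, 0.1]
opening: 0.398
grasp_force: 0.0
```

```bash
python3 knob.py; python3 -c "
from h import *
go(436,-56.5,yaw=-24.8)"
```

```text
82.2 [ 0.6076 -0.2953  0.1801]
k1 1304 [ 439.2 -295.3] 50.5 14.3 yaw -73.4 -73.4 expect 437.2 -297.1 z 0.0979
k2 1410 [ 608.1 -294.1] 51.4 13.9 yaw -73.7 -73.9 expect 607.2 -295.5 z 0.098
k3 few 0
k4 few 0
phi 102.7 shift 270.0 -114.5 0 roll -0.917 J6 -48.0
```

>>> move_arm(increments=[{"xyz": [17, -7, 0], "roll": 0, "grip": 40}, {"xyz": [34, -14.5, 0], "roll": 0, "grip": 40}, {"xyz": [34, -14.5, 0], "roll": 0, "grip": 40}, {"xyz": [34, -14.5, 0], "roll": 0, "grip": 40}, {"xyz": [34, -14.5, 0], "roll": 0, "grip": 40}])

```text
time_s: 82.72
position: [0.5082, -0.1584, 0.1777]
tcp_rot: [[-0.219, 0.976, -0.004], [0.976, 0.219, 0.003], [0.003, -0.004, -1.0]]
force: [0.9, 1.1, 0.5]
opening: 0.401
grasp_force: 0.0
```

>>> move_arm(increments=[{"xyz": [34, -14.5, 0], "roll": 0, "grip": 40}, {"xyz": [34, -14.5, 0], "roll": 0, "grip": 40}, {"xyz": [31, -13, 0], "roll": 0, "grip": 40}, {"xyz": [18, -7.5, 0], "roll": 0, "grip": 40}, {"xyz": [0, 0, 0], "roll": -0.12, "grip": 40}])

```text
time_s: 83.13
position: [0.4306, -0.0525, 0.1779]
tcp_rot: [[-0.338, 0.941, -0.01], [0.941, 0.338, 0.005], [0.008, -0.008, -1.0]]
force: [-0.7, -0.1, 0.7]
opening: 0.399
grasp_force: 0.0
```

>>> move_arm(increments=[{"xyz": [0, 0, 0], "roll": -0.12, "grip": 40}, {"xyz": [0, 0, 0], "roll": -0.12, "grip": 40}, {"xyz": [0, 0, 0], "roll": -0.12, "grip": 40}, {"xyz": [0, 0, 0], "roll": -0.12, "grip": 40}, {"xyz": [0, 0, 0], "roll": -0.12, "grip": 40}])

```text
time_s: 83.55
position: [0.4354, -0.0565, 0.1783]
tcp_rot: [[-0.812, 0.584, -0.004], [0.584, 0.812, 0.002], [0.004, -0.001, -1.0]]
force: [0.8, -0.2, -0.7]
opening: 0.401
grasp_force: 0.0
```

>>> move_arm(increments=[{"xyz": [0, 0, 0], "roll": -0.12, "grip": 40}, {"xyz": [0, 0, 0], "roll": -0.078, "grip": 40}, {"xyz": [0, 0, 0], "roll": 0, "grip": 40}, {"xyz": [0, 0, 0], "roll": 0, "grip": 40}, {"xyz": [0, 0, 0], "roll": 0, "grip": 40}])

```text
time_s: 83.97
position: [0.4362, -0.0568, 0.1792]
tcp_rot: [[-0.907, 0.42, -0.002], [0.42, 0.907, 0.001], [0.002, -0.0, -1.0]]
force: [0.3, -0.8, 1.3]
opening: 0.402
grasp_force: 0.0
```

```bash
python3 knob.py; python3 -c "
from h import *
go(436,-56.6,80,yaw=-24.7)"
```

```text
84.0 [ 0.4362 -0.0568  0.1792]
k1 263 [ 433.7 -281.2] 22.9 13.4 yaw -76.1 -66.7 expect 437.2 -297.1 z 0.0973
k2 few 0
k3 few 0
k4 1447 [435.6 -56.4] 52.0 13.7 yaw -24.5 -24.0 expect 434.8 -57.1 z 0.0979
phi 155.2 shift 0.5 0.1 99.3 roll -0.002 J6 -87.2
```

>>> move_arm(increments=[{"xyz": [0.5, 0, 10], "roll": 0, "grip": 40}, {"xyz": [0, 0, 22], "roll": 0, "grip": 40}, {"xyz": [0, 0, 24], "roll": 0, "grip": 40}, {"xyz": [0, 0, 22], "roll": 0, "grip": 40}, {"xyz": [0, 0, 14], "roll": 0, "grip": 40}])

```text
time_s: 84.43
position: [0.4356, -0.0566, 0.0863]
tcp_rot: [[-0.908, 0.42, -0.002], [0.42, 0.908, 0.001], [0.002, -0.0, -1.0]]
force: [0.3, 0.0, 0.6]
opening: 0.4
grasp_force: 0.0
```

>>> move_arm(increments=[{"xyz": [0, 0, 6], "roll": 0, "grip": 40}, {"xyz": [0, 0, 1], "roll": 0, "grip": 40}, {"xyz": [0, 0, 0], "roll": 0, "grip": 30}, {"xyz": [0, 0, 0], "roll": 0, "grip": 22}, {"xyz": [0, 0, 0], "roll": 0, "grip": 10}])

```text
time_s: 84.85
position: [0.4372, -0.0571, 0.0818]
tcp_rot: [[-0.908, 0.419, 0.002], [0.419, 0.908, -0.001], [-0.002, 0.0, -1.0]]
force: [0.2, -0.2, -0.1]
opening: 0.251
grasp_force: 0.0
```

>>> move_arm(increments=[{"xyz": [0, 0, 0], "roll": 0, "grip": 5}, {"xyz": [0, 0, 0], "roll": 0, "grip": 5}, {"xyz": [0, 0, 0], "roll": 0, "grip": 5}, {"xyz": [0, 0, 0], "roll": 0, "grip": 5}])

```text
time_s: 85.18
position: [0.4369, -0.0573, 0.0818]
tcp_rot: [[-0.908, 0.418, 0.001], [0.418, 0.908, -0.001], [-0.002, -0.0, -1.0]]
force: [-1.0, -2.2, 6.4]
opening: 0.159
grasp_force: 30.0
```

>>> move_arm(increments=[{"xyz": [0, 0, 0], "roll": 0.08, "grip": 5}, {"xyz": [0, 0, 0], "roll": 0.11, "grip": 5}, {"xyz": [0, 0, 0], "roll": 0.11, "grip": 5}, {"xyz": [0, 0, 0], "roll": 0.11, "grip": 5}, {"xyz": [0, 0, 0], "roll": 0.11, "grip": 5}])

```text
time_s: 85.6
position: [0.4365, -0.0579, 0.0818]
tcp_rot: [[-0.577, 0.816, 0.0], [0.816, 0.577, -0.002], [-0.002, -0.001, -1.0]]
force: [-3.7, -5.5, 6.6]
opening: 0.161
grasp_force: 30.0
```

>>> move_arm(increments=[{"xyz": [0, 0, 0], "roll": 0.11, "grip": 5}, {"xyz": [0, 0, 0], "roll": 0.11, "grip": 5}, {"xyz": [0, 0, 0], "roll": 0.06, "grip": 5}, {"xyz": [0, 0, 0], "roll": 0.04, "grip": 5}, {"xyz": [0, 0, 0], "roll": 0.02, "grip": 5}])

```text
time_s: 86.02
position: [0.436, -0.0581, 0.0817]
tcp_rot: [[-0.276, 0.961, -0.001], [0.961, 0.276, -0.002], [-0.002, -0.001, -1.0]]
force: [-3.9, -6.9, 8.4]
opening: 0.157
grasp_force: 30.0
```

>>> move_arm(increments=[{"xyz": [0, 0, 0], "roll": 0.03, "grip": 5}, {"xyz": [0, 0, 0], "roll": 0.02, "grip": 5}, {"xyz": [0, 0, 0], "roll": 0, "grip": 5}])

```text
time_s: 86.27
position: [0.436, -0.0581, 0.0817]
tcp_rot: [[-0.231, 0.973, -0.001], [0.973, 0.231, -0.003], [-0.003, -0.001, -1.0]]
force: [-3.7, -5.2, 8.2]
opening: 0.159
grasp_force: 30.7
```

```bash
python3 mo.py
```

```text
[-1.16  0.72  0.63] [-3.7 -5.2  8.2] tau6 0.76 phi 103.38 0.159
```

All four knobs are at the stop. Release k4, close the fingers, and line up beside the lever.

>>> move_arm(increments=[{"xyz": [0, 0, 0], "roll": 0.01, "grip": 5}, {"xyz": [0, 0, 0], "roll": 0, "grip": 5}, {"xyz": [0, 0, 0], "roll": 0, "grip": 20}, {"xyz": [0, 0, 0], "roll": 0, "grip": 35}, {"xyz": [0, 0, 0], "roll": 0, "grip": 40}])

```text
time_s: 86.68
position: [0.4366, -0.0567, 0.0811]
tcp_rot: [[-0.217, 0.976, 0.001], [0.976, 0.217, 0.0], [0.0, 0.001, -1.0]]
force: [-0.3, -0.2, -0.3]
opening: 0.276
grasp_force: 0.0
```

>>> move_arm(increments=[{"xyz": [0, 0, 0], "roll": 0, "grip": 40}, {"xyz": [0, 0, -10], "roll": 0, "grip": 40}, {"xyz": [0, 0, -25], "roll": 0, "grip": 40}, {"xyz": [0, 0, -30], "roll": 0, "grip": 40}, {"xyz": [0, 0, -25], "roll": 0, "grip": 30}])

```text
time_s: 87.1
position: [0.4363, -0.0565, 0.172]
tcp_rot: [[-0.217, 0.976, -0.001], [0.976, 0.217, 0.001], [0.001, -0.0, -1.0]]
force: [0.9, -0.2, 0.2]
opening: 0.372
grasp_force: 0.0
```

>>> move_arm(increments=[{"xyz": [0, 0, -10], "roll": 0, "grip": 20}, {"xyz": [0, 0, 0], "roll": 0.11, "grip": 10}, {"xyz": [0, 0, 0], "roll": 0.11, "grip": 0}, {"xyz": [0, 0, 0], "roll": 0, "grip": 0}, {"xyz": [0, 0, 0], "roll": 0, "grip": 0}])

```text
time_s: 87.52
position: [0.4363, -0.0566, 0.1809]
tcp_rot: [[-0.002, 1.0, -0.0], [1.0, 0.002, 0.0], [0.0, -0.0, -1.0]]
force: [-0.3, 0.1, -0.7]
opening: 0.047
grasp_force: 0.0
```

```bash
python3 knob.py
cat > ball.py <<'E'
from h import *
s,p,d=cap('wrist'); C=cloud('wrist',d,s); print(round(s['time_s'],1),np.round(s['position'],4),round(s['opening'],2))
for c in blob(p,'orange',60):
    m=np.zeros(p.shape[:2],np.uint8); cv2.drawContours(m,[c.reshape(-1,1,2)],-1,1,-1); a=C[(m>0)&(C[...,2]>.08)]
    if len(a)>50:
        A=np.c_[2*a,np.ones(len(a))]; k=np.linalg.lstsq(A,(a**2).sum(1),rcond=None)[0]
        print(c.mean(0).round(),len(a),'min',np.percentile(a,3,0).round(4),'max',np.percentile(a,97,0).round(4),'sphere',k[:3].round(4),np.sqrt(k[3]+k[:3]@k[:3]).round(4))
E
python3 ball.py; python3 -c "
from h import *
go(460,7)"
```

```text
87.5 [ 0.4363 -0.0566  0.1809]
k1 few 0
k2 219 [ 603.4 -282.2] 29.2 13.6 yaw -76.7 88.3 expect 607.2 -295.5 z 0.097
k3 1155 [604.3 -53.7] 50.5 13.6 yaw -73.8 -74.8 expect 604.8 -55.5 z 0.0977
k4 1445 [436.  -55.8] 52.1 14.3 yaw -74.2 -74.1 expect 434.8 -57.1 z 0.098
87.6 [ 0.4362 -0.0566  0.1808] 0.03
[416. 154.] 1367 min [ 0.4799 -0.0006  0.13  ] max [0.5004 0.02   0.1397] sphere [0.4694 0.0157 0.2305] 0.0975
phi 90.1 shift 63.7 23.8 0  J6 -22.1
```

>>> move_arm(increments=[{"xyz": [22, 8, 0], "roll": 0, "grip": 0}, {"xyz": [22, 8, 0], "roll": 0, "grip": 0}, {"xyz": [22, 8, 0], "roll": 0, "grip": 0}, {"xyz": [0, 0, 0], "roll": 0, "grip": 0}, {"xyz": [0, 0, 0], "roll": 0, "grip": 0}])

```text
time_s: 88.03
position: [0.4604, 0.0099, 0.1806]
tcp_rot: [[-0.003, 1.0, -0.001], [1.0, 0.003, -0.0], [-0.0, -0.001, -1.0]]
force: [-0.4, -0.7, -0.5]
opening: 0.007
grasp_force: 0.0
```

>>> move_arm(increments=[{"xyz": [0, 0, 15], "roll": 0, "grip": 0}, {"xyz": [0, 0, 22], "roll": 0, "grip": 0}, {"xyz": [0, 0, 20], "roll": 0, "grip": 0}, {"xyz": [0, 0, 9], "roll": 0, "grip": 0}, {"xyz": [0, 0, 0], "roll": 0, "grip": 0}])

```text
time_s: 88.45
position: [0.4587, 0.0086, 0.1132]
tcp_rot: [[0.002, 1.0, -0.005], [1.0, -0.002, 0.001], [0.001, -0.005, -1.0]]
force: [-0.3, 0.3, 0.3]
opening: 0.009
grasp_force: 0.0
```

>>> move_arm(increments=[{"xyz": [0, 5, 0], "roll": 0, "grip": 0}, {"xyz": [0, 6, 0], "roll": 0, "grip": 0}, {"xyz": [0, 6, 0], "roll": 0, "grip": 0}, {"xyz": [0, 6, 0], "roll": 0, "grip": 0}, {"xyz": [0, 6, 0], "roll": 0, "grip": 0}])

```text
time_s: 88.87
position: [0.4906, 0.009, 0.1157]
tcp_rot: [[0.001, 1.0, 0.001], [1.0, -0.001, -0.0], [-0.0, 0.001, -1.0]]
force: [-1.9, -0.9, 0.8]
opening: 0.006
grasp_force: 0.9
```

>>> move_arm(increments=[{"xyz": [0, 6, 0], "roll": 0, "grip": 0}, {"xyz": [0, 6, 0], "roll": 0, "grip": 0}, {"xyz": [0, 6, 0], "roll": 0, "grip": 0}, {"xyz": [0, 6, 0], "roll": 0, "grip": 0}, {"xyz": [0, 6, 0], "roll": 0, "grip": 0}])

```text
time_s: 89.28
position: [0.5201, 0.0091, 0.1148]
tcp_rot: [[0.001, 1.0, -0.0], [1.0, -0.001, 0.0], [0.0, -0.0, -1.0]]
force: [-1.2, 0.9, -1.1]
opening: 0.007
grasp_force: 0.7
```

```bash
python3 ball.py; python3 mo.py
```

```text
89.3 [0.5201 0.0091 0.1148] 0.01
[-0.04  0.15 -0.06] [ 1.5  0.7 -0.2] tau6 -0.0 phi 89.94 0.005
```

>>> move_arm(increments=[{"xyz": [0, 4, 0], "roll": 0, "grip": 0}, {"xyz": [0, 3, 0], "roll": 0, "grip": 0}, {"xyz": [0, 3, 0], "roll": 0, "grip": 0}, {"xyz": [0, 0, 0], "roll": 0, "grip": 0}])

```text
time_s: 89.67
position: [0.5268, 0.0092, 0.1145]
tcp_rot: [[0.0, 1.0, -0.007], [1.0, -0.0, 0.0], [0.0, -0.007, -1.0]]
force: [-6.0, -1.1, 3.0]
opening: 0.0
grasp_force: 2.8
```

>>> move_arm(increments=[{"xyz": [0, 2, 0], "roll": 0, "grip": 0}, {"xyz": [0, 2, 0], "roll": 0, "grip": 0}, {"xyz": [0, 0, 0], "roll": 0, "grip": 0}])

```text
time_s: 89.92
position: [0.527, 0.0093, 0.1145]
tcp_rot: [[-0.001, 1.0, -0.015], [1.0, 0.001, 0.0], [0.0, -0.015, -1.0]]
force: [-11.8, -2.9, 8.9]
opening: 0.006
grasp_force: 6.0
```

```bash
python3 mo.py; python3 ball.py
```

```text
[-0.55  2.   -0.02] [-11.8  -2.9   8.9] tau6 -0.02 phi 90.03 0.006
89.9 [0.527  0.0093 0.1145] 0.01
```

The lever is at its stop: 12 N with no further travel. Back off and check everything.

>>> move_arm(increments=[{"xyz": [0, -6, 0], "roll": 0, "grip": 0}, {"xyz": [0, -12, 0], "roll": 0, "grip": 0}, {"xyz": [0, -15, 0], "roll": 0, "grip": 0}, {"xyz": [0, 0, -20], "roll": 0, "grip": 0}, {"xyz": [0, 0, -35], "roll": 0, "grip": 0}])

```text
time_s: 90.38
position: [0.4977, 0.0095, 0.1677]
tcp_rot: [[0.002, 1.0, -0.007], [1.0, -0.002, 0.002], [0.002, -0.007, -1.0]]
force: [0.2, -0.6, -0.0]
opening: 0.007
grasp_force: 0.0
```

>>> move_arm(increments=[{"xyz": [0, 0, -35], "roll": 0, "grip": 0}, {"xyz": [-30, -15, -20], "roll": 0, "grip": 0}, {"xyz": [-35, -15, 0], "roll": 0, "grip": 0}, {"xyz": [-35, 0, 0], "roll": 0, "grip": 0}, {"xyz": [-20, 0, 0], "roll": 0, "grip": 0}])

```text
time_s: 90.8
position: [0.4713, -0.114, 0.2264]
tcp_rot: [[0.002, 1.0, 0.005], [1.0, -0.002, -0.003], [-0.003, 0.005, -1.0]]
force: [1.1, -0.5, 0.3]
opening: 0.003
grasp_force: 0.0
```

>>> move_arm(increments=[{"xyz": [0, 0, 0], "roll": 0, "grip": 0}, {"xyz": [0, 0, 0], "roll": 0, "grip": 0}, {"xyz": [0, 0, 0], "roll": 0, "grip": 0}])

```text
time_s: 91.05
position: [0.4704, -0.1103, 0.225]
tcp_rot: [[0.001, 1.0, 0.0], [1.0, -0.001, 0.001], [0.001, 0.0, -1.0]]
force: [-0.1, 0.0, 0.4]
opening: 0.005
grasp_force: 0.0
```

```bash
python3 ball.py; python3 knob.py; python3 dish.py; python3 -c "
from h import *
s,p,d=cap('wrist'); save('wf.png',p)"
```

```text
91.0 [ 0.4704 -0.1103  0.225 ] 0.0
[433.  77.] 835 min [ 0.5375 -0.0006  0.1304] max [0.5577 0.0186 0.1397] sphere [0.5488 0.0097 0.1278] 0.012
91.1 [ 0.4703 -0.1099  0.2249]
k1 few 0
k2 few 0
k3 1033 [604.4 -54.4] 51.5 13.7 yaw -74.4 -74.4 expect 604.8 -55.5 z 0.0979
k4 1162 [436. -56.] 50.9 14.7 yaw -74.4 -73.6 expect 434.8 -57.1 z 0.098
91.2 [ 0.4703 -0.1097  0.2248]
blue not seen 0
red [ 0.5198 -0.1339] [-0.0011 -0.0105  0.0879]
ring 595 [ 520.9 -136. ] 33.0
lid 3348 [ 520.4 -138. ] 30.7
```

View pics/wf.png

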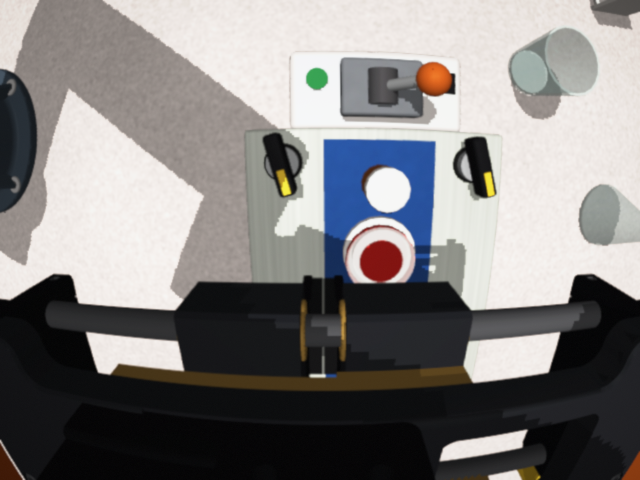

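The view shows the lever over to +x (433,77), and the jar (388,188) and red dish (381,260) upright on the mat. One last look at the blue end.

>>> move_arm(increments=[{"xyz": [-20, -8, 0], "roll": 0, "grip": 0}, {"xyz": [-35, -15, 0], "roll": 0, "grip": 0}, {"xyz": [-35, -15, 0], "roll": 0, "grip": 0}, {"xyz": [-35, -15, 0], "roll": 0, "grip": 0}, {"xyz": [-35, 0, -10], "roll": 0, "grip": 0}])

```text
time_s: 91.67
position: [0.4138, -0.2693, 0.2333]
tcp_rot: [[-0.0, 1.0, -0.006], [1.0, 0.0, 0.005], [0.005, -0.006, -1.0]]
force: [0.8, 0.6, -0.1]
opening: 0.004
grasp_force: 0.0
```

>>> move_arm(increments=[{"xyz": [-35, 0, -10], "roll": 0, "grip": 0}, {"xyz": [-20, 0, -10], "roll": 0, "grip": 0}, {"xyz": [0, 0, 0], "roll": 0, "grip": 0}, {"xyz": [0, 0, 0], "roll": 0, "grip": 0}, {"xyz": [0, 0, 0], "roll": 0, "grip": 0}])

```text
time_s: 92.08
position: [0.4169, -0.324, 0.2542]
tcp_rot: [[0.0, 1.0, -0.001], [1.0, -0.0, 0.002], [0.002, -0.001, -1.0]]
force: [0.1, 0.3, -1.0]
opening: 0.005
grasp_force: 0.0
```

```bash
python3 knob.py; python3 dish.py; python3 -c "
from h import *
s,p,d=cap('wrist'); save('wf2.png',p); print(s['position'])"
```

```text
92.1 [ 0.4169 -0.324   0.2542]
k1 861 [ 437.9 -295.7] 50.9 13.9 yaw -73.9 -73.4 expect 437.2 -297.1 z 0.098
k2 776 [ 606.3 -294.3] 51.1 13.5 yaw -74.2 -73.9 expect 607.2 -295.5 z 0.0978
k3 few 0
k4 few 0
92.1 [ 0.4168 -0.3236  0.2542]
blue [ 0.5194 -0.2237] [0.0039 0.0053 0.088 ]
ring 363 [ 520.6 -221.9] 33.1
lid 3328 [ 520.6 -223.2] 30.7
red [ 0.5194 -0.1407] [0.0045 0.0078 0.0879]
ring 307 [ 520.4 -137.6] 32.6
lid 2997 [ 520.6 -138.7] 30.9
[ 0.4168819  -0.32358033  0.25420946]
```

View pics/wf2.png

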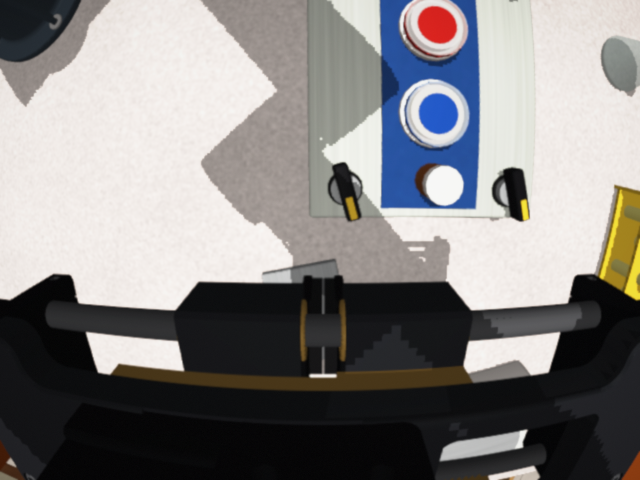

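The blue dish (438,113), red dish (436,25) and jar (443,185) stand seated and upright, and the knobs are all at -74°. Handing in.

```bash
python3 -c "
from rig import bot
print(bot.hand_in())"
```

```text
the job is handed in; nothing more can be done
None
```

The job is handed in, with no verdict returned. Blue then red were vented, each lid pressed down at one edge so the other rose to 0.2–0.26 rad and held over a second. Both dishes and both jars stand upright on the mat, all four knobs were tightened crisscross in two passes to the stop, and the lever is fully on.

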